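# Put the candle set back in its caddy

### The arm

A 7-joint arm with a two-finger parallel gripper is mounted at the origin on the work surface. World frame = base frame: x ahead of the robot, y to its left, z up, the work surface at z = 0. Lengths are in m, angles in rad, forces in N, time in s.
With the tool pointing down it reaches from about 0.425 to 0.925 m from the base axis. Payload 6.8 kg.
Tool frame: the origin (TCP) lies midway between the tips of the shut fingers; the grasp point (between the pads) lies 19 mm behind it (bot.hold_point_z is the distance from the TCP to the grasp point, in m); z points along the fingers, y is the line along which they close (so a half turn about z gives the same grasp; the last joint's range is limited). The gripper opens to 85 mm and grips with 20 to 120 N. Pads are 22 mm wide; open, the fingers measure 114 mm over their backs; the gripper's body (76 mm by 85 mm) begins 54 mm behind the grasp point. The pads swing forward as they close: fully open they stand 13 mm farther back than shut.
Start: joints at [1.153, 0.477, 0.022, 1.555, -0.011, 1.109, -0.083], TCP at [0.206, -0.643, 0.231] pointing down, gripper open.
Joint ranges: [-2.96, 2.96], [-0.34, 2.1], [-1.41, 1.46], [0.24, 2.44], [-1.37, 4.51], [0.17, 1.92], [-2.96, 2.96]. Speed limits (rad/s): [2.39, 2.39, 3.14, 3.14, 3.14, 3.14, 3.14].

### API

Orientations are given as a unit quaternion [w, x, y, z].
In Python, from station import bot gives the robot as it stands. The module is installed in compiled form; this text tells all that it offers.
- The arm moves only by the tool step_arm, never from a script. Its argument "increments" is a list that holds one entry, the list of rows, each a list of 7 numbers: the opening, from -1 (shut) to 1 (fully open), then the shift along the tool's x, y, z in mm, then the turn, a rotation vector about the tool's x, y, z in degrees. In form: [[[grip, x, y, z, ax, ay, az], ...]]. A call has 1 to 10 rows; each row is the pose to reach, as a shift and turn from the pose commanded when the call began, along the tool's axes at that moment; what a row does not reach only later rows make up. A row lasts 1/12 s, in which the tool goes at most 41.7 mm and 7.16 degrees, less where a joint would pass 70% of its speed; a pose out of reach is approached as far as the arm can. A call with a gripper value outside its range is refused whole. The fingers move at their own pace and stop on an object; "force" is the grip in N (left out, the last holds). Time passes only in rows, so rows that repeat a pose let the fingers close. It gives the time, the measured TCP pose, the force, the opening and the grip force at its end, in the units of the state.
- bot.get_obs(): the state, without advancing time (a new reading comes with each control period).
- bot.read_camera(name): name is "scene" or "top" or "wrist"; returns a dict with "image" (480x640x3 uint8, red, green, blue), "camera_matrix" (3x3 intrinsics, pixels), "dist" ([k1, k2, p1, p2, k3] as OpenCV has them; the pictures are not rectified), "R" (3x3) and "t" (3): a world point X has camera coordinates R X + t. Camera axes: x right, y down, z forward; pixel columns grow to the right and rows downward; lengths in m; the calibration is good to about 2 mm. A picture is of the moment at which its call begins. There is no depth.
- bot.hand_in(): hands the job in; it is judged then, once.
The state is a dict: "t": time; "q": joint angles; "joint_vel": joint speeds; "joint_torque": joint torques, N m; "eef_pos": TCP position; "tool_rot": TCP orientation; "contact_force": force on the tool from outside, world axes, zero at the start; "torque": the same for the moment, N m; "gripper_width": opening from 0.0 (shut) to 1.0 (fully open); "grasp_force": force on a finger pad.
Only numpy, scipy, OpenCV 4.12 (cv2) and the standard library are available. Lean on these libraries where they do the work, as an engineer would, in place of code of your own. Each camera call takes 0.05 s, during which the arm holds its last target. There are 200 camera calls.

### The job

Put the candle set away in the dark wooden caddy: stand every square brass tea-light holder that is out on the sideboard in one of the caddy's two square pockets, foot down and open cup up, sitting fully down in the pocket, and stand every corked white jar upright in a cell of its own. When all the jars are in, swing the lid fully shut so that its brass tab drops behind the front rim; leave the other things on the sideboard where they are.

Things in the scene. Friction and masses are not known exactly. Their poses are not given: they have to be found in the camera images.
- caddy: Fixed dark wooden caddy. Origin on the table under the middle of its box; x from front to back, y to its left, z up. Box 82 mm (x) by 254 (y): four cells in a row; front and back walls 7 mm thick, 80 mm high; ends and dividers 5 mm thick, 40 mm high. Wing on its right (y -221 to -143, x -106 to +66 mm, 20 mm high) with two square pockets. Lid hinged on the back wall.
- cell0 (a point): Centre of the floor of cell 0 (cell 0 rightmost, cell 3 leftmost; 62 mm apart), 8 mm above the sideboard; axes as the caddy. The cell is 68 mm (x) by 57 mm (y) inside; dividers rise 32 mm above its floor, the front and back walls 72 mm.
- cell1 (a point): Centre of the floor of cell 1 (cell 0 rightmost, cell 3 leftmost; 62 mm apart), 8 mm above the sideboard; axes as the caddy. The cell is 68 mm (x) by 57 mm (y) inside; dividers rise 32 mm above its floor, the front and back walls 72 mm.
- cell2 (a point): Centre of the floor of cell 2 (cell 0 rightmost, cell 3 leftmost; 62 mm apart), 8 mm above the sideboard; axes as the caddy. The cell is 68 mm (x) by 57 mm (y) inside; dividers rise 32 mm above its floor, the front and back walls 72 mm.
- cell3 (a point): Centre of the floor of cell 3 (cell 0 rightmost, cell 3 leftmost; 62 mm apart), 8 mm above the sideboard; axes as the caddy. The cell is 68 mm (x) by 57 mm (y) inside; dividers rise 32 mm above its floor, the front and back walls 72 mm.
- pocket0 (a point): Centre of the floor of the front pocket, 8 mm above the sideboard; axes as the caddy. The pocket is 53 mm square, its sides along the caddy's x and y, and 12 mm deep.
- pocket1 (a point): Same for the back pocket, 92 mm behind the front one.
- hinge (a point): Middle of the lid's hinge line (which runs along the caddy's y), 41 mm behind the caddy's origin and 80 mm above the sideboard; fixed to the caddy.
- lid_edge (a point): Middle of the lid's free edge, on its upper (outer) face: 82 mm from the hinge line. The lid is a board 82 by 254 by 8 mm with a brass tab (50 mm wide) that reaches 15 mm below its underside, 70 mm from the hinge line.
- lid (a joint): Lid angle in rad: 0 shut (tab down behind the front wall's rim), 1.57 upright, starts leaning back at 1.85 to 2.1, stop at 2.2. The hinge is stiff (0.13 N m): the lid stays where it is left and must be pushed all the way down.
- holder1: Square brass tea-light holder, 48 x 48 mm, 72 mm long, 0.2 to 0.4 kg, starts lying on a side. Origin at its middle; x axis from foot (x = -36 mm) to open cup end (x = +36 mm), so x points up when it stands on its foot. Foot plate 10 mm thick, 48 mm square; neck 32 mm square, 9 mm long; cup 48 mm square outside, 5 mm walls, x = -17 to +36 mm.
- holder2: Square brass tea-light holder, 48 x 48 mm, 72 mm long, 0.2 to 0.4 kg, starts lying on a side. Origin at its middle; x axis from foot (x = -36 mm) to open cup end (x = +36 mm), so x points up when it stands on its foot. Foot plate 10 mm thick, 48 mm square; neck 32 mm square, 9 mm long; cup 48 mm square outside, 5 mm walls, x = -17 to +36 mm.
- jar1: White ceramic jar with a cork, round, starts standing: body 46 mm in diameter up to 40 mm, shoulder to 46 mm, then a cork 26 mm in diameter up to 67 mm. Origin at the centre of its underside, z up. 0.12 to 0.24 kg. May be absent.
- jar2: White ceramic jar with a cork, round, starts standing: body 46 mm in diameter up to 40 mm, shoulder to 46 mm, then a cork 26 mm in diameter up to 67 mm. Origin at the centre of its underside, z up. 0.12 to 0.24 kg. May be absent.
- jar3: White ceramic jar with a cork, round, starts standing: body 46 mm in diameter up to 40 mm, shoulder to 46 mm, then a cork 26 mm in diameter up to 67 mm. Origin at the centre of its underside, z up. 0.12 to 0.24 kg. May be absent.
- jar4: White ceramic jar with a cork, round, starts standing: body 46 mm in diameter up to 40 mm, shoulder to 46 mm, then a cork 26 mm in diameter up to 67 mm. Origin at the centre of its underside, z up. 0.12 to 0.24 kg. May be absent.
- tumbler: Bystander: open glass tumbler, 72 mm wide, 88 mm high; origin under its centre.
- book: Bystander: grey book lying flat, 100 x 150 x 30 mm; origin under its centre.
- matchbox: Bystander: cardboard matchbox, 36 x 56 x 16 mm; origin under its centre.
- dish: Bystander: low copper dish, 76 mm wide, 9 mm high; origin under its centre.
- bell: Bystander: brass hand bell, 52 mm wide, 60 mm high; origin under its centre.
- vase: Bystander: white vase, 84 mm wide, 90 mm high; origin under its centre.
- candle: Bystander: pillar candle, 68 mm wide, 90 mm high; origin under its centre.
- cards: Bystander: pack of cards, 62 x 90 x 18 mm; origin under its centre.
Mind the look-alikes: they are no part of the job. Leave any turquoise look-alike of the jar1 alone. Leave any blue look-alike of the jar3 alone.

How it is judged:
By the outcome, as a careful person would: the job done as asked, in the order asked, and still so for the second after the job is handed in, with the robot touching nothing.
Of jar1, jar2, jar3, jar4 only 3 to 4 are there at a start; the rules pass over those that are not, and their reading is None.
At some moment in a run one of jar1, jar2, jar3, jar4, holder1, holder2 may be knocked a few centimetres aside while the robot is not near it.
It also fails if it takes over 210 s, if anything falls off the work surface, if the arm or the gripper's body presses on something with over 40 N, if the wrist force passes 120 N, or if a joint passes its speed limit or range.

## Working session

There is one attempt and no reset: what is moved stays moved. The work goes in short steps, Python scripts to look and compute and a tool call to move; the robot and the scene stay as the last step left them, time stands still between calls to the robot, and variables do not carry over. Pictures are saved under pics/ and viewed, at most 14 in all, crops included, and the job is handed in when it is done.

Besides the shell and the picture viewer there is one more tool, called as name(argument=value, ...), one argument or row to a line, values as JSON. step_arm: Moves the arm, as the interface text tells. Its arguments: {"type":"object","properties":{"increments":{"type":"array"},"force":{"type":"number"}},"required":["increments"]}

```bash
mkdir -p pics; ls; python3 - <<'E'
from station import bot
import cv2,numpy as np
for n in ("scene","top"):
    c=bot.read_camera(n); cv2.imwrite(f"pics/{n}0.png",c["image"][:,:,::-1]); print(n,c["camera_matrix"],c["dist"],c["R"],c["t"])
print(bot.get_obs(),bot.hold_point_z)
E
```

```text
pics
scene [[448.60566859   0.         322.84374617]
 [  0.         448.60566859 230.57238683]
 [  0.           0.           1.        ]] [-0.04518819  0.          0.          0.          0.        ] [[-0.70458541  0.70946872 -0.01461288]
 [ 0.54950856  0.53246528 -0.6438331 ]
 [-0.44899859 -0.46166531 -0.7650264 ]] [ 0.38679618 -0.26099872  1.29738182]
top [[571.91207783   0.         320.2023304 ]
 [  0.         571.91207783 236.03918867]
 [  0.           0.           1.        ]] [0.03736375 0.         0.         0.         0.        ] [[ 2.27899339e-02 -9.99727357e-01  5.08233133e-03]
 [-9.79263975e-01 -2.33464882e-02 -2.01238685e-01]
 [ 2.01302473e-01 -3.90727661e-04 -9.79529051e-01]] [0.00992286 0.57570017 1.26913497]
{'t': 0.1, 'q': array([ 1.15290801,  0.47773965,  0.02233499,  1.55636335, -0.01147276,
        1.10933646, -0.08311817]), 'joint_vel': array([-2.45315620e-04,  1.48658577e-05, -8.16580986e-04, -5.44755348e-04,
        3.02070465e-03,  5.68121802e-04,  1.16466208e-03]), 'joint_torque': array([ 3.72503433e-03, -5.97766936e+01,  1.61302909e+00, -2.81957263e+01,
        1.26980254e-02,  5.01889939e-03,  1.22367140e-05]), 'eef_pos': array([ 0.20559439, -0.6423463 ,  0.23040338]), 'tool_rot': array([-8.34563632e-04,  9.88025903e-01,  1.54285695e-01, -2.04770988e-04]), 'contact_force': array([ 0.76272473,  0.24268433, -0.17821841]), 'torque': array([-0.00774812,  0.01917038, -0.04219419]), 'grasp_force': 0.0, 'gripper_width': 0.9997073488303354} 0.0187
```

View pics/scene0.png

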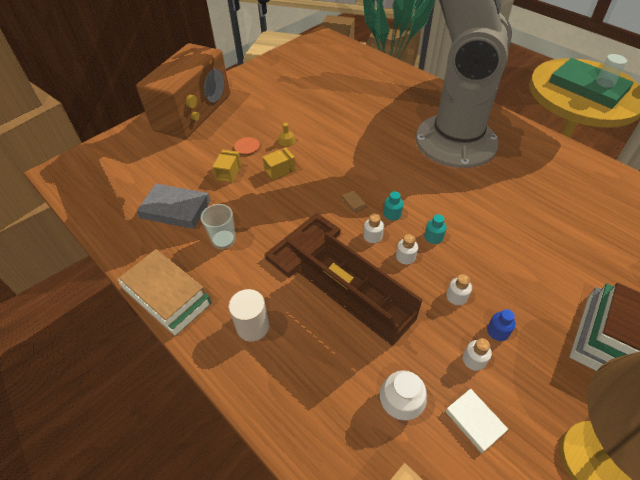

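View pics/top0.png

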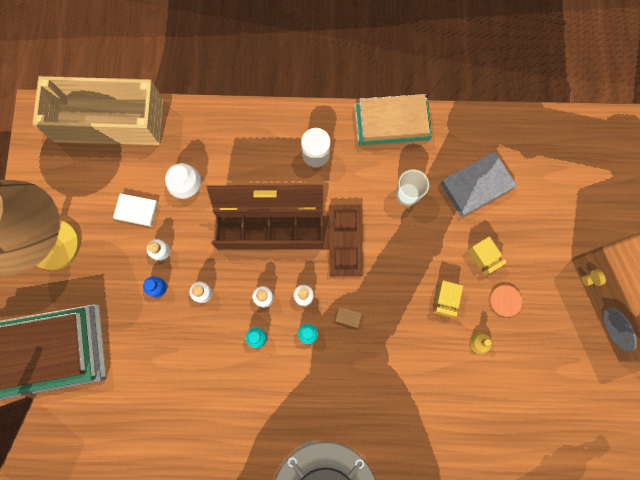

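The top view shows four white jars near (158,249), (200,292), (262,296) and (303,295). The yellow holders are at (450,297) and (488,254), and the caddy is around (268,225) with its wing at (345,240). The decoys are the turquoise jars at (256,338) and (307,334) and the blue one at (154,287).

```bash
cat > h.py <<'E'
from station import bot
import cv2,numpy as np
from scipy.spatial.transform import Rotation as R
def cam(n): return bot.read_camera(n)
def ray(c,uv):
    p=cv2.undistortPoints(np.array(uv,float).reshape(-1,1,2),c["camera_matrix"],np.array(c["dist"]))[:,0]
    Rm,t=np.array(c["R"]),np.array(c["t"])
    d=np.c_[p,np.ones(len(p))]@Rm; return -Rm.T@t,d
def plane(c,uv,z):
    o,d=ray(c,uv); return o+d*((z-o[2])/d[:,2])[:,None]
def proj(c,X):
    return cv2.projectPoints(np.array(X,float).reshape(-1,3),cv2.Rodrigues(np.array(c["R"]))[0],np.array(c["t"]),c["camera_matrix"],np.array(c["dist"]))[0][:,0]
def tool():
    o=bot.get_obs(); q=o["tool_rot"]; return np.array(o["eef_pos"]),R.from_quat([q[1],q[2],q[3],q[0]])
def frame(z,y):   # tool rotation from z direction and closing direction
    z=np.array(z,float);z/=np.linalg.norm(z);y=np.array(y,float);y-=z*(y@z);y/=np.linalg.norm(y)
    return R.from_matrix(np.c_[np.cross(y,z),y,z])
def plan(wps,start=None):
    """wps: (name,pos,rot); prints relative rows, each from previous waypoint"""
    p,r=start or tool()
    for n,P,Q in wps:
        P=np.array(P,float); d=r.inv().apply(P-p)*1000; a=(r.inv()*Q).as_rotvec(degrees=True)
        print(n,np.round(d,0).astype(int).tolist(),np.round(a,1).tolist(),"rows",int(np.ceil(max(np.linalg.norm(d)/41.7,np.linalg.norm(a)/7.16))))
        rd=R.from_rotvec(np.round(a,1),degrees=True); p=p+r.apply(np.round(d,0)/1000); r=r*rd
def crop(c,x0,y0,x1,y1,s,f):
    cv2.imwrite(f,cv2.resize(np.ascontiguousarray(c["image"][y0:y1,x0:x1,::-1]),None,fx=s,fy=s,interpolation=cv2.INTER_CUBIC))
E
python3 - <<'E'
from h import *
c=cam("top")
crop(c,205,175,370,285,4.8,"pics/a.png"); crop(c,425,230,525,305,8,"pics/b.png")
im=cv2.cvtColor(c["image"],cv2.COLOR_RGB2HSV)
for nm,lo,hi in (("white",(0,0,140),(180,70,255)),("yel",(22,150,90),(32,255,255))):
    m=cv2.inRange(im,lo,hi); n,l,s,ce=cv2.connectedComponentsWithStats(m)
    for i in range(1,n):
        if s[i,4]>60 and 80<ce[i][1]<420:
            pts=np.argwhere(l==i)[:,::-1].astype(np.float32)
            print(nm,s[i],ce[i].round(1),cv2.minAreaRect(pts),plane(c,ce[i],.03)[0].round(3))
E
```

```text
white [355 100   9  38  66] [360.1 116.4] ((358.7894592285156, 118.7541275024414), (37.11848831176758, 5.911578178405762), 84.64418029785156) [ 0.886 -0.068  0.03 ]
white [301 128  29  39 913] [315.5 146.4] ((315.0, 147.0), (38.0, 28.0), 90.0) [0.805 0.04  0.03 ]
white [ 463  158   54   57 1251] [489.7 186.3] ((482.4024353027344, 187.6219482421875), (32.79262161254883, 60.152732849121094), 57.094757080078125) [ 0.713 -0.382  0.03 ]
white [165 163  36  36 975] [182.3 180.4] ((182.0, 180.5), (34.64822769165039, 34.64822769165039), 45.0) [0.71  0.359 0.03 ]
white [397 169  32  36 870] [411.8 186.5] ((410.75006103515625, 186.25001525878906), (29.698482513427734, 36.06244659423828), 45.0) [ 0.708 -0.195  0.03 ]
white [ 113  194   44   32 1030] [134.9 209.4] ((134.82691955566406, 209.36538696289062), (40.20380401611328, 26.279560089111328), 11.309932708740234) [0.635 0.466 0.03 ]
white [147 239  23  22 257] [159.7 250.8] ((158.1967010498047, 250.1638946533203), (22.53449249267578, 19.717679977416992), 39.80556869506836) [0.537 0.399 0.03 ]
white [189 282  23  21 257] [201.5 292.9] ((200.20
[... 950 characters left out ...]
, 56.3099365234375) [0.567 0.618 0.03 ]
yel [473 238  28  27 445] [486.9 251.4] ((487.1922607421875, 251.5384521484375), (23.852108001708984, 19.691856384277344), 56.30992889404297) [ 0.554 -0.37   0.03 ]
yel [488 260  18  12  70] [496.8 265.7] ((496.7247314453125, 265.8595886230469), (3.7099928855895996, 19.185962677001953), 57.9946174621582) [ 0.52  -0.392  0.03 ]
yel [439 281  24  27 454] [450.1 294.1] ((450.0804748535156, 294.1243591308594), (20.46401023864746, 22.698984146118164), 12.094757080078125) [ 0.451 -0.281  0.03 ]
yel [437 308  20   8  79] [446.3 311.4] ((446.52947998046875, 311.38238525390625), (20.130456924438477, 3.8805696964263916), 14.03624439239502) [ 0.411 -0.272  0.03 ]
```

View pics/a.png

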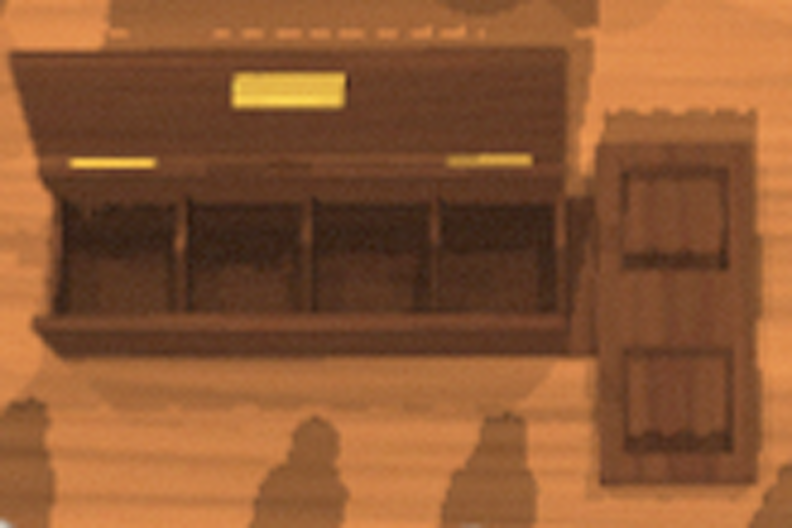

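View pics/b.png

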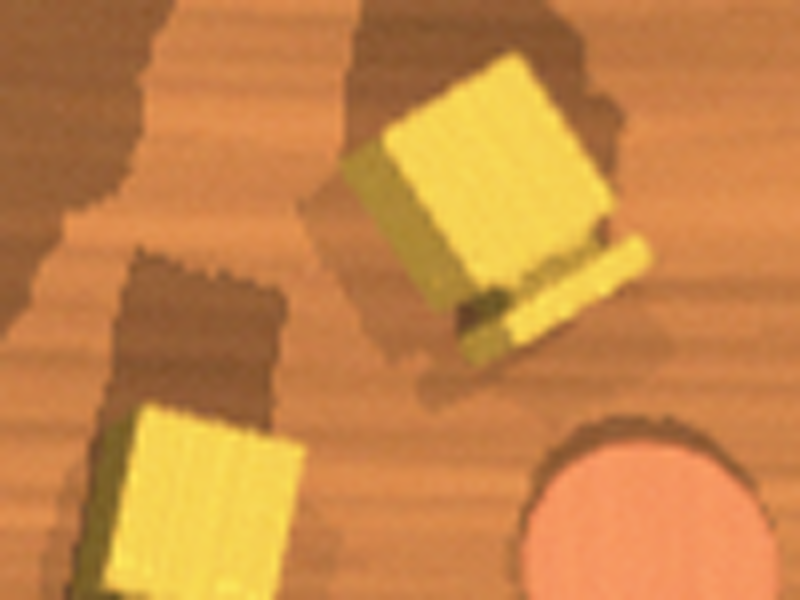

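The crops show the wing corners at about (598,142), (755,142), (600,483) and (757,483) in crop a. Both holders lie with the foot towards the robot (foot bar in image at (446,311) and (497,266)) and the cup away from it.

```bash
python3 - <<'E'
from h import *
c=cam("top"); s=cam("scene")
A=lambda p:np.array(p)/4.8+[205,175]
W=plane(c,A([(598,142),(755,142),(757,483),(600,483)]),.02)
B=plane(c,A([(35,320),(567,320)]),.08)
X=np.r_[W,B][:,:2]; M=np.array([(66,-143),(66,-221),(-106,-221),(-106,-143),(-41,127),(-41,-127)])/1000
mc,xc=M.mean(0),X.mean(0); H=(M-mc).T@(X-xc); U,_,V=np.linalg.svd(H); Q=V.T@np.diag([1,np.linalg.det(V.T@U.T)])@U.T
t=xc-Q@mc; print("caddy",t,np.degrees(np.arctan2(Q[1,0],Q[0,0])),"res mm",((M@Q.T+t-X)*1000).round(1).tolist())
for n,p in dict(pocket0=(-.066,-.182),pocket1=(.026,-.182),cell0=(0,-.093),cell1=(0,-.031),cell2=(0,.031),cell3=(0,.093)).items(): print(n,(Q@p+t).round(4))
for cup,foot in (((450.08,294.1),(446.5,311.4)),((487.2,251.5),(496.8,265.9))):
    a,b=plane(c,[cup,foot],.048); v=(a-b)[:2]; L=np.linalg.norm(v); print("holder",(a[:2]-v/L*.0095).round(4),"h deg",np.degrees(np.arctan2(v[1],v[0])).round(1),"L",L)
def blobs(c,lo,hi,a0,a1):
    m=cv2.inRange(cv2.cvtColor(c["image"],cv2.COLOR_RGB2HSV),lo,hi); n,l,st,ce=cv2.connectedComponentsWithStats(m)
    return [(st[i],ce[i]) for i in range(1,n) if a0<st[i,4]<a1]
J=[(159.7,250.8),(201.5,292.9),(262.9,297.2),(303.5,295.7)]
# jars: bbox of white body in each view
for u in J:
    x=plane(c,[u],.035)[0]; ps=proj(s,[x])[0]
    b=[k for k in blobs(s,(0,0,120),(180,80,255),80,900) if np.linalg.norm(k[1]-ps)<14]
    print("jar",x.round(4), ps.round(), [(k[0].tolist(),k[1].round(1)) for k in b])
    if b:
        o1,d1=ray(c,[u]);o2,d2=ray(s,[b[0][1]]); S=np.linalg.lstsq(np.c_[d1[0],-d2[0]],o2-o1,rcond=None); print((o1+d1[0]*S[0][0]).round(4),(o2+d2[0]*S[0][1]).round(4))
E
```

```text
caddy [0.59432035 0.14326967] 0.758149162421727 res mm [[0.8, -1.3], [-0.0, -0.2], [0.9, -0.1], [1.6, 0.8], [-0.3, 1.4], [-3.0, -0.7]]
pocket0 [ 0.5307 -0.0396]
pocket1 [ 0.6227 -0.0384]
cell0 [0.5956 0.0503]
cell1 [0.5947 0.1123]
cell2 [0.5939 0.1743]
cell3 [0.5931 0.2363]
holder [ 0.4396 -0.2749] h deg -12.9 L 0.04060472474505059
holder [ 0.542  -0.3704] h deg 32.0 L 0.03926083318968209
jar [0.5359 0.3981 0.035 ] [476. 348.] [([463, 340, 29, 31, 490], array([475.2, 357.3]))]
[0.5402 0.4051 0.0104] [0.5396 0.4062 0.0106]
jar [0.4396 0.2943 0.035 ] [459. 285.] [([447, 278, 25, 27, 409], array([457.8, 293. ]))]
[0.4419 0.2989 0.0122] [0.4417 0.2993 0.0123]
jar [0.4328 0.1523 0.035 ] [407. 246.] [([396, 239, 22, 25, 361], array([406.1, 252.9]))]
[0.4348 0.1544 0.0142] [0.4349 0.1542 0.0142]
jar [0.4384 0.0587 0.035 ] [374. 226.] [([363, 219, 21, 24, 340], array([372.8, 232.1]))]
[0.4405 0.0593 0.0141] [0.4404 0.0593 0.0141]
```

```bash
python3 - <<'E'
from h import *
a=np.radians(-12.9)
plan([("hover",[.43,-.275,.22],frame([0,0,-1],[np.sin(a),-np.cos(a),0]))])
E
```

```text
hover [326, -282, 11] [-0.0, 0.0, 30.6] rows 11
```

step_arm(
  increments=[
    [[1,326,-282,11,0,0,30.6],[1,326,-282,11,0,0,30.6],[1,326,-282,11,0,0,30.6],[1,326,-282,11,0,0,30.6],[1,326,-282,11,0,0,30.6],[1,326,-282,11,0,0,30.6],[1,326,-282,11,0,0,30.6],[1,326,-282,11,0,0,30.6],[1,326,-282,11,0,0,30.6],[1,326,-282,11,0,0,30.6]],
  ],
)

```text
t: 1.08
eef_pos: [0.4229, -0.2864, 0.2209]
tool_rot: [0.0, 0.994, -0.112, 0.0]
contact_force: [1.2, -0.6, 0.7]
gripper_width: 0.999
grasp_force: 0.0
```

step_arm(
  increments=[
    [[1,0,0,0,0,0,0],[1,0,0,0,0,0,0]],
  ],
)

```text
t: 1.25
eef_pos: [0.4237, -0.2857, 0.2208]
tool_rot: [-0.0, 0.994, -0.109, 0.0]
contact_force: [-0.2, -0.4, -0.7]
gripper_width: 1.0
grasp_force: 0.0
```

```bash
python3 - <<'E'
from h import *
c=cam("wrist"); crop(c,0,0,640,480,1,"pics/w1.png")
p,r=tool(); print(p,r.as_matrix().round(3),bot.get_obs()["q"].round(2)); print("cam pos rel tool",r.inv().apply(-np.array(c["R"]).T@c["t"]-p), (r.inv().as_matrix()@np.array(c["R"]).T).round(3),c["camera_matrix"][0,0])
a=np.radians(-12.9);h=np.array([np.cos(a),np.sin(a)])
E
```

```text
[ 0.42242426 -0.28778616  0.22075176] [[ 0.975 -0.22  -0.   ]
 [-0.22  -0.975 -0.   ]
 [-0.     0.    -1.   ]] [ 0.52  0.22 -0.06  1.95  0.02  0.97 -1.33]
cam pos rel tool [ 0.07736549 -0.00195621 -0.1427383 ] [[ 0.001 -0.955 -0.298]
 [ 1.     0.001  0.   ]
 [ 0.    -0.298  0.955]] 336.8085533667121
```

View pics/w1.png

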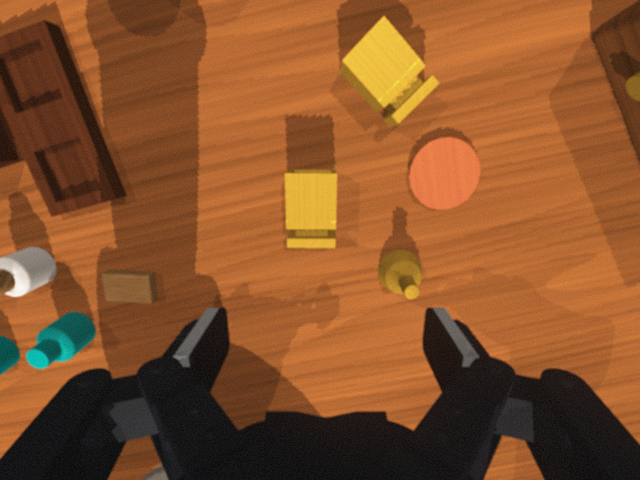

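The wrist view shows holder 1 with its cup top face at about (311,198) and foot bar at (311,243). Holder 2 is at about (385,65).

```bash
cat >> h.py <<'E'
def holders(c,a0=80):
    m=cv2.inRange(cv2.cvtColor(c["image"],cv2.COLOR_RGB2HSV),(22,150,150),(32,255,255)); n,l,st,ce=cv2.connectedComponentsWithStats(m)
    out=[]
    for i in range(1,n):
        if st[i,4]>a0:
            pts=plane(c,np.argwhere(l==i)[:,::-1].astype(float),.048)[:,:2]*1000
            rc=cv2.minAreaRect(pts.astype(np.float32)); out.append((st[i,4],pts.mean(0).round(1),np.round(rc[0],1),np.round(rc[1],1),round(rc[2],1)))
    return out
E
python3 - <<'E'
from h import *
for o in holders(cam("wrist")): print(*o)
E
```

```text
3490 [ 552.8 -365.2] [ 551.5 -365.5] [52.2 47. ] 32.2
296 [ 518.1 -386.7] [ 517.8 -387.1] [ 7.4 44.8] 32.2
98 [ 432.8 -263.8] [ 431.7 -264.2] [26.8  6.2] 72.9
```

```bash
sed -i 's/(22,150,150),(32,255,255)/(20,150,140),(34,255,255)/' h.py; python3 - <<'E'
from h import *
c=cam("wrist");hs=cv2.cvtColor(c["image"],cv2.COLOR_RGB2HSV); print(hs[200,300:330:10],hs[243,311],hs[65,385])
for o in holders(c): print(*o)
E
```

```text
[[ 21 187 228]
 [ 21 188 230]
 [ 21 194 229]] [ 21 189 232] [ 22 180 240]
4942 [ 545.7 -368.2] [ 542.3 -367.7] [71.5 54.4] 32.3
2936 [ 449.9 -277.7] [ 447.9 -276.8] [47.1 61.6] 77.2
404 [ 410.7 -268.6] [ 411.  -268.5] [46.9  8.1] 76.9
284 [ 344.1 -348. ] [ 346.8 -347.1] [40. 17.] 45.9
```

```bash
cat >> h.py <<'E'
def lying(o,hdeg,th,lx=.009,z=.026,flip=1):
    a=np.radians(hdeg);h=np.array([np.cos(a),np.sin(a),0]);d=-np.sin(th)*h+np.array([0,0,-np.cos(th)])
    g=np.array([o[0],o[1],0])+lx*h+[0,0,z]
    return g+.0187*d,d,frame(d,flip*np.array([np.sin(a),-np.cos(a),0]))
E
python3 - <<'E'
from h import *
T,d,r=lying([.441,-.2752],-12.9,np.radians(45)); print(T)
plan([("pre",T-.09*d,r),("in",T,r)])
E
```

```text
[ 0.43688368 -0.27425724  0.0127771 ]
pre [75, -19, 144] [0.0, -45.0, -0.1] rows 7
in [0, 0, 90] [0.0, 0.0, 0.0] rows 3
```

step_arm(
  increments=[
    [[1,75,-19,144,0,-45,0],[1,75,-19,144,0,-45,0],[1,75,-19,144,0,-45,0],[1,75,-19,144,0,-45,0],[1,75,-19,144,0,-45,0],[1,75,-19,144,0,-45,0],[1,75,-19,144,0,-45,0],[1,75,-19,144,0,-45,0],[1,75,-19,144,0,-45,0],[1,75,-19,144,0,-45,0]],
  ],
)

```text
t: 2.23
eef_pos: [0.4989, -0.2879, 0.0774]
tool_rot: [-0.043, 0.918, -0.105, -0.379]
contact_force: [-0.3, -0.5, 1.2]
gripper_width: 1.0
grasp_force: 0.0
```

```bash
python3 - <<'E'
from h import *
T,d,r=lying([.441,-.2752],-12.9,np.radians(45)); print(T,tool()[0],bot.get_obs()["q"].round(2))
plan([("in",T,r)])
c=cam("wrist");
for o in holders(c): print(*o)
E
```

```text
[ 0.43688368 -0.27425724  0.0127771 ] [ 0.49890965 -0.28787881  0.07741585] [ 0.36  0.93  0.    1.34  0.1   1.65 -1.47]
in [1, 1, 91] [-0.0, -0.1, -0.1] rows 3
305 [ 602.1 -344.2] [ 602.1 -345.2] [3.9 9.7] 32.8
183 [ 597.9 -338.1] [ 597.9 -338.1] [3.3 6.8] 35.4
94 [ 595.3 -333.5] [ 595.1 -333.2] [3.2 4.7] 28.9
14261 [ 556.2 -367.1] [ 551.7 -365.1] [54.7 47.8] 32.2
1305 [ 519.8 -388. ] [ 519.  -386.1] [10.1 46.5] 31.7
252 [ 534.5 -296.9] [ 534.2 -296.2] [20.5 10. ] 76.7
578 [ 428.2 -346.3] [ 433.4 -345.2] [76.  27.3] 6.0
2569 [ 448.4 -276.5] [ 443.1 -275.3] [47.7 74. ] 76.7
```

Reached with good joint margins. Advance, grip, lift.

step_arm(
  increments=[
    [[1,1,1,45,0,0,0],[1,1,1,70,0,0,0],[1,1,1,91,0,0,0],[1,1,1,91,0,0,0],[1,1,1,91,0,0,0]],
  ],
)

```text
t: 2.7
eef_pos: [0.4367, -0.2737, 0.0129]
tool_rot: [-0.043, 0.918, -0.104, -0.38]
contact_force: [0.8, 0.2, -0.1]
gripper_width: 1.002
grasp_force: 0.0
```

step_arm(
  increments=[
    [[-1,0,0,0,0,0,0],[-1,0,0,0,0,0,0],[-1,0,0,0,0,0,0],[-1,0,0,0,0,0,0],[-1,0,0,0,0,0,0],[-1,0,0,0,0,0,0],[-1,0,0,0,0,0,0],[-1,0,0,0,0,0,0]],
  ],
  force=60,
)

```text
t: 3.37
eef_pos: [0.4388, -0.2738, 0.0127]
tool_rot: [-0.042, 0.919, -0.103, -0.379]
contact_force: [3.5, -1.9, 6.0]
gripper_width: 0.556
grasp_force: 62.3
```

```bash
python3 - <<'E'
from h import *
p,r=tool(); print(p,r.as_matrix().round(3)); h=np.array([np.cos(np.radians(-12.9)),np.sin(np.radians(-12.9)),0])
print(bot.get_obs()["gripper_width"])
# transfer: lift then upright above pocket1, h->up, tool horizontal dir along +x of caddy
ca=np.radians(.8)
d=np.array([np.cos(ca)*np.sin(np.pi/4),np.sin(ca)*np.sin(np.pi/4),-np.cos(np.pi/4)])
r2=frame(d,[np.sin(ca),-np.cos(ca),0])
# holder origin in tool frame assumed from grasp
rl=r.inv().apply(np.array([.441,-.2752,.024])-p); print("origin in tool",rl)
x=np.array([.6227,-.0384,0])
f=lambda z:x+[0,0,z]-r2.apply(rl)
print("holder axis up check",r2.apply(r.inv().apply(h)))
plan([("lift",p+[0.02,0,.16],r),("hov",f(.15),r2),("low",f(.075),r2),("down",f(.044),r2)])
print(f(.044))
E
```

```text
[ 0.43882831 -0.27376949  0.01268776] [[ 0.691 -0.222 -0.688]
 [-0.158 -0.975  0.156]
 [-0.705  0.001 -0.709]]
0.5562075240736162
origin in tool [-0.00624952  0.00092013 -0.00973788]
holder axis up check [ 0.00280248 -0.00116053  0.9999954 ]
lift [-99, -4, -127] [0.0, 0.0, 0.0] rows 4
hov [101, -270, -66] [0.1, 89.4, -15.1] rows 13
low [-53, 0, 53] [-0.0, -0.0, -0.0] rows 2
down [-22, 0, 22] [-0.0, -0.0, -0.0] rows 1
[ 0.63399085 -0.03732212  0.04153336]
```

step_arm(
  increments=[
    [[-1,-99,-4,-127,0,0,0],[-1,-99,-4,-127,0,0,0],[-1,-99,-4,-127,0,0,0],[-1,-99,-4,-127,0,0,0],[-1,-99,-4,-127,0,0,0]],
  ],
)

```text
t: 3.78
eef_pos: [0.4615, -0.2749, 0.1777]
tool_rot: [-0.041, 0.92, -0.104, -0.375]
contact_force: [0.7, -0.5, -4.4]
gripper_width: 0.551
grasp_force: 63.6
```

step_arm(
  increments=[
    [[-1,101,-270,-66,0,89.4,-15.1],[-1,101,-270,-66,0,89.4,-15.1],[-1,101,-270,-66,0,89.4,-15.1],[-1,101,-270,-66,0,89.4,-15.1],[-1,101,-270,-66,0,89.4,-15.1],[-1,101,-270,-66,0,89.4,-15.1],[-1,101,-270,-66,0,89.4,-15.1],[-1,101,-270,-66,0,89.4,-15.1],[-1,101,-270,-66,0,89.4,-15.1],[-1,101,-270,-66,0,89.4,-15.1]],
  ],
)

```text
t: 4.62
eef_pos: [0.6318, -0.0351, 0.1466]
tool_rot: [-0.013, 0.974, -0.018, 0.226]
contact_force: [0.5, -1.3, -5.6]
gripper_width: 0.555
grasp_force: 63.7
```

```bash
cat >> h.py <<'E'
def upright(x,rl,ca=.8,th=45):
    ca=np.radians(ca);th=np.radians(th)
    d=np.array([np.cos(ca)*np.sin(th),np.sin(ca)*np.sin(th),-np.cos(th)]); r2=frame(d,[np.sin(ca),-np.cos(ca),0])
    return (lambda z,dx=0,dy=0:np.array([x[0]+dx,x[1]+dy,z])-r2.apply(rl)),r2
E
python3 - <<'E'
from h import *
f,r2=upright([.6227,-.0384],[-.0062,.0005,-.0097])
print(tool()[0],bot.get_obs()["q"].round(2),bot.get_obs()["gripper_width"]); plan([("hov",f(.15),r2)])
E
```

```text
[ 0.63183921 -0.03508459  0.14655575] [ 0.05  0.34 -0.11  2.09  0.16  0.26 -1.8 ] 0.5554496895731984
hov [2, 3, 0] [-0.1, 18.9, -3.1] rows 3
```

step_arm(
  increments=[
    [[-1,2,3,0,0,18.9,-3.1],[-1,2,3,0,0,18.9,-3.1],[-1,2,3,0,0,18.9,-3.1],[-1,2,3,0,0,18.9,-3.1],[-1,2,3,0,0,18.9,-3.1],[-1,2,3,0,0,18.9,-3.1]],
  ],
)

```text
t: 5.12
eef_pos: [0.6158, -0.0406, 0.1123]
tool_rot: [0.013, 0.967, 0.002, 0.253]
contact_force: [-1.2, 0.1, -8.6]
gripper_width: 0.56
grasp_force: 63.9
```

```bash
python3 - <<'E'
from h import *
f,r2=upright([.6227,-.0384],[-.0062,.0005,-.0097])
print(tool()[0],bot.get_obs()["q"].round(2),bot.get_obs()["gripper_width"]); plan([("hov",f(.15),r2),("d",f(.07),r2)])
for n in("wrist","scene","top"):
  c=cam(n); print(n,proj(c,[[.6227,-.0384,.15]])); cv2.imwrite(f"pics/{n}2.png",c["image"][:,:,::-1])
a=cv2.imread("pics/wrist2.png")[::1,120:520]; b=cv2.imread("pics/scene2.png")[130:330,200:400]; t=cv2.imread("pics/top2.png")[150:300,280:430]
o=np.zeros((480,800,3),np.uint8); o[:,:400]=a; o[:240,400:640]=cv2.resize(b,(240,240)); o[240:480,400:640]=cv2.resize(t,(240,240)); cv2.imwrite("pics/m2.png",o)
E
```

```text
[ 0.6158401  -0.04062121  0.11226908] [ 0.3   0.4  -0.43  2.17  1.2   0.23 -2.76] 0.5595076210821555
hov [33, -2, -22] [1.8, 15.7, 0.2] rows 3
d [-57, 0, 57] [-0.0, 0.0, -0.0] rows 2
wrist [[320.19318358 291.33958711]]
scene [[283.20902138 213.11747033]]
top [[349.21034157 206.9803867 ]]
```

View pics/m2.png

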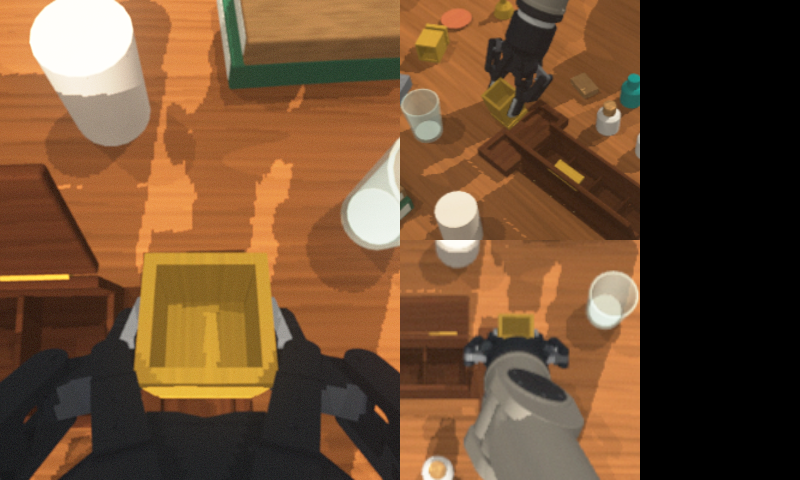

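The holder is gripped upright with the cup open. The wrist is near its singularity with the outward lean, so I'll return to tool-down, yaw a half turn, and place with an inward lean, front pocket first.

```bash
python3 - <<'E'
from h import *
plan([("dn",[.52,-.1,.26],frame([0,0,-1],[0,-1,0]))])
E
```

```text
dn [-24, 60, -165] [2.2, -31.0, 0.2] rows 5
```

step_arm(
  increments=[
    [[-1,-24,60,-165,2.2,-31,0],[-1,-24,60,-165,2.2,-31,0],[-1,-24,60,-165,2.2,-31,0],[-1,-24,60,-165,2.2,-31,0],[-1,-24,60,-165,2.2,-31,0],[-1,-24,60,-165,2.2,-31,0],[-1,-24,60,-165,2.2,-31,0],[-1,-24,60,-165,2.2,-31,0],[-1,-24,60,-165,2.2,-31,0],[-1,-24,60,-165,2.2,-31,0]],
  ],
)

```text
t: 6.1
eef_pos: [0.5198, -0.0975, 0.2608]
tool_rot: [0.0, 1.0, 0.003, 0.002]
contact_force: [0.7, 0.9, -4.4]
gripper_width: 0.553
grasp_force: 64.3
```

```bash
python3 - <<'E'
from h import *
print(tool()[0],bot.get_obs()["q"].round(2)); plan([("dn",[.52,-.1,.26],frame([0,0,-1],[0,-1,0]))])
E
```

```text
[ 0.51977795 -0.09751356  0.26076006] [ 0.75  0.3  -0.82  1.83  0.25  1.11 -1.72]
dn [0, 2, 1] [0.0, -0.3, 0.4] rows 1
```

step_arm(
  increments=[
    [[-1,0,0,0,0,0,-70],[-1,0,0,0,0,0,-70],[-1,0,0,0,0,0,-70],[-1,0,0,0,0,0,-70],[-1,0,0,0,0,0,-70],[-1,0,0,0,0,0,-70],[-1,0,0,0,0,0,-70],[-1,0,0,0,0,0,-70],[-1,0,0,0,0,0,-70],[-1,0,0,0,0,0,-70]],
  ],
)

```text
t: 6.93
eef_pos: [0.519, -0.0973, 0.2597]
tool_rot: [0.001, 0.815, 0.579, 0.001]
contact_force: [0.6, 0.2, -4.3]
gripper_width: 0.554
grasp_force: 64.0
```

```bash
python3 - <<'E'
from h import *
print(tool()[0],bot.get_obs()["q"].round(2)); plan([("dn",[.52,-.1,.26],frame([0,0,-1],[0,1,0]))])
E
```

```text
[ 0.51901554 -0.09728665  0.25968746] [ 0.93  0.39 -1.07  1.82  0.37  1.15 -0.6 ]
dn [-2, 2, 0] [0.1, 0.1, -109.2] rows 16
```

step_arm(
  increments=[
    [[-1,0,0,0,0,0,-70],[-1,0,0,0,0,0,-70],[-1,0,0,0,0,0,-70],[-1,0,0,0,0,0,-70],[-1,0,0,0,0,0,-70],[-1,0,0,0,0,0,-70],[-1,0,0,0,0,0,-70],[-1,0,0,0,0,0,-70],[-1,0,0,0,0,0,-70],[-1,0,0,0,0,0,-70]],
  ],
)

```text
t: 7.77
eef_pos: [0.519, -0.0972, 0.2594]
tool_rot: [0.001, 0.335, 0.942, 0.0]
contact_force: [-0.5, -0.6, -3.7]
gripper_width: 0.553
grasp_force: 64.0
```

```bash
python3 - <<'E'
from h import *
print(tool()[0],bot.get_obs()["q"].round(2)); plan([("dn",[.52,-.1,.26],frame([0,0,-1],[0,1,0]))])
E
```

```text
[ 0.51899085 -0.09722208  0.25944565] [ 1.07  0.53 -1.34  1.82  0.55  1.24  0.46]
dn [-3, -2, -1] [0.0, 0.1, -39.2] rows 6
```

Elbow joint q3 is drifting toward its limit, so I'll fit a small kinematic model to predict and plan around that.

```bash
cat > fk.py <<'E'
import numpy as np, itertools, json
from scipy.optimize import least_squares
from scipy.spatial.transform import Rotation as R
D=[([1.15290801,.47773965,.02233499,1.55636335,-.01147276,1.10933646,-.08311817],(.20559,-.64235,.23040),(-.0008,.988026,.154286,-.0002)),
([.52,.22,-.06,1.95,.02,.97,-1.33],(.42242,-.28779,.22075),(0,.994,-.11,0)),
([.36,.93,0,1.34,.10,1.65,-1.47],(.4989,-.2879,.0774),(-.043,.918,-.105,-.379)),
([.05,.34,-.11,2.09,.16,.26,-1.8],(.6318,-.0351,.14656),(-.013,.974,-.018,.226)),
([.3,.4,-.43,2.17,1.2,.23,-2.76],(.6158,-.0406,.1123),(.013,.967,.002,.253)),
([.75,.3,-.82,1.83,.25,1.11,-1.72],(.5198,-.0975,.2608),(0,1,.003,.002)),
([.93,.39,-1.07,1.82,.37,1.15,-.6],(.519,-.0973,.2597),(.001,.815,.579,.001)),
([1.07,.53,-1.34,1.82,.55,1.24,.46],(.519,-.0972,.2594),(.001,.335,.942,0))]
Q0=[np.array(d[0]) for d in D];P0=np.array([d[1] for d in D]);R0=R.from_quat([[d[2][1],d[2][2],d[2][3],d[2][0]] for d in D])
def chain(q,s,v):
    p=np.zeros(3);r=R.identity();J=[]
    for i in range(7):
        ax=np.array([0,1.,0]) if i%2 else np.array([0,0,1.])
        if i==0:p=p+[0,0,v[12]]
        w=r.apply(ax)*s[i]; 
        J.append((p.copy(),w)); r=r*R.from_rotvec(ax*s[i]*q[i])
        if i in(0,2,4): p=p+r.apply(v[3*(i//2):3*(i//2)+3])
        J[-1]=(J[-1][0],w)
    r2=r*R.from_rotvec([0,0,v[13]])
    return p+r.apply([v[9],v[10],v[11]]),r2,J
def solve():
    best=None
    for s in itertools.product([1,-1],repeat=7):
        # rotation first: constant yaw offsets
        if s[1]<0 : continue
        e=min((sum(((chain(q,s,np.r_[np.zeros(13),o])[1].inv()*t).magnitude())for q,t in zip(Q0,R0)),o) for o in(0,1.5708,3.1416,-1.5708))
        if best is None or e[0]<best[0]: best=(e[0],s,e[1])
    return best
if __name__=="__main__":
    b=solve();print(b);s=b[1]
    f=lambda v:np.concatenate([np.r_[(lambda c:np.r_[(c[0]-p)*10,(c[1].inv()*t).as_rotvec()])(chain(q,s,v))] for q,p,t in zip(Q0,P0,R0)])
    v=least_squares(f,np.r_[0,0,.3,0,0,.4,0,0,.4,0,0,.25,0,b[2]],loss='soft_l1',f_scale=.05).x
    print(v.round(3)); print(np.abs(f(v)).reshape(-1,6).round(3)/[10,10,10,1,1,1]); json.dump([list(s),list(v)],open("fk.json","w"))
E
python3 fk.py
```

```text
(0.03898846819499548, (-1, 1, -1, 1, -1, 1, -1), 1.5708)
[-0.000e+00 -3.000e-02  2.140e-01 -4.000e-03 -3.100e-02  5.410e-01
  1.000e-03 -1.000e-03  4.780e-01  1.000e-03 -0.000e+00  3.270e-01
  7.500e-02  1.572e+00]
[[0.0006 0.0001 0.0008 0.     0.     0.001 ]
 [0.0017 0.0027 0.0006 0.004  0.001  0.01  ]
 [0.0006 0.0007 0.0007 0.006  0.001  0.002 ]
 [0.0005 0.001  0.0015 0.002  0.     0.003 ]
 [0.0007 0.0002 0.0003 0.001  0.001  0.004 ]
 [0.0003 0.     0.0022 0.005  0.002  0.002 ]
 [0.0007 0.0015 0.0004 0.001  0.004  0.004 ]
 [0.0009 0.0009 0.0007 0.002  0.     0.002 ]]
```

```bash
cat >> fk.py <<'E'
S,V=json.load(open("fk.json"))
LO=np.array([-2.96,-.34,-1.41,.24,-1.37,.17,-2.96]);HI=np.array([2.96,2.1,1.46,2.44,4.51,1.92,2.96])
VM=np.array([2.39,2.39,3.14,3.14,3.14,3.14,3.14])*.7/12
def fk(q): return chain(q,S,V)[:2]
def jac(q):
    p,r=fk(q);J=np.zeros((6,7))
    for i in range(7):
        e=np.zeros(7);e[i]=1e-5;p2,r2=fk(q+e);J[:3,i]=(p2-p)/1e-5;J[3:,i]=(r2*r.inv()).as_rotvec()/1e-5
    return J
def sim(q,P,T,rows=60,lam=.02):
    """row-limited min-norm move; returns final q, path"""
    q=np.array(q,float);path=[q]
    for k in range(rows):
        p,r=fk(q);dp=P-p;a=(T*r.inv()).as_rotvec();n=max(np.linalg.norm(dp)/.0417,np.linalg.norm(a)/.125,1)
        if n==1 and np.linalg.norm(dp)<1e-3 and np.linalg.norm(a)<4e-3: break
        e=np.r_[dp,a]/n
        J=jac(q);dq=J.T@np.linalg.solve(J@J.T+lam**2*np.eye(6),e); dq/=max(1,np.max(np.abs(dq)/VM)); q=np.clip(q+dq,LO,HI);path.append(q)
    p,r=fk(q);return q,np.array(path),(np.linalg.norm(P-p)*1000,np.degrees((T*r.inv()).magnitude()))
E
python3 - <<'E'
from fk import *
from h import frame,upright
dn=lambda a:frame([0,0,-1],[np.sin(np.radians(a)),-np.cos(np.radians(a)),0])
for lam in(.001,.1,.3):
    q,_,e=sim(Q0[5],P0[5],R0[6],lam=lam);print(lam,q.round(2),e)
q=Q0[7]
# continue to inward lean
def show(n,o): print(n,o[0].round(2),"min",o[1].min(0).round(2),"max",o[1].max(0).round(2),len(o[1]),np.round(o[2],1)); return o[0]
rl=[-.0062,.0005,-.0097]
f,r2=upright([.531,-.04],rl,ca=180.8)
q1=show("yaw on",sim(q,[.56,-.1,.26],dn(180.8)));q1=show("tilt",sim(q1,f(.15),r2));show("d",sim(q1,f(.044),r2))
print("sideways +y")
f,r2=upright([.531,-.04],rl,ca=90.8)
q1=show("yaw back",sim(q,[.52,-.15,.26],dn(90.8)));q1=show("tilt",sim(q1,f(.15),r2));show("d",sim(q1,f(.044),r2))
E
```

```text
0.001 [ 0.92  0.39 -1.07  1.82  0.37  1.15 -0.6 ] (np.float64(0.09737612415593773), np.float64(0.015604175519133422))
0.1 [ 0.93  0.39 -1.07  1.82  0.37  1.15 -0.6 ] (np.float64(0.4714275041056414), np.float64(0.01016599199141327))
0.3 [ 0.94  0.4  -1.09  1.82  0.39  1.16 -0.62] (np.float64(0.8728600588172768), np.float64(0.018670266615434212))
yaw on [ 1.02  0.68 -1.41  1.73  0.69  1.35  1.06] min [ 1.02  0.53 -1.41  1.73  0.55  1.24  0.46] max [ 1.07  0.69 -1.34  1.82  0.7   1.36  1.06] 14 [0.8 0.1]
tilt [ 0.56  1.05 -1.09  1.42  0.51  1.9   0.97] min [ 0.56  0.68 -1.41  1.42  0.51  1.35  0.97] max [ 1.02  1.05 -1.09  1.73  0.69  1.9   1.06] 8 [0. 0.]
d [ 0.54  1.18 -1.03  1.44  0.6   1.78  0.97] min [ 0.54  1.05 -1.09  1.42  0.51  1.78  0.97] max [ 0.56  1.18 -1.03  1.44  0.6   1.9   0.97] 4 [0.4 0. ]
sideways +y
yaw back [ 1.03  0.44 -1.12  1.79  0.42  1.18 -0.2 ] min [ 1.03  0.44 -1.34  1.79  0.42  1.18 -0.2 ] max [ 1.07  0.53 -1.12  1.82  0.55  1.24  0.46] 8 [0.2 0. ]
tilt [ 1.17  0.95 -1.22  1.83  0.11  0.99  0.05] min [ 1.03  0.44 -1.22  1.79  0.11  0.99 -0.2 ] max [ 1.17  0.95 -1.12  1.83  0.42  1.18  0.05] 8 [0.2 0. ]
d [ 1.11  1.09 -1.1   1.85  0.21  0.86  0.09] min [ 1.11  0.95 -1.22  1.83  0.11  0.86  0.05] max [ 1.17  1.09 -1.1   1.85  0.21  0.99  0.09] 4 [0.6 0. ]
```

The model matches the controller exactly. I'll use the sideways (+y) lean, with the wrist on the right.

```bash
python3 - <<'E'
from h import *
plan([("yb",[.50,-.16,.26],frame([0,0,-1],[np.sin(np.radians(90.8)),-np.cos(np.radians(90.8)),0]))])
E
```

```text
yb [-25, -61, -1] [0.1, 0.0, 50.0] rows 7
```

step_arm(
  increments=[
    [[-1,-25,-61,-1,0,0,50],[-1,-25,-61,-1,0,0,50],[-1,-25,-61,-1,0,0,50],[-1,-25,-61,-1,0,0,50],[-1,-25,-61,-1,0,0,50],[-1,-25,-61,-1,0,0,50],[-1,-25,-61,-1,0,0,50],[-1,-25,-61,-1,0,0,50],[-1,-25,-61,-1,0,0,50]],
  ],
)

```text
t: 8.52
eef_pos: [0.4996, -0.1605, 0.2613]
tool_rot: [0.001, 0.703, 0.711, 0.0]
contact_force: [0.0, -0.8, -3.9]
gripper_width: 0.553
grasp_force: 64.8
```

```bash
python3 - <<'E'
from h import *
print(tool()[0],bot.get_obs()["q"].round(2))
c=cam("wrist"); im=np.ascontiguousarray(c["image"][:,:,::-1])
p=proj(c,[[.5307,-.0396,.02],[.6227,-.0384,.02]]); print(p)
cv2.imwrite("pics/w3.png",im)
E
```

```text
[ 0.49962883 -0.16046067  0.26129932] [ 1.1   0.41 -1.15  1.83  0.41  1.17 -0.16]
[[355.40605928  98.37644901]
 [441.9103706   98.62715831]]
```

View pics/w3.png

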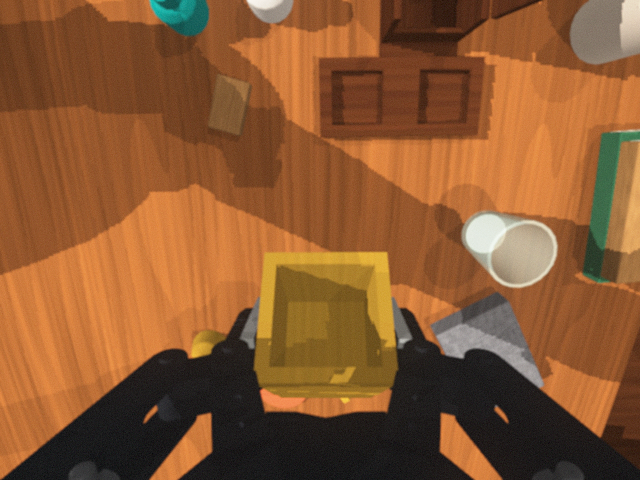

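The wing spans about (320,58) to (483,135), with pockets centred near (357,98) and (444,97). I'll refine this with edge profiles.

```bash
python3 - <<'E'
from h import *
c=cam("wrist"); g=cv2.GaussianBlur(cv2.cvtColor(c["image"],cv2.COLOR_RGB2GRAY).astype(np.float32),(3,3),0)
def edges(prof,o,th):
    d=np.diff(prof); out=[]
    for i in range(1,len(d)-1):
        if abs(d[i])>th and abs(d[i])>=abs(d[i-1]) and abs(d[i])>abs(d[i+1]):
            w=np.abs(d[i-1:i+2]); out.append((round(o+i+.5+(w[2]-w[0])/w.sum(),1),round(float(d[i]),1)))
    return out
print("row65-69",edges(g[64:69,300:500].mean(0),300,4)); print("row 95-103",edges(g[95:104,300:500].mean(0),300,3))
for x in(357,400,444): print("col",x,edges(g[40:150,x-8:x+8].mean(1),40,3))
E
```

```text
row65-69 [(np.float32(309.3), 4.4), (np.float32(312.4), -8.0), (np.float32(318.5), -12.3), (np.float32(483.5), 7.9), (np.float32(493.4), 11.4)]
row 95-103 [(np.float32(308.9), 3.5), (np.float32(312.4), -11.0), (np.float32(319.3), -13.6), (np.float32(330.7), -7.0), (np.float32(342.5), 6.8), (np.float32(376.6), -4.9), (np.float32(381.7), 5.2), (np.float32(417.6), -8.5), (np.float32(427.3), 8.5), (np.float32(460.3), -5.1), (np.float32(467.6), 5.7), (np.float32(480.5), 10.4), (np.float32(490.4), 10.5)]
col 357 [(np.float32(56.5), -14.4), (np.float32(69.6), -10.1), (np.float32(75.6), 10.3), (np.float32(83.7), -3.8), (np.float32(121.7), -6.3), (np.float32(124.8), 6.0), (np.float32(140.4), 13.8), (np.float32(145.4), 4.0)]
col 400 [(np.float32(41.6), 3.9), (np.float32(45.6), 5.6), (np.float32(89.7), -4.0), (np.float32(128.7), -3.0), (np.float32(139.4), 16.0), (np.float32(143.4), 3.8)]
col 444 [(np.float32(41.6), 3.9), (np.float32(56.3), 7.8), (np.float32(68.6), -10.1), (np.float32(73.4), 10.5), (np.float32(82.6), -4.0), (np.float32(119.7), -4.6), (np.float32(123.6), 6.2), (np.float32(138.5), 13.7), (np.float32(142.5), 3.2)]
```

```bash
python3 - <<'E'
from h import *
c=cam("wrist")
for l,r,t,b in((330.7,381.7,69.6,124.8),(417.6,467.6,68.6,123.6)):
    X=plane(c,[(l,99),(r,99),((l+r)/2,t),((l+r)/2,b)],.02)[:,:2]; print((X*1000).round(1).tolist(),"c",((X[0,0]+X[1,0])/2).round(4),((X[2,1]+X[3,1])/2).round(4))
E
```

```text
[[505.1, -40.7], [559.2, -40.1], [531.3, -11.9], [532.9, -66.4]] c 0.5321 -0.0392
[[597.4, -39.6], [651.1, -38.5], [621.3, -9.5], [626.6, -63.9]] c 0.6242 -0.0367
```

```bash
python3 - <<'E'
from h import *
from fk import sim
f,r2=upright([.5317,-.0394],[-.0062,0,-.0097],ca=91.1)
q=bot.get_obs()["q"]
for n,P in(("hov",f(.13)),("d",f(.07)),("d2",f(.046))):
    q,pa,e=sim(q,P,r2); print(n,q.round(2),len(pa),np.round(e,1))
plan([("hov",f(.13),r2),("d",f(.07),r2),("d2",f(.046),r2)])
E
```

```text
hov [ 1.15  0.99 -1.21  1.83  0.14  0.97  0.05] 8 [0.2 0. ]
d [ 1.12  1.06 -1.14  1.84  0.2   0.9   0.08] 3 [0.4 0. ]
d2 [ 1.11  1.09 -1.11  1.84  0.22  0.87  0.09] 2 [0.6 0. ]
hov [133, 32, 134] [0.4, 45.0, -0.5] rows 7
d [-43, 0, 42] [-0.0, -0.0, -0.0] rows 2
d2 [-17, 0, 17] [-0.0, -0.0, -0.0] rows 1
```

step_arm(
  increments=[
    [[-1,133,32,134,0.4,45,-0.5],[-1,133,32,134,0.4,45,-0.5],[-1,133,32,134,0.4,45,-0.5],[-1,133,32,134,0.4,45,-0.5],[-1,133,32,134,0.4,45,-0.5],[-1,133,32,134,0.4,45,-0.5],[-1,133,32,134,0.4,45,-0.5],[-1,133,32,134,0.4,45,-0.5],[-1,133,32,134,0.4,45,-0.5],[-1,133,32,134,0.4,45,-0.5]],
  ],
)

```text
t: 9.5
eef_pos: [0.5325, -0.028, 0.1294]
tool_rot: [-0.271, 0.648, 0.659, 0.268]
contact_force: [-0.0, 0.1, -3.8]
gripper_width: 0.56
grasp_force: 64.9
```

step_arm(
  increments=[
    [[-1,-43,0,42,0,0,0],[-1,-43,0,42,0,0,0],[-1,-43,0,42,0,0,0],[-1,-43,0,42,0,0,0],[-1,-43,0,42,0,0,0]],
  ],
)

```text
t: 9.92
eef_pos: [0.5328, -0.0286, 0.0702]
tool_rot: [-0.272, 0.648, 0.659, 0.269]
contact_force: [0.4, 1.0, -3.1]
gripper_width: 0.553
grasp_force: 64.6
```

```bash
python3 - <<'E'
from h import *
f,r2=upright([.5317,-.0394],[-.0062,0,-.0097],ca=91.1)
print(tool()[0],f(.07),bot.get_obs()["q"].round(2))
plan([("d",f(.07),r2),("d2",f(.05),r2)])
for n in("wrist","scene"): cv2.imwrite(f"pics/{n}4.png",cam(n)["image"][:,:,::-1])
a=cv2.imread("pics/wrist4.png")[:,120:520]; b=cv2.imread("pics/scene4.png")[160:310,220:370]
cv2.imwrite("pics/m4.png",np.hstack([a,cv2.resize(b,(400,480),interpolation=cv2.INTER_CUBIC)]))
E
```

```text
[ 0.5327554  -0.02860569  0.07017897] [ 0.53148416 -0.02815907  0.06752513] [ 1.13  1.07 -1.16  1.85  0.21  0.9   0.05]
d [-2, -1, 2] [0.2, 0.0, -0.1] rows 1
d2 [-14, 0, 14] [0.0, 0.0, 0.0] rows 1
```

View pics/m4.png

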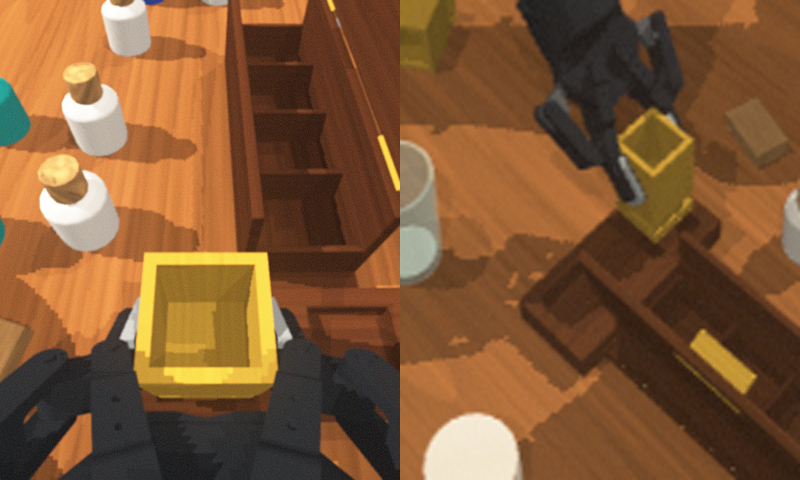

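Holder 1 is upright above the front pocket. Now lowering it gently.

step_arm(
  increments=[
    [[-1,-6,-1,6,0,0,0],[-1,-12,-1,12,0,0,0],[-1,-16,-1,16,0,0,0],[-1,-16,-1,16,0,0,0],[-1,-16,-1,16,0,0,0]],
  ],
)

```text
t: 10.43
eef_pos: [0.532, -0.025, 0.0508]
tool_rot: [-0.275, 0.646, 0.658, 0.271]
contact_force: [-4.4, 3.1, 21.3]
gripper_width: 0.556
grasp_force: 66.7
```

```bash
python3 - <<'E'
from h import *
f,r2=upright([.5317,-.0394],[-.0062,0,-.0097],ca=91.1)
o=bot.get_obs();print(tool()[0],f(.05),o["contact_force"].round(1),o["torque"].round(2))
plan([("d2",f(.0445),r2)])
E
```

```text
[ 0.53200461 -0.02504112  0.05082689] [ 0.53148416 -0.02815907  0.04752513] [-4.4  3.1 21.3] [2.24 0.67 0.45]
d2 [-8, -1, 4] [0.2, -0.4, 0.0] rows 1
```

```bash
cat >> h.py <<'E'
def hullcheck(c,x,y,z,ca,win):
    m=cv2.inRange(cv2.cvtColor(c["image"],cv2.COLOR_RGB2HSV),(20,150,60),(36,255,255)); k=np.zeros_like(m); k[win[1]:win[3],win[0]:win[2]]=m[win[1]:win[3],win[0]:win[2]]
    n,l,st,ce=cv2.connectedComponentsWithStats(k); i=1+np.argmax(st[1:,4]); pts=np.argwhere(l==i)[:,::-1].astype(np.int32)
    h=cv2.convexHull(pts); ap=cv2.approxPolyDP(h,1.5,True)[:,0]
    a=np.radians(ca);e=np.array([np.cos(a),np.sin(a)]);n_=np.array([-e[1],e[0]])
    M=[[*(np.array([x,y])+.024*(s*e+t*n_)),z+w] for w in(.036,-.036) for s,t in((1,1),(1,-1),(-1,-1),(-1,1))]
    return ap.tolist(),proj(c,M).round(1).tolist(),(pts.min(0).tolist(),pts.max(0).tolist())
E
python3 - <<'E'
from h import *
p,r=tool(); o=p+r.apply([-.0062,0,-.0097]); print(o)
ap,pr,bb=hullcheck(cam("scene"),*o,1.1,(230,160,360,280)); print(ap,bb);print(pr)
ap,pr,bb=hullcheck(cam("top"),*o,1.1,(310,180,380,300)); print(ap,bb);print(pr)
E
```

```text
[ 0.53219851 -0.03630005  0.05322043]
[[331, 211], [329, 229], [316, 240], [303, 230], [304, 209], [314, 201], [318, 200]] ([302, 200], [331, 240])
[[316.3, 221.8], [300.9, 210.8], [315.9, 199.5], [331.2, 210.0], [317.1, 242.2], [302.5, 231.4], [316.7, 220.3], [331.2, 230.6]]
[[356, 261], [338, 267], [335, 262], [336, 243], [356, 243]] ([335, 242], [357, 267])
[[335.6, 242.1], [356.8, 242.2], [357.0, 263.2], [335.7, 263.1], [334.7, 247.9], [354.8, 248.0], [355.0, 267.9], [334.7, 267.8]]
```

step_arm(
  increments=[
    [[-1,6,0,-6,0,0,0],[-1,6,-1.5,-6,0,0,0],[-1,6,-1.5,-6,0,0,0],[-1,6,-1.5,-6,0,0,0]],
  ],
)

```text
t: 10.87
eef_pos: [0.5296, -0.03, 0.0534]
tool_rot: [-0.272, 0.649, 0.658, 0.268]
contact_force: [1.2, -0.3, -3.6]
gripper_width: 0.558
grasp_force: 64.6
```

```bash
python3 - <<'E'
from h import *
f,r2=upright([.5317,-.0394],[-.0062,0,-.0097],ca=91.1)
X=[]
for i in range(3): cam("top"); X.append(tool()[0])
p,r=tool(); o=np.mean(X,0)+r.apply([-.0062,0,-.0097]); ob=bot.get_obs();print(np.array(X).round(4).tolist(),o,ob["contact_force"].round(1),ob["torque"].round(2), (r2.inv()*r).as_rotvec(degrees=True))
for n in("scene","top"): ap,pr,bb=hullcheck(cam(n),*o,1.1,(230,160,360,280) if n=="scene" else (310,180,380,300)); print(ap,bb);print(pr)
E
```

```text
[[0.5296, -0.03, 0.0534], [0.5296, -0.0299, 0.0535], [0.5296, -0.0299, 0.0535]] [ 0.52976477 -0.04114958  0.05594055] [ 1.1 -0.4 -3.8] [-1.4 -0.2 -0.1] [-0.18414831 -0.04387749  0.22026565]
[[316, 197], [330, 208], [328, 227], [314, 237], [305, 230], [303, 207]] ([303, 197], [330, 237])
[[315.5, 219.2], [300.2, 208.3], [315.1, 197.1], [330.4, 207.5], [316.3, 239.8], [301.8, 229.0], [315.9, 217.9], [330.4, 228.2]]
[[359, 261], [355, 264], [339, 268], [337, 262], [338, 244], [358, 244]] ([337, 243], [359, 268])
[[337.8, 243.0], [359.1, 243.1], [359.3, 264.2], [337.8, 264.1], [336.7, 248.8], [356.9, 248.8], [357.1, 268.8], [336.8, 268.7]]
```

step_arm(
  increments=[
    [[-1,-3,0.5,3,0,0,0],[-1,-5,0.5,5,0,0,0],[-1,-7,0.5,7,0,0,0],[-1,-7,0.5,7,0,0,0]],
  ],
)

```text
t: 11.45
eef_pos: [0.53, -0.0257, 0.0491]
tool_rot: [-0.275, 0.646, 0.658, 0.27]
contact_force: [-6.7, -0.0, 23.1]
gripper_width: 0.557
grasp_force: 67.1
```

```bash
python3 - <<'E'
from h import *
p,r=tool(); o=p+r.apply([-.0062,0,-.0097]); ob=bot.get_obs();print(o,ob["contact_force"].round(1),ob["torque"].round(2))
E
```

```text
[ 0.53018203 -0.03693797  0.05145851] [-6.7 -0.  23.1] [1.82 1.24 0.79]
```

step_arm(
  increments=[
    [[-1,1,-1,-1,0,0,0],[-1,1,-2,-1,0,0,0],[-1,1,-3,-1,0,0,0],[-1,1,-3,-1,0,0,0]],
  ],
)

```text
t: 11.78
eef_pos: [0.5296, -0.0261, 0.0493]
tool_rot: [-0.272, 0.647, 0.658, 0.272]
contact_force: [5.3, 6.3, 7.5]
gripper_width: 0.551
grasp_force: 65.0
```

```bash
python3 - <<'E'
from h import *
p,r=tool(); o=p+r.apply([-.0062,0,-.0097]); ob=bot.get_obs();print(o,ob["contact_force"].round(1),ob["torque"].round(2),r.apply(R.from_matrix(np.eye(3)).apply([1,0,-1]))/2**.5)
c=cam("wrist");crop(c,220,240,420,420,3,"pics/w5.png")
crop(cam("scene"),270,180,350,260,7,"pics/s5.png")
a=cv2.imread("pics/w5.png");b=cv2.imread("pics/s5.png")
o=np.zeros((560,800,3),np.uint8);o[:300,:240]=0
w=cv2.resize(a,(400,360));s=cv2.resize(b,(400,400),interpolation=cv2.INTER_CUBIC);o[:360,:400]=w;o[:400,400:]=s;cv2.imwrite("pics/m5.png",o[:400])
E
```

```text
[ 0.52977901 -0.037398    0.05176143] [5.3 6.3 7.5] [ 1.27 -0.86 -0.59] [-0.00543696 -0.00485804  0.99997342]
```

View pics/m5.png

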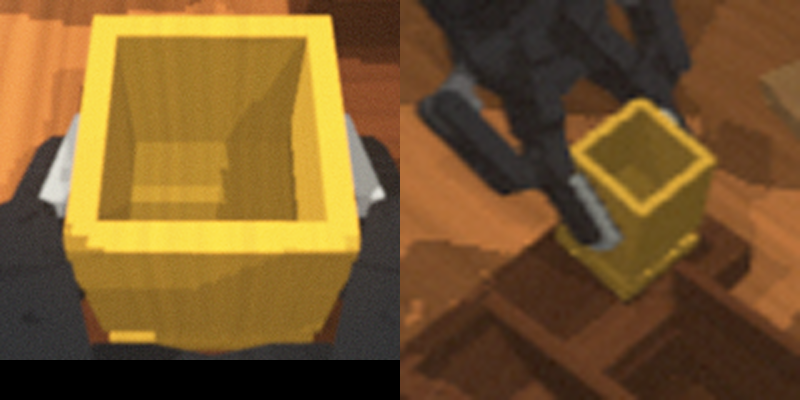

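The foot is captured in x, while +y forces show the −y wall pressing it. I'll shift +y and continue down.

step_arm(
  increments=[
    [[-1,3,1.5,3,0,0,0],[-1,3,1.5,3,0,0,0],[-1,1,1.5,5,0,0,0],[-1,0,1.5,6,0,0,0],[-1,0,1.5,6,0,0,0]],
  ],
)

```text
t: 12.3
eef_pos: [0.5304, -0.0216, 0.0471]
tool_rot: [-0.274, 0.647, 0.658, 0.272]
contact_force: [-3.6, 0.7, 24.5]
gripper_width: 0.551
grasp_force: 67.2
```

```bash
python3 - <<'E'
from h import *
p,r=tool(); o=p+r.apply([-.0062,0,-.0097]); ob=bot.get_obs();print(o,ob["contact_force"].round(1),ob["torque"].round(2),r.apply([1,0,-1])/2**.5)
E
```

```text
[ 0.53059414 -0.03288096  0.04947116] [-3.6  0.7 24.5] [2.02 0.6  0.29] [-0.00351209 -0.00626614  0.9999742 ]
```

```bash
python3 - <<'E'
from h import *
p,r=tool(); o=p+r.apply([-.0062,0,-.0097])
for n in("scene","top"): ap,pr,bb=hullcheck(cam(n),*o,1.1,(230,160,360,280) if n=="scene" else (310,180,380,300)); print(ap,bb);print(pr)
c=cam("scene"); b=cv2.imread("pics/scene0.png")[190:290,260:360]; a=np.ascontiguousarray(c["image"][190:290,260:360,::-1])
t0=cv2.imread("pics/top0.png")[220:280,315:375]; t1=np.ascontiguousarray(cam("top")["image"][220:280,315:375,::-1])
cv2.imwrite("pics/m6.png",np.vstack([np.hstack([cv2.resize(x,(400,300),interpolation=cv2.INTER_CUBIC) for x in p]) for p in((b,a),(t0,t1))]))
E
```

```text
[[333, 214], [328, 230], [316, 240], [302, 227], [306, 212], [319, 201]] ([302, 201], [333, 240])
[[317.9, 223.3], [302.6, 212.3], [317.4, 201.0], [332.8, 211.5], [318.6, 243.6], [304.1, 232.8], [318.2, 221.7], [332.7, 232.0]]
[[357, 259], [351, 264], [336, 267], [333, 264], [333, 244], [353, 243], [357, 249]] ([333, 243], [357, 267])
[[334.1, 243.1], [355.2, 243.2], [355.4, 264.2], [334.1, 264.1], [333.2, 248.8], [353.3, 248.9], [353.4, 268.8], [333.2, 268.7]]
```

View pics/m6.png

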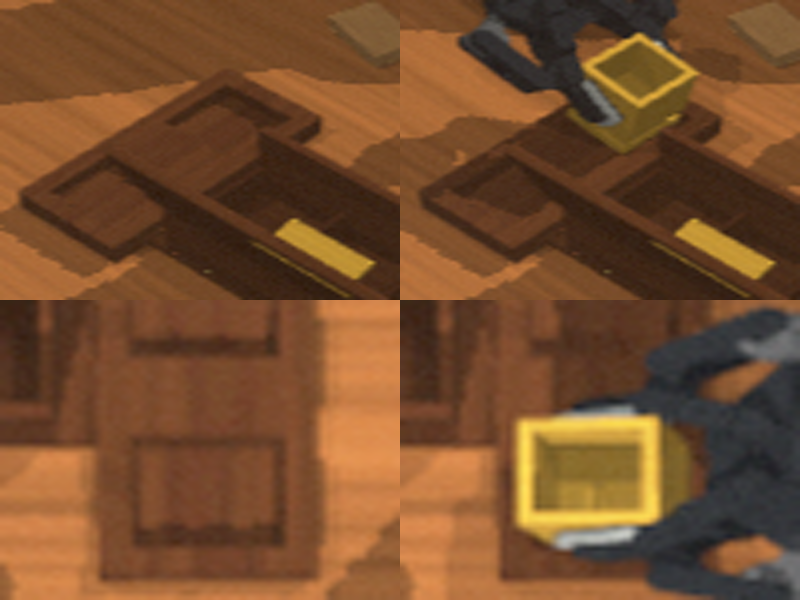

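The holder has rotated about 6° in the grip, with its foot toward −y and its top toward +y. The foot sits over the pocket, so I'll tilt it back about the foot.

step_arm(
  increments=[
    [[-1,-1.5,0,-4,0,3,0],[-1,-1.5,0,-4,0,6,0],[-1,-1.5,0,-4,0,6,0],[-1,-1.5,0,-4,0,6,0]],
  ],
)

```text
t: 12.83
eef_pos: [0.5305, -0.0239, 0.0509]
tool_rot: [-0.309, 0.63, 0.643, 0.307]
contact_force: [-1.9, 3.9, 28.2]
gripper_width: 0.556
grasp_force: 66.8
```

```bash
python3 - <<'E'
from h import *
p,r=tool(); o=p+r.apply([-.0062,0,-.0097]); ob=bot.get_obs();print(o,ob["contact_force"].round(1),ob["torque"].round(2),r.apply([1,0,-1])/2**.5)
for n in("scene","top"): ap,pr,bb=hullcheck(cam(n),.531,-.039,.044,1.1,(230,160,360,280) if n=="scene" else (310,180,380,300)); print(ap,bb);print(pr)
E
```

```text
[ 0.5306515  -0.03530432  0.05203956] [-1.9  3.9 28.2] [3.35 0.38 0.43] [-0.00237045 -0.116277    0.99321399]
[[331, 211], [329, 228], [316, 239], [302, 227], [303, 210], [317, 199]] ([302, 199], [331, 239])
[[315.9, 223.6], [300.7, 212.7], [315.5, 201.4], [330.7, 211.9], [316.7, 243.8], [302.3, 233.0], [316.3, 221.9], [330.7, 232.2]]
[[357, 262], [338, 268], [335, 264], [336, 244], [355, 243], [357, 247]] ([335, 243], [357, 268])
[[336.7, 243.5], [357.8, 243.6], [358.0, 264.4], [336.7, 264.3], [335.7, 249.1], [355.7, 249.2], [355.9, 269.0], [335.7, 268.9]]
```

The foot is still on the rim. A more robust fix is to stand the holder on the open table, regrasp it top-down, and insert it straight.

```bash
python3 - <<'E'
from h import *
from fk import sim
p,r=tool(); q=bot.get_obs()["q"]
rr=r*R.from_rotvec([0,6,0],degrees=True)
for P,T in(([.53,-.03,.12],r),([.50,-.14,.12],rr),([.50,-.14,.06],rr)):
    q,pa,e=sim(q,np.array(P),T);print(q.round(2),len(pa),np.round(e,1))
plan([("up",[.53,-.03,.12],r),("ov",[.5,-.14,.12],rr)])
E
```

```text
[ 1.2   1.1  -1.24  1.81  0.14  0.99  0.09] 3 [0.8 0. ]
[ 1.35  1.19 -1.23  1.7   0.12  1.22  0.23] 5 [0. 0.]
[ 1.33  1.26 -1.17  1.69  0.18  1.17  0.26] 3 [0.3 0. ]
up [50, 0, -48] [0.0, 0.0, 0.0] rows 2
ov [-67, -32, -86] [0.0, 6.0, -0.0] rows 3
```

step_arm(
  increments=[
    [[-1,50,0,-48,0,0,0],[-1,50,0,-48,0,0,0],[-1,50,0,-48,0,0,0],[-1,50,0,-48,0,0,0]],
  ],
)

```text
t: 13.27
eef_pos: [0.5291, -0.0351, 0.1128]
tool_rot: [-0.306, 0.633, 0.644, 0.302]
contact_force: [0.2, -0.4, -4.1]
gripper_width: 0.551
grasp_force: 68.5
```

step_arm(
  increments=[
    [[-1,-67,-32,-86,0,6,0],[-1,-67,-32,-86,0,6,0],[-1,-67,-32,-86,0,6,0],[-1,-67,-32,-86,0,6,0],[-1,-67,-32,-86,0,6,0],[-1,-67,-32,-86,0,6,0],[-1,-67,-32,-86,0,6,0]],
  ],
)

```text
t: 13.85
eef_pos: [0.4977, -0.1425, 0.1138]
tool_rot: [-0.341, 0.616, 0.627, 0.334]
contact_force: [-0.0, 0.1, -3.2]
gripper_width: 0.556
grasp_force: 68.9
```

```bash
python3 - <<'E'
from h import *
p,r=tool(); o=p+r.apply([-.0062,0,-.0097]); print(p,o,bot.get_obs()["q"].round(2))
for n in("scene","top"):
    c=cam(n); u=proj(c,[o])[0].astype(int); ap,pr,bb=hullcheck(c,*o,1.1,(u[0]-35,u[1]-40,u[0]+35,u[1]+40)); print(ap,bb);print(pr)
    crop(c,u[0]-35,u[1]-35,u[0]+35,u[1]+35,5,f"pics/{n}7.png")
cv2.imwrite("pics/m7.png",np.hstack([cv2.imread("pics/scene7.png"),cv2.imread("pics/top7.png")]))
E
```

```text
[ 0.49765797 -0.14250873  0.11379029] [ 0.49786371 -0.15401882  0.11386535] [ 1.35  1.18 -1.22  1.7   0.13  1.21  0.22]
[[304, 179], [292, 188], [287, 187], [278, 179], [276, 157], [289, 149], [299, 154], [303, 158]] ([276, 149], [304, 188])
[[289.7, 168.4], [275.3, 158.8], [290.4, 148.9], [304.8, 158.0], [291.8, 191.1], [278.1, 181.6], [292.4, 171.7], [306.1, 180.8]]
[[414, 276], [391, 279], [390, 260], [392, 255], [414, 254]] ([390, 254], [415, 279])
[[391.1, 253.7], [413.5, 253.9], [414.2, 276.1], [391.6, 276.0], [387.1, 259.2], [408.3, 259.3], [408.9, 280.3], [387.5, 280.2]]
```

View pics/m7.png

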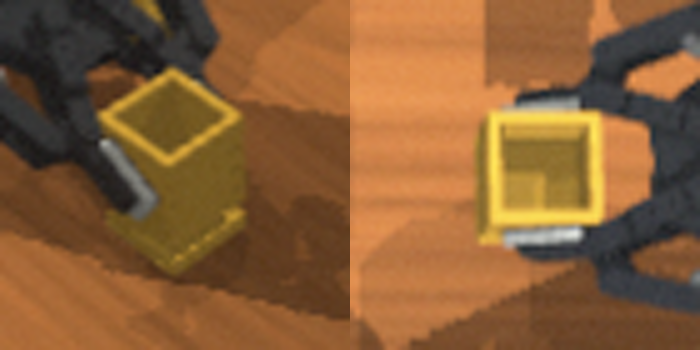

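```bash
python3 - <<'E'
from h import *
p,r=tool(); rr=r*R.from_rotvec([0,4,0],degrees=True)
plan([("dn",p+[0,0,-.070],rr),("dn2",p+[0,0,-.078],rr),("dn3",p+[0,0,-.082],rr)])
E
```

```text
dn [-59, 0, 38] [0.0, 4.0, 0.0] rows 2
dn2 [-7, 0, 4] [0.0, 0.0, 0.0] rows 1
dn3 [-3, 0, 2] [0.0, 0.0, 0.0] rows 1
```

step_arm(
  increments=[
    [[-1,-30,0,19,0,4,0],[-1,-59,0,38,0,4,0],[-1,-59,0,38,0,4,0],[-1,-59,0,38,0,4,0],[-1,-59,0,38,0,4,0]],
  ],
)

```text
t: 14.37
eef_pos: [0.4986, -0.1436, 0.0453]
tool_rot: [-0.362, 0.604, 0.615, 0.356]
contact_force: [-0.1, 0.5, -3.7]
gripper_width: 0.558
grasp_force: 69.3
```

step_arm(
  increments=[
    [[-1,-3,0,2,0,0,0],[-1,-7,0,4,0,0,0],[-1,-7,0,4,0,0,0],[-1,-7,0,4,0,0,0]],
  ],
)

```text
t: 14.7
eef_pos: [0.4988, -0.1443, 0.037]
tool_rot: [-0.361, 0.605, 0.614, 0.356]
contact_force: [2.2, 0.3, -0.4]
gripper_width: 0.554
grasp_force: 69.3
```

step_arm(
  increments=[
    [[-1,-2,0,1,0,0,0],[-1,-2,0,1,0,0,0],[-1,-2,0,1,0,0,0],[0.4,-2,0,1,0,0,0],[0.4,-2,0,1,0,0,0],[0.4,-2,0,1,0,0,0],[0.6,-2,0,1,0,0,0],[0.6,-2,0,1,0,0,0]],
  ],
)

```text
t: 15.37
eef_pos: [0.4982, -0.1444, 0.0338]
tool_rot: [-0.362, 0.605, 0.614, 0.356]
contact_force: [1.3, -0.4, -0.2]
gripper_width: 0.802
grasp_force: 0.0
```

step_arm(
  increments=[
    [[0.6,-2,0,-20,0,0,0],[0.6,-2,0,-40,0,0,0],[0.8,-2,0,-80,0,0,0],[1,0,0,-120,0,0,0],[1,0,0,-150,0,0,0],[1,0,0,-150,0,0,0]],
  ],
)

```text
t: 15.87
eef_pos: [0.5023, -0.2823, 0.1093]
tool_rot: [-0.357, 0.608, 0.613, 0.358]
contact_force: [0.5, -1.0, -0.6]
gripper_width: 0.998
grasp_force: 0.0
```

```bash
python3 - <<'E'
from h import *
from fk import sim
print(tool()[0],bot.get_obs()["q"].round(2))
for n in("scene","top"):
    c=cam(n); u=proj(c,[[.498,-.154,.036]])[0].astype(int); ap,pr,bb=hullcheck(c,.498,-.154,.036,1.1,(u[0]-35,u[1]-35,u[0]+35,u[1]+35)); print(ap,bb);print(pr)
q=bot.get_obs()["q"]
for yaw in(91.1,1.1,-40):
    rr=frame([0,0,-1],[np.sin(np.radians(yaw)),-np.cos(np.radians(yaw)),0]); q2,pa,e=sim(q,np.array([.47,-.2,.25]),rr);print(yaw,q2.round(2),pa.min(0).round(2),pa.max(0).round(2),len(pa),np.round(e,1))
E
```

```text
[ 0.50226971 -0.28231581  0.10929955] [ 1.38  1.27 -1.17  1.41  0.13  1.5   0.33]
[[304, 202], [292, 211], [281, 203], [278, 182], [290, 174], [301, 180], [304, 187]] ([278, 174], [304, 211])
[[291.9, 192.9], [278.3, 183.4], [292.5, 173.5], [306.2, 182.6], [293.9, 213.2], [280.8, 203.8], [294.4, 193.9], [307.4, 203.1]]
[[410, 280], [405, 283], [387, 282], [387, 263], [389, 260], [410, 260]] ([387, 259], [410, 283])
[[386.8, 259.5], [407.9, 259.6], [408.5, 280.6], [387.2, 280.5], [383.2, 264.4], [403.2, 264.5], [403.7, 284.4], [383.6, 284.3]]
91.1 [ 1.26  0.44 -1.24  1.87  0.45  1.16 -0.11] [ 1.26  0.44 -1.24  1.42  0.13  1.15 -0.11] [ 1.39  1.27 -1.17  1.87  0.45  1.49  0.33] 10 [0.5 0.1]
1.1 [ 0.97  0.28 -0.81  1.88  0.23  1.08 -1.48] [ 0.97  0.27 -1.17  1.42  0.01  0.88 -1.48] [ 1.48  1.27 -0.81  1.93  0.23  1.49  0.33] 17 [0. 0.]
-40 [ 0.85  0.25 -0.66  1.89  0.18  1.06 -2.15] [ 0.85  0.22 -1.17  1.42 -0.17  0.74 -2.15] [ 1.52  1.27 -0.66  2.    0.18  1.49  0.33] 21 [0.2 0.1]
```

```bash
python3 - <<'E'
from h import *
from fk import sim
yaw=1.1;rr=frame([0,0,-1],[np.sin(np.radians(yaw)),-np.cos(np.radians(yaw)),0]); p,r=tool(); q=bot.get_obs()["q"]
plan([("a",[.44,-.22,.28],rr)]); q,pa,e=sim(q,np.array([.44,-.22,.28]),rr); print(q.round(2),len(pa)); print([fk.round(3).tolist() for fk in [__import__("fk").fk(x)[0] for x in pa[::3]]])
E
```

```text
a [179, -60, -34] [-47.2, -47.6, 80.4] rows 15
[ 1.12  0.23 -0.89  1.88  0.19  1.13 -1.39] 17
[[0.501, -0.276, 0.108], [0.487, -0.265, 0.14], [0.473, -0.254, 0.173], [0.461, -0.243, 0.21], [0.449, -0.231, 0.251], [0.44, -0.221, 0.28]]
```

step_arm(
  increments=[
    [[1,179,-60,-34,-47.2,-47.6,80.4],[1,179,-60,-34,-47.2,-47.6,80.4],[1,179,-60,-34,-47.2,-47.6,80.4],[1,179,-60,-34,-47.2,-47.6,80.4],[1,179,-60,-34,-47.2,-47.6,80.4],[1,179,-60,-34,-47.2,-47.6,80.4],[1,179,-60,-34,-47.2,-47.6,80.4],[1,179,-60,-34,-47.2,-47.6,80.4],[1,179,-60,-34,-47.2,-47.6,80.4],[1,179,-60,-34,-47.2,-47.6,80.4]],
  ],
)

```text
t: 16.8
eef_pos: [0.4378, -0.2182, 0.2784]
tool_rot: [-0.13, 0.957, 0.226, 0.125]
contact_force: [0.4, 0.5, 0.0]
gripper_width: 1.003
grasp_force: 0.0
```

```bash
python3 - <<'E'
from h import *
yaw=1.1;rr=frame([0,0,-1],[np.sin(np.radians(yaw)),-np.cos(np.radians(yaw)),0]); print(tool()[0],bot.get_obs()["q"].round(2))
plan([("a",[.42,-.17,.28],rr)])
E
```

```text
[ 0.43784279 -0.21820215  0.27842534] [ 1.53  0.34 -1.15  1.89 -0.05  1.06 -0.67]
a [4, -50, 10] [-14.9, -14.7, 25.2] rows 5
```

step_arm(
  increments=[
    [[1,4,-50,10,-14.9,-14.7,25.2],[1,4,-50,10,-14.9,-14.7,25.2],[1,4,-50,10,-14.9,-14.7,25.2],[1,4,-50,10,-14.9,-14.7,25.2],[1,4,-50,10,-14.9,-14.7,25.2],[1,4,-50,10,-14.9,-14.7,25.2],[1,4,-50,10,-14.9,-14.7,25.2],[1,4,-50,10,-14.9,-14.7,25.2]],
  ],
)

```text
t: 17.47
eef_pos: [0.4202, -0.1714, 0.28]
tool_rot: [-0.002, 1.0, 0.013, 0.002]
contact_force: [-0.4, 0.6, -0.5]
gripper_width: 0.999
grasp_force: 0.0
```

```bash
cat >> h.py <<'E'
def rim(c,xy,half=.06,z=.072):
    """standing holder: bright rim mask rectified to plane z -> min area rect (mm)"""
    m=cv2.inRange(cv2.cvtColor(c["image"],cv2.COLOR_RGB2HSV),(20,150,60),(36,255,255))
    pts=np.argwhere(m>0)[:,::-1].astype(float); P=plane(c,pts,z)[:,:2]; k=np.all(np.abs(P-xy)<half,1)
    k&=cv2.cvtColor(c["image"],cv2.COLOR_RGB2HSV)[pts[:,1].astype(int),pts[:,0].astype(int),2]>215
    P=P[k]; 
    return len(P),cv2.minAreaRect((P*1000).astype(np.float32)),np.percentile(P,[1,99],axis=0)
E
python3 - <<'E'
from h import *
print(tool()[0],bot.get_obs()["q"].round(2)); c=cam("wrist"); print(rim(c,[.498,-.157])); hs=cv2.cvtColor(c["image"],cv2.COLOR_RGB2HSV)
u=proj(c,[[.498,-.157,.072]])[0].astype(int);print(u); crop(c,max(u[0]-80,0),max(u[1]-80,0),u[0]+80,u[1]+80,3,"pics/w8.png")
E
```

```text
[ 0.42023397 -0.17141775  0.28002016] [ 1.23  0.18 -1.06  1.95  0.17  1.11 -1.44]Traceback (most recent call last):
  File "<stdin>", line 2, in <module>
  File "h.py", line 56, in rim
    return len(P),cv2.minAreaRect((P*1000).astype(np.float32)),np.percentile(P,[1,99],axis=0)
                                                               ~~~~~~~~~~~~~^^^^^^^^^^^^^^^^^
    return _quantile_unchecked(
        a, q, axis, out, overwrite_input, method, keepdims, weights)
    return _ureduce(a,
                    func=_quantile_ureduce_func,
    ...<5 lines>...
                    overwrite_input=overwrite_input,
                    method=method)
    r = func(a, **kwargs)
    result = _quantile(arr,
                       quantiles=q,
    ...<2 lines>...
                       out=out,
                       weights=wgt)
    slices_having_nans = np.isnan(arr[-1, ...])
                                  ~~~^^^^^^^^^
IndexError: index -1 is out of bounds for axis 0 with size 0
```

```bash
python3 - <<'E'
from h import *
c=cam("wrist"); hs=cv2.cvtColor(c["image"],cv2.COLOR_RGB2HSV)
u=proj(c,[[.498,-.157,.072]])[0].astype(int);print(u); crop(c,max(u[0]-80,0),max(u[1]-80,0),u[0]+80,u[1]+80,3,"pics/w8.png")
g=hs[:,:,2]; print(hs[u[1],u[0]-40:u[0]+41:4].tolist())
E
```

```text
[312 141]
[[11, 187, 128], [12, 187, 128], [11, 185, 110], [14, 195, 97], [12, 179, 101], [20, 193, 174], [19, 186, 151], [18, 188, 155], [19, 190, 164], [19, 191, 164], [20, 194, 163], [20, 197, 163], [20, 195, 175], [20, 190, 138], [19, 187, 147], [19, 188, 138], [20, 198, 187], [15, 186, 133], [13, 189, 158], [12, 183, 163], [12, 182, 158]]
```

View pics/w8.png

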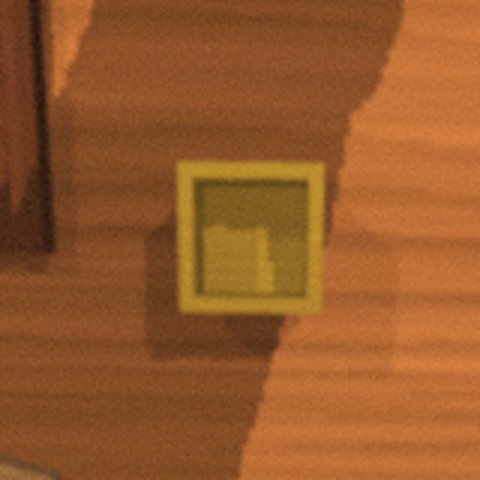

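The holder stands upright; its rim square runs (291,115) to (340,165) in wrist pixels.

```bash
cat >> h.py <<'E'
def rim(c,xy,half=.045,z=.072,hmin=17):
    m=cv2.inRange(cv2.cvtColor(c["image"],cv2.COLOR_RGB2HSV),(hmin,140,90),(36,255,255))
    n,l,st,ce=cv2.connectedComponentsWithStats(m); best=None
    for i in range(1,n):
        if st[i,4]<300: continue
        P=plane(c,np.argwhere(l==i)[:,::-1].astype(float),z)[:,:2]
        if np.linalg.norm(P.mean(0)-xy)<half: print("rim",st[i].tolist(),np.round(cv2.minAreaRect((P*1000).astype(np.float32))[0],1),np.round(cv2.minAreaRect((P*1000).astype(np.float32))[1],1),cv2.minAreaRect((P*1000).astype(np.float32))[2])
E
python3 - <<'E'
from h import *
c=cam("wrist"); rim(c,[.498,-.157]); print(plane(c,[(291.3,115.3),(340.7,115.3),(338.7,164.3),(292.7,165)],.072).round(4))
E
```

```text
rim [290, 115, 50, 52, 2463] [ 499.2 -159.5] [48.9 48.7] 1.09646737575531
[[ 0.5229 -0.1365  0.072 ]
 [ 0.5239 -0.1849  0.072 ]
 [ 0.4769 -0.1843  0.072 ]
 [ 0.4753 -0.1376  0.072 ]]
```

```bash
cat >> h.py <<'E'
def down(yaw): 
    a=np.radians(yaw); return frame([0,0,-1],[np.sin(a),-np.cos(a),0])
def simq(wps,q=None):
    from fk import sim
    q=bot.get_obs()["q"] if q is None else q
    for P,T in wps:
        q,pa,e=sim(q,np.array(P,float),T); print("sim",q.round(2),"q3,q6,q7 min",pa.min(0)[[2,5,6]].round(2),"max",pa.max(0)[[2,5,6]].round(2),len(pa),np.round(e,1))
    return q
E
python3 - <<'E'
from h import *
r=down(1.1); P=[[.4995,-.1605,.14],[.4995,-.1605,.035],[.4995,-.1605,.17],[.5317,-.0394,.15],[.5317,-.0394,.07],[.5317,-.0394,.045]]
plan([(str(i),p,r) for i,p in enumerate(P)]); simq([(p,r) for p in P])
E
```

```text
0 [79, -10, 141] [-0.2, -0.2, 0.2] rows 4
1 [0, 0, 105] [-0.0, -0.0, -0.0] rows 3
2 [0, 0, -135] [-0.0, -0.0, -0.0] rows 4
3 [34, -120, 20] [-0.0, -0.0, -0.0] rows 4
4 [0, 0, 80] [-0.0, -0.0, -0.0] rows 2
5 [0, 0, 25] [-0.0, -0.0, -0.0] rows 1
sim [ 0.91  0.5  -0.91  1.95  0.49  0.93 -1.8 ] q3,q6,q7 min [-1.06  0.93 -1.8 ] max [-0.91  1.11 -1.44] 6 [0. 0.]
sim [ 0.81  0.65 -0.78  2.01  0.67  0.76 -1.94] q3,q6,q7 min [-0.91  0.76 -1.94] max [-0.78  0.93 -1.8 ] 4 [0.7 0.1]
sim [ 0.94  0.46 -0.95  1.93  0.45  0.98 -1.76] q3,q6,q7 min [-0.95  0.76 -1.94] max [-0.78  0.98 -1.76] 5 [0.2 0. ]
sim [ 0.69  0.51 -0.93  1.92  0.5   0.96 -2.03] q3,q6,q7 min [-0.95  0.96 -2.03] max [-0.93  0.98 -1.76] 5 [0. 0.]
sim [ 0.61  0.61 -0.84  1.98  0.62  0.83 -2.13] q3,q6,q7 min [-0.93  0.83 -2.13] max [-0.84  0.96 -2.03] 4 [0. 0.]
sim [ 0.58  0.65 -0.81  1.99  0.66  0.79 -2.16] q3,q6,q7 min [-0.84  0.79 -2.16] max [-0.81  0.83 -2.13] 2 [0.9 0.1]
```

step_arm(
  increments=[
    [[1,79,-10,141,-0.2,-0.2,0.2],[1,79,-10,141,-0.2,-0.2,0.2],[1,79,-10,141,-0.2,-0.2,0.2],[1,79,-10,141,-0.2,-0.2,0.2],[1,79,-10,141,-0.2,-0.2,0.2],[1,79,-10,141,-0.2,-0.2,0.2]],
  ],
)

```text
t: 18.12
eef_pos: [0.4996, -0.1591, 0.1385]
tool_rot: [-0.001, 1.0, 0.01, -0.001]
contact_force: [-0.3, 0.2, 0.1]
gripper_width: 1.001
grasp_force: 0.0
```

step_arm(
  increments=[
    [[1,0,0,40,0,0,0],[1,0,0,80,0,0,0],[1,0,0,105,0,0,0],[1,0,0,105,0,0,0],[1,0,0,105,0,0,0]],
  ],
)

```text
t: 18.53
eef_pos: [0.5004, -0.1604, 0.0367]
tool_rot: [0.001, 1.0, 0.01, 0.0]
contact_force: [0.7, 0.5, 1.0]
gripper_width: 1.002
grasp_force: 0.0
```

step_arm(
  increments=[
    [[-1,0,0,0,0,0,0],[-1,0,0,0,0,0,0],[-1,0,0,0,0,0,0],[-1,0,0,0,0,0,0],[-1,0,0,0,0,0,0],[-1,0,0,0,0,0,0],[-1,0,0,0,0,0,0]],
  ],
  force=50,
)

```text
t: 19.12
eef_pos: [0.5021, -0.1599, 0.0377]
tool_rot: [0.001, 1.0, 0.01, 0.002]
contact_force: [-2.5, 0.6, 10.6]
gripper_width: 0.554
grasp_force: 50.7
```

step_arm(
  increments=[
    [[-1,0,0,-70,0,0,0],[-1,0,0,-135,0,0,0],[-1,0,0,-135,0,0,0],[-1,0,0,-135,0,0,0],[-1,0,0,-135,0,0,0]],
  ],
)

```text
t: 19.53
eef_pos: [0.5027, -0.1599, 0.1741]
tool_rot: [0.002, 1.0, 0.01, 0.004]
contact_force: [-0.0, 0.1, -5.0]
gripper_width: 0.554
grasp_force: 55.7
```

step_arm(
  increments=[
    [[-1,34,-120,20,0,0,0],[-1,34,-120,20,0,0,0],[-1,34,-120,20,0,0,0],[-1,34,-120,20,0,0,0],[-1,34,-120,20,0,0,0],[-1,34,-120,20,0,0,0]],
  ],
)

```text
t: 20.03
eef_pos: [0.5307, -0.039, 0.1485]
tool_rot: [0.001, 1.0, 0.011, -0.001]
contact_force: [0.0, -0.8, -3.8]
gripper_width: 0.553
grasp_force: 55.4
```

```bash
python3 - <<'E'
from h import *
p,r=tool();print(p,bot.get_obs()["q"].round(2)); plan([("h",[.5317,-.0394,.15],down(1.1))])
c=cam("wrist"); m=cv2.inRange(cv2.cvtColor(c["image"],cv2.COLOR_RGB2HSV),(17,140,90),(36,255,255))
n,l,st,ce=cv2.connectedComponentsWithStats(m); i=1+np.argmax(st[1:,4]); print(st[i],cv2.minAreaRect(np.argwhere(l==i)[:,::-1].astype(np.float32)))
P=plane(c,np.argwhere(l==i)[:,::-1].astype(float),p[2]+.035); print(cv2.minAreaRect((P[:,:2]*1000).astype(np.float32)))
g=cv2.GaussianBlur(cv2.cvtColor(c["image"],cv2.COLOR_RGB2GRAY).astype(np.float32),(3,3),0); crop(c,200,100,440,400,2,"pics/w9.png")
E
```

```text
[ 0.53071365 -0.03902295  0.14851325] [ 0.68  0.51 -0.93  1.93  0.5   0.96 -2.04]
h [1, 0, -1] [0.1, 0.1, 0.1] rows 1
[  259   246   135   167 20144] ((326.0, 329.0), (134.0, 166.0), 0.0)
((539.4924926757812, -39.28755187988281), (69.6065902709961, 48.341163635253906), 1.0105929374694824)
```

```bash
python3 - <<'E'
from h import *
p,r=tool(); z=p[2]+.0345-.036
for n in("scene","top"):
    c=cam(n); u=proj(c,[[.5287,-.0393,z]])[0].astype(int); ap,pr,bb=hullcheck(c,.5287,-.0393,z,1.1,(u[0]-35,u[1]-35,u[0]+35,u[1]+35)); print(ap,bb);print(pr)
print(p); plan([("h",[.5335,-.0394,.08],down(1.1)),("h",[.5335,-.0394,.06],down(1.1)),("h",[.5335,-.0394,.046],down(1.1))])
E
```

```text
[[330, 201], [317, 211], [305, 204], [301, 195], [300, 178], [313, 170], [330, 192]] ([300, 170], [330, 211])
[[315.3, 189.7], [298.8, 178.7], [314.9, 167.4], [331.3, 177.8], [316.2, 213.4], [300.6, 202.5], [315.8, 191.2], [331.3, 201.7]]
[[357, 263], [339, 262], [340, 251], [350, 255]] ([339, 251], [357, 263])
[[338.4, 235.3], [361.3, 235.4], [361.6, 257.9], [338.5, 257.8], [337.3, 241.8], [358.9, 241.9], [359.1, 263.3], [337.3, 263.2]]
[ 0.53091114 -0.04012736  0.14881957]
h [2, -1, 69] [0.1, 0.0, -0.1] rows 2
h [0, 0, 20] [0.0, 0.0, 0.0] rows 1
h [0, 0, 14] [0.0, 0.0, 0.0] rows 1
```

step_arm(
  increments=[
    [[-1,3,0,40,0,0,0],[-1,3,0,75,0,0,0],[-1,3,0,84,0,0,0],[-1,3,0,86,0,0,0],[-1,3,0,86,0,0,0]],
  ],
)

```text
t: 20.6
eef_pos: [0.5353, -0.0393, 0.0647]
tool_rot: [0.0, 1.0, 0.01, 0.0]
contact_force: [0.6, 0.2, -3.7]
gripper_width: 0.557
grasp_force: 55.2
```

step_arm(
  increments=[
    [[-1,0,0,3,0,0,0],[-1,0,0,6,0,0,0],[-1,0,0,8,0,0,0],[-1,0,0,8,0,0,0]],
  ],
)

```text
t: 20.93
eef_pos: [0.5356, -0.0391, 0.0569]
tool_rot: [0.001, 1.0, 0.01, 0.001]
contact_force: [-0.2, -0.0, -3.1]
gripper_width: 0.553
grasp_force: 55.4
```

step_arm(
  increments=[
    [[-1,-1,0,2,0,0,0],[-1,-1,0,4,0,0,0],[-1,-1,0,5,0,0,0],[-1,-1,0,5,0,0,0]],
  ],
)

```text
t: 21.27
eef_pos: [0.5341, -0.0389, 0.0512]
tool_rot: [0.001, 1.0, 0.01, 0.0]
contact_force: [-0.3, 0.3, -4.0]
gripper_width: 0.554
grasp_force: 55.4
```

It's going in freely. Seat it and release.

step_arm(
  increments=[
    [[-1,0,0,3,0,0,0],[-1,0,0,5,0,0,0],[-1,0,0,6,0,0,0],[-1,0,0,6,0,0,0]],
  ],
)

```text
t: 21.6
eef_pos: [0.5343, -0.0389, 0.0458]
tool_rot: [0.001, 1.0, 0.01, 0.0]
contact_force: [-1.5, -0.4, 2.5]
gripper_width: 0.557
grasp_force: 56.1
```

step_arm(
  increments=[
    [[0.4,0,0,0,0,0,0],[0.4,0,0,0,0,0,0],[0.4,0,0,0,0,0,0],[0.4,0,0,0,0,0,0],[0.4,0,0,-40,0,0,0],[0.4,0,0,-80,0,0,0],[1,0,0,-120,0,0,0],[1,0,0,-160,0,0,0],[1,0,0,-200,0,0,0],[1,0,0,-200,0,0,0]],
  ],
)

```text
t: 22.43
eef_pos: [0.5382, -0.0373, 0.2532]
tool_rot: [0.001, 1.0, 0.01, 0.006]
contact_force: [0.5, 0.8, -0.7]
gripper_width: 1.003
grasp_force: 0.0
```

```bash
python3 - <<'E'
from h import *
print(tool()[0],bot.get_obs()["q"].round(2))
for n in("scene",):
    c=cam(n); u=proj(c,[[.5317,-.0392,.044]])[0].astype(int); ap,pr,bb=hullcheck(c,.5317,-.0392,.044,1.1,(u[0]-35,u[1]-35,u[0]+35,u[1]+35)); print(ap,bb);print(pr)
c=cam("wrist"); rim(c,[.532,-.039],z=.08)
T,d,r=lying([.5437,-.3706],32.4,np.radians(45)); from h import *
hov=[.48,-.36,.26]; simq([(hov,down(32.4)),(T-.09*d,r),(T,r)]); plan([("hov",hov,down(32.4))])
c=cam("top")
for o in holders(c,50): print(*o)
E
```

```text
[ 0.53824605 -0.03725218  0.2532285 ] [ 0.76  0.39 -1.02  1.81  0.37  1.13 -1.93]
[[330, 230], [317, 241], [304, 232], [302, 212], [314, 203], [319, 204], [329, 212]] ([302, 203], [330, 241])
[[315.6, 223.7], [300.4, 212.8], [315.2, 201.5], [330.4, 212.0], [316.4, 243.9], [302.0, 233.1], [316.1, 222.0], [330.5, 232.4]]
rim [300, 197, 52, 61, 3050] [537.1 -39.3] [58.8 49.5] 0.9537860751152039
sim [ 1.29  0.53 -1.05  1.66  0.48  1.24 -0.87] q3,q6,q7 min [-1.05  1.12 -1.93] max [-1.01  1.24 -0.86] 10 [0. 0.]
sim [ 0.52  1.04 -0.63  1.25  0.9   1.78 -1.23] q3,q6,q7 min [-1.05  1.24 -1.24] max [-0.63  1.78 -0.87] 8 [0.6 0. ]
sim [ 0.6   1.07 -0.61  1.38  0.95  1.66 -1.27] q3,q6,q7 min [-0.63  1.66 -1.27] max [-0.61  1.78 -1.23] 4 [0. 0.]
hov [-61, 320, -12] [0.2, -0.2, -31.3] rows 8
136 [677.6 157.1] [678.2 156.7] [14.8 52.2] 2.6
1015 [534. 619.] [534.8 617.1] [ 69.1 115.1] 69.6
741 [ 541.4 -363.4] [ 539.9 -363.7] [71.4 61.2] 32.5
387 [527.7 -37.2] [532.8 -38.9] [59.3 48.6] 0.6
245 [ 493.7 -606.2] [ 493.5 -604. ] [33.7 50.3] 9.7
69 [ 348.8 -356.5] [ 349.2 -357.1] [35.6 11.3] 25.4
```

Holder 1 is seated (bottom at 8 mm). Now holder 2: simulate the stand-up options.

```bash
python3 - <<'E'
from h import *
hov=[.48,-.36,.26]
for th in(40,50):
    t=np.radians(th);T,d,r=lying([.5437,-.3706],32.4,t)
    print("th",th);q=simq([(hov,down(32.4)),(T-.09*d,r),(T,r),(T+[-.03,.05,.15],r)])
    rl=r.inv().apply(np.array([.5437,-.3706,.024])-T)
    for ca in(32.4,62,92,0):
        f,r2=upright([.50,-.22],rl,ca=ca,th=90-th); print(ca); simq([(f(.13),r2),(f(.037),r2)],q)
E
```

```text
th 40
sim [ 1.29  0.53 -1.05  1.66  0.48  1.24 -0.86] q3,q6,q7 min [-1.05  1.12 -1.93] max [-1.01  1.24 -0.86] 10 [0. 0.]
sim [ 0.57  1.   -0.66  1.3   0.88  1.71 -1.23] q3,q6,q7 min [-1.05  1.24 -1.24] max [-0.66  1.71 -0.86] 8 [0. 0.]
sim [ 0.64  1.04 -0.63  1.41  0.93  1.58 -1.27] q3,q6,q7 min [-0.66  1.58 -1.27] max [-0.63  1.71 -1.23] 4 [0. 0.]
sim [ 0.66  0.8  -0.72  1.51  0.81  1.71 -1.25] q3,q6,q7 min [-0.72  1.58 -1.27] max [-0.63  1.71 -1.25] 5 [0.9 0. ]
32.4
sim [ 1.72  1.02 -1.36  2.15  0.47  0.34 -0.7 ] q3,q6,q7 min [-1.36  0.34 -1.25] max [-0.72  1.71 -0.7 ] 15 [0. 0.]
sim [ 1.63  1.12 -1.17  2.16  0.57  0.2  -0.65] q3,q6,q7 min [-1.36  0.2  -0.7 ] max [-1.17  0.34 -0.65] 4 [0.2 0. ]
62
sim [ 1.62  1.18 -1.39  1.87  0.35  0.89 -0.22] q3,q6,q7 min [-1.39  0.87 -1.25] max [-0.72  1.71 -0.22] 15 [0.1 0. ]
sim [ 1.58  1.29 -1.28  1.87  0.44  0.81 -0.17] q3,q6,q7 min [-1.39  0.81 -0.22] max [-1.28  0.89 -0.17] 4 [0.1 0. ]
92
sim [ 1.4   1.23 -1.36  1.61  0.34  1.36  0.11] q3,q6,q7 min [-1.36  1.23 -1.25] max [-0.72  1.71  0.11] 16 [0.2 0.1]
sim [ 1.38  1.34 -1.27  1.61  0.42
[... 1039 characters left out ...]
6  1.05 -1.36  1.89  0.41  0.88 -0.32] q3,q6,q7 min [-1.36  0.87 -1.27] max [-0.65  1.85 -0.32] 15 [0.1 0. ]
sim [ 1.5   1.15 -1.23  1.91  0.5   0.77 -0.29] q3,q6,q7 min [-1.36  0.77 -0.32] max [-1.23  0.88 -0.29] 4 [0.1 0. ]
92
sim [ 1.39  1.13 -1.34  1.67  0.41  1.29  0.06] q3,q6,q7 min [-1.34  1.23 -1.27] max [-0.65  1.85  0.06] 16 [0.3 0.1]
sim [ 1.35  1.23 -1.25  1.68  0.5   1.2   0.09] q3,q6,q7 min [-1.34  1.2   0.06] max [-1.25  1.29  0.09] 4 [0.1 0. ]
0
sim [ 1.48  0.62 -1.21  2.33  2.    0.26 -2.96] q3,q6,q7 min [-1.21  0.17 -2.96] max [-0.54  1.85 -1.27] 46 [0.  0.2]
sim [ 1.47  0.99 -1.22  2.35  2.23  0.56 -2.96] q3,q6,q7 min [-1.24  0.26 -2.96] max [-1.21  0.56 -2.96] 8 [0.  0.2]
```

```bash
cat > srch.py <<'E'
from h import *
from fk import sim
import sys
def search(q0,fin,N,seed=0,goal=lambda q:abs(q[2])):
    rng=np.random.default_rng(seed);best=[]
    for k in range(N):
        q=q0;w=[];mn=np.full(7,9.);mx=-mn;n=0;ok=True
        for j in range(2):
            P=np.array([rng.uniform(.42,.6),rng.uniform(-.35,-.05),rng.uniform(.28,.38)]);dyaw=rng.uniform(-60,140);ti=rng.uniform(0,50);ta=rng.uniform(-180,180)
            T=R.from_rotvec(ti*np.array([np.cos(np.radians(ta)),np.sin(np.radians(ta)),0]),degrees=True)*down(dyaw)
            q,pa,e=sim(q,P,T,rows=26);w.append((P,T));mn=np.minimum(mn,pa.min(0));mx=np.maximum(mx,pa.max(0));n+=len(pa)
            if e[0]>5 or mn[2]<-1.3 or mn[5]<.25 or mx[5]>1.87 or abs(q[6])>2.7: ok=False;break
        if not ok: continue
        q,pa,e=sim(q,*fin,rows=26); n+=len(pa)
        if e[0]>5: continue
        best.append((goal(q),n,q.round(2),w))
    best.sort(key=lambda b:b[0]+.004*b[1]); return best
E
cat > run.py <<'E'
from srch import *
from multiprocessing import Pool
q0=bot.get_obs()["q"]; fin=(np.array([.48,-.36,.26]),down(32.4))
def f(s): return search(q0,fin,40,s)
if __name__=="__main__":
    with Pool(8) as p: b=sum(p.map(f,range(8)),[])
    b.sort(key=lambda b:b[0]+.004*b[1])
    for x in b[:4]: print(x[0].round(2),x[1],x[2])
    import pickle;pickle.dump(b[0][3]+[fin],open("w.pkl","wb")); w=b[0][3]+[fin]
    plan([(str(i),P,T) for i,(P,T) in enumerate(w)]); simq(w,q0)
E
nproc; time timeout 300 python3 run.py
```

```text
4
0.11 29 [ 0.63  0.33 -0.11  1.7   0.04  1.11 -0.5 ]
0.21 31 [ 0.7   0.34 -0.21  1.7   0.08  1.11 -0.53]
0.18 38 [ 0.68  0.34 -0.18  1.7   0.07  1.11 -0.52]
0.19 38 [ 0.69  0.34 -0.19  1.7   0.07  1.11 -0.53]
0 [-115, 83, -115] [-13.4, -16.6, 33.4] rows 6
1 [23, 29, 6] [-2.0, 58.5, -65.5] rows 13
2 [-140, 126, 131] [26.1, -25.3, 9.8] rows 6
sim [ 0.76  0.25 -0.87  1.71  0.29  1.63 -2.3 ] q3,q6,q7 min [-1.01  1.12 -2.3 ] max [-0.87  1.63 -1.93] 7 [0.3 0. ]
sim [ 0.53 -0.32 -0.18  2.27 -0.32  0.58 -0.27] q3,q6,q7 min [-0.93  0.58 -2.3 ] max [-0.18  1.63 -0.27] 15 [0. 0.]
sim [ 0.63  0.33 -0.11  1.7   0.04  1.11 -0.5 ] q3,q6,q7 min [-0.18  0.58 -0.5 ] max [-0.11  1.11 -0.27] 7 [0.4 0. ]
real	0m4.298s
user	0m14.324s
sys	0m0.129s
```

```bash
sed -i 's/mn\[2\]<-1.3/mn[1]<-.2 or mx[3]>2.3 or mn[2]<-1.3/' srch.py; sed -i 's/,40,s/,80,s/' run.py; timeout 300 python3 run.py
```

```text
0.21 31 [ 0.7   0.34 -0.21  1.7   0.08  1.11 -0.53]
0.18 38 [ 0.68  0.34 -0.18  1.7   0.07  1.11 -0.52]
0.19 38 [ 0.69  0.34 -0.19  1.7   0.07  1.11 -0.53]
0.2 41 [ 0.7   0.34 -0.2   1.7   0.08  1.11 -0.53]
0 [-81, 51, -91] [-44.5, 9.4, -33.9] rows 8
1 [-15, 102, 158] [32.9, 34.4, -28.8] rows 8
2 [-126, -39, 2] [7.8, -16.8, 42.2] rows 7
sim [ 0.68 -0.06 -1.08  2.18  0.86  1.06 -1.8 ] q3,q6,q7 min [-1.08  1.06 -1.93] max [-1.01  1.15 -1.8 ] 9 [0.4 0.2]
sim [ 0.84  0.25 -0.45  1.78 -0.18  0.95  0.25] q3,q6,q7 min [-1.08  0.6  -1.8 ] max [-0.45  1.06  0.25] 14 [0. 0.]
sim [ 0.7   0.34 -0.21  1.7   0.08  1.11 -0.53] q3,q6,q7 min [-0.45  0.95 -0.53] max [-0.21  1.11  0.25] 8 [0.1 0. ]
```

step_arm(
  increments=[
    [[1,-81,51,-91,-44.5,9.4,-33.9],[1,-81,51,-91,-44.5,9.4,-33.9],[1,-81,51,-91,-44.5,9.4,-33.9],[1,-81,51,-91,-44.5,9.4,-33.9],[1,-81,51,-91,-44.5,9.4,-33.9],[1,-81,51,-91,-44.5,9.4,-33.9],[1,-81,51,-91,-44.5,9.4,-33.9],[1,-81,51,-91,-44.5,9.4,-33.9],[1,-81,51,-91,-44.5,9.4,-33.9]],
  ],
)

```text
t: 23.33
eef_pos: [0.4514, -0.0903, 0.3334]
tool_rot: [0.374, 0.875, 0.297, 0.081]
contact_force: [-0.9, -0.1, -0.6]
gripper_width: 1.0
grasp_force: 0.0
```

step_arm(
  increments=[
    [[1,-15,102,158,32.9,34.4,-28.8],[1,-15,102,158,32.9,34.4,-28.8],[1,-15,102,158,32.9,34.4,-28.8],[1,-15,102,158,32.9,34.4,-28.8],[1,-15,102,158,32.9,34.4,-28.8],[1,-15,102,158,32.9,34.4,-28.8],[1,-15,102,158,32.9,34.4,-28.8],[1,-15,102,158,32.9,34.4,-28.8],[1,-15,102,158,32.9,34.4,-28.8],[1,-15,102,158,32.9,34.4,-28.8]],
  ],
)

```text
t: 24.17
eef_pos: [0.5452, -0.2538, 0.297]
tool_rot: [0.04, 0.795, 0.586, 0.153]
contact_force: [0.9, 0.1, -0.3]
gripper_width: 1.0
grasp_force: 0.0
```

```bash
python3 - <<'E'
from h import *
import pickle; w=pickle.load(open("w.pkl","rb")); print(bot.get_obs()["q"].round(2)); plan([("1",*w[1]),("2",*w[2])]); simq(w[1:]); print("direct");simq(w[2:])
E
```

```text
[ 1.22  0.33 -0.93  1.78  0.07  0.91  0.01]
1 [2, 0, 0] [1.5, 1.6, -1.8] rows 1
2 [-126, -40, 1] [7.8, -16.8, 42.2] rows 7
sim [ 1.23  0.36 -0.95  1.76  0.06  0.95  0.05] q3,q6,q7 min [-0.95  0.91  0.01] max [-0.93  0.95  0.05] 2 [0.2 0.1]
sim [ 1.02  0.4  -0.63  1.68  0.25  1.15 -0.68] q3,q6,q7 min [-0.95  0.95 -0.68] max [-0.63  1.15  0.05] 8 [0.1 0. ]
direct
sim [ 1.02  0.4  -0.63  1.68  0.26  1.15 -0.68] q3,q6,q7 min [-0.93  0.91 -0.68] max [-0.63  1.15  0.01] 8 [0. 0.]
```

```bash
sed -i 's/s) for s/s/' run.py; timeout 300 python3 run.py
```

```text
0.23 33 [ 0.72  0.34 -0.23  1.7   0.09  1.11 -0.54]
0.39 40 [ 0.84  0.36 -0.39  1.69  0.15  1.12 -0.59]
0.42 33 [ 0.87  0.36 -0.42  1.69  0.16  1.13 -0.6 ]
0.43 32 [ 0.87  0.36 -0.43  1.68  0.17  1.13 -0.61]
0 [151, 14, 1] [-34.2, -28.9, 39.0] rows 9
1 [-42, 6, -42] [24.8, 22.2, 30.9] rows 7
2 [-142, 228, 58] [18.5, -35.7, -26.8] rows 7
sim [ 0.42  0.25 -0.81  1.94  1.07  1.15 -2.04] q3,q6,q7 min [-0.93  0.63 -2.05] max [-0.79  1.16  0.01] 14 [0. 0.]
sim [ 0.67 -0.12 -0.55  2.15 -0.08  0.41 -1.32] q3,q6,q7 min [-0.83  0.4  -2.04] max [-0.55  1.15 -1.32] 10 [0. 0.]
sim [ 0.72  0.34 -0.23  1.7   0.09  1.11 -0.54] q3,q6,q7 min [-0.55  0.41 -1.32] max [-0.23  1.11 -0.54] 9 [0.1 0. ]
```

step_arm(
  increments=[
    [[1,-126,-40,1,7.8,-16.8,42.2],[1,-126,-40,1,7.8,-16.8,42.2],[1,-126,-40,1,7.8,-16.8,42.2],[1,-126,-40,1,7.8,-16.8,42.2],[1,-126,-40,1,7.8,-16.8,42.2],[1,-126,-40,1,7.8,-16.8,42.2],[1,-126,-40,1,7.8,-16.8,42.2],[1,-126,-40,1,7.8,-16.8,42.2],[1,-126,-40,1,7.8,-16.8,42.2],[1,-126,-40,1,7.8,-16.8,42.2]],
  ],
)

```text
t: 25.0
eef_pos: [0.4745, -0.3588, 0.2619]
tool_rot: [0.016, 0.966, 0.258, 0.002]
contact_force: [0.6, -0.8, -0.1]
gripper_width: 0.996
grasp_force: 0.0
```

```bash
python3 - <<'E'
from h import *
print(tool()[0],bot.get_obs()["q"].round(2))
for o in holders(cam("wrist"),200): print(*o)
for th in(50,):
    t=np.radians(th);T,d,r=lying([.5437,-.3706],32.4,t)
    q=simq([(T-.09*d,r),(T,r),(T+[-.03,.05,.15],r)])
    rl=r.inv().apply(np.array([.5437,-.3706,.024])-T)
    for ca in(32.4,62,92):
        f,r2=upright([.50,-.22],rl,ca=ca,th=90-th); print(ca); simq([(f(.13),r2),(f(.037),r2)],q)
plan([("pre",T-.09*d,r)])
E
```

```text
[ 0.47450039 -0.35877696  0.26185705] [ 1.02  0.37 -0.63  1.71  0.26  1.12 -0.73]
369 [512.3 -25. ] [509.9 -23.5] [18.5 44. ] 27.0
2953 [ 546.7 -368. ] [ 543.7 -369.5] [71.  48.9] 32.6
sim [ 0.35  1.04 -0.34  1.21  0.76  1.74 -1.14] q3,q6,q7 min [-0.63  1.12 -1.17] max [-0.34  1.74 -0.74] 9 [0. 0.]
sim [ 0.42  1.05 -0.33  1.35  0.8   1.6  -1.19] q3,q6,q7 min [-0.34  1.6  -1.19] max [-0.33  1.74 -1.14] 4 [0. 0.]
sim [ 0.41  0.8  -0.38  1.47  0.72  1.73 -1.17] q3,q6,q7 min [-0.38  1.6  -1.19] max [-0.33  1.73 -1.17] 5 [0.9 0. ]
32.4
sim [ 1.53  0.72 -1.13  2.13 -0.01  0.35 -0.37] q3,q6,q7 min [-1.14  0.35 -1.17] max [-0.38  1.73 -0.37] 15 [0. 0.]
sim [ 1.42  0.86 -0.98  2.15  0.07  0.19 -0.34] q3,q6,q7 min [-1.13  0.19 -0.37] max [-0.98  0.35 -0.34] 4 [0.1 0. ]
62
sim [ 1.44  0.84 -1.09  1.9   0.03  0.8   0.01] q3,q6,q7 min [-1.09  0.79 -1.17] max [-0.38  1.73  0.01] 15 [0.2 0. ]
sim [ 1.38  0.97 -0.99  1.91  0.11  0.67  0.05] q3,q6,q7 min [-1.09  0.67  0.01] max [-0.99  0.8   0.05] 4 [0.1 0. ]
92
sim [ 1.28  0.93 -1.05  1.67  0.14  1.2   0.31] q3,q6,q7 min [-1.05  1.12 -1.17] max [-0.38  1.73  0.31] 16 [0.6 0.2]
sim [ 1.24  1.04 -0.98  1.69  0.21  1.09  0.33] q3,q6,q7 min [-1.05  1.09  0.31] max [-0.98  1.2   0.33] 4 [0.1 0. ]
pre [119, 36, 191] [0.6, -49.6, -3.1] rows 7
```

step_arm(
  increments=[
    [[1,119,36,191,0.6,-49.6,-3.1],[1,119,36,191,0.6,-49.6,-3.1],[1,119,36,191,0.6,-49.6,-3.1],[1,119,36,191,0.6,-49.6,-3.1],[1,119,36,191,0.6,-49.6,-3.1],[1,119,36,191,0.6,-49.6,-3.1],[1,119,36,191,0.6,-49.6,-3.1],[1,119,36,191,0.6,-49.6,-3.1],[1,119,36,191,0.6,-49.6,-3.1],[1,119,36,191,0.6,-49.6,-3.1]],
  ],
)

```text
t: 25.88
eef_pos: [0.5981, -0.3381, 0.0737]
tool_rot: [0.119, 0.872, 0.251, -0.404]
contact_force: [-0.6, -0.8, -0.2]
gripper_width: 1.0
grasp_force: 0.0
```

```bash
python3 - <<'E'
from h import *
t=np.radians(50);T,d,r=lying([.5437,-.370],32.5,t); print(tool()[0],bot.get_obs()["q"].round(2)); plan([("in",T,r),("lift",T+[-.03,.05,.15],r)])
E
```

```text
[ 0.59808074 -0.3380885   0.07368761] [ 0.34  1.03 -0.32  1.2   0.75  1.74 -1.14]
in [1, -2, 91] [-0.0, -0.2, -0.3] rows 3
lift [-113, -59, -98] [-0.0, -0.0, -0.0] rows 4
```

step_arm(
  increments=[
    [[1,1,-2,45,0,0,0],[1,1,-2,70,0,0,0],[1,1,-2,91,0,0,0],[1,1,-2,91,0,0,0],[1,1,-2,91,0,0,0]],
  ],
)

```text
t: 26.3
eef_pos: [0.5376, -0.375, 0.0159]
tool_rot: [0.119, 0.872, 0.25, -0.404]
contact_force: [-0.1, 0.1, -0.3]
gripper_width: 0.998
grasp_force: 0.0
```

step_arm(
  increments=[
    [[-1,0,0,0,0,0,0],[-1,0,0,0,0,0,0],[-1,0,0,0,0,0,0],[-1,0,0,0,0,0,0],[-1,0,0,0,0,0,0],[-1,0,0,0,0,0,0],[-1,0,0,0,0,0,0]],
  ],
  force=80,
)

```text
t: 26.88
eef_pos: [0.5408, -0.371, 0.0145]
tool_rot: [0.12, 0.871, 0.253, -0.405]
contact_force: [1.6, 1.4, 6.6]
gripper_width: 0.554
grasp_force: 82.6
```

step_arm(
  increments=[
    [[-1,-113,-59,-98,0,0,0],[-1,-113,-59,-98,0,0,0],[-1,-113,-59,-98,0,0,0],[-1,-113,-59,-98,0,0,0],[-1,-113,-59,-98,0,0,0],[-1,-113,-59,-98,0,0,0]],
  ],
)

```text
t: 27.38
eef_pos: [0.5109, -0.3191, 0.164]
tool_rot: [0.12, 0.871, 0.253, -0.403]
contact_force: [-0.2, 0.8, -2.9]
gripper_width: 0.553
grasp_force: 82.8
```

```bash
python3 - <<'E'
from h import *
t=np.radians(50);T,d,r=lying([.5437,-.370],32.5,t); print(T,tool()[0],bot.get_obs()["q"].round(2))
rl=r.inv().apply(np.array([.5437,-.370,.024])-T); print(rl)
f,r2=upright([.50,-.20],rl,ca=91.1,th=40); simq([(f(.13),r2)]); plan([("st",f(.13),r2)])
E
```

```text
[ 0.53920891 -0.37286114  0.01397987] [ 0.51090413 -0.31912159  0.16401906] [ 0.39  0.8  -0.36  1.47  0.71  1.72 -1.17]
[-4.25299960e-03 -5.70989977e-17 -1.05200248e-02]
sim [ 1.27  0.91 -1.05  1.71  0.11  1.16  0.29] q3,q6,q7 min [-1.05  1.09 -1.17] max [-0.36  1.72  0.29] 16 [0.5 0.1]
st [68, -115, -21] [-5.2, 81.3, -64.3] rows 15
```

step_arm(
  increments=[
    [[-1,68,-115,-21,-5.2,81.3,-64.3],[-1,68,-115,-21,-5.2,81.3,-64.3],[-1,68,-115,-21,-5.2,81.3,-64.3],[-1,68,-115,-21,-5.2,81.3,-64.3],[-1,68,-115,-21,-5.2,81.3,-64.3],[-1,68,-115,-21,-5.2,81.3,-64.3],[-1,68,-115,-21,-5.2,81.3,-64.3],[-1,68,-115,-21,-5.2,81.3,-64.3],[-1,68,-115,-21,-5.2,81.3,-64.3],[-1,68,-115,-21,-5.2,81.3,-64.3]],
  ],
)

```text
t: 28.22
eef_pos: [0.4976, -0.1916, 0.1227]
tool_rot: [-0.142, 0.796, 0.588, 0.037]
contact_force: [0.4, -0.4, -4.3]
gripper_width: 0.554
grasp_force: 83.2
```

```bash
python3 - <<'E'
from h import *
rl=[-.00425,0,-.0105]
f,r2=upright([.50,-.20],rl,ca=91.1,th=40);print(tool()[0],bot.get_obs()["q"].round(2)); simq([(f(.13),r2)]); plan([("st",f(.13),r2),("d",f(.05),r2),("d",f(.037),r2)])
E
```

```text
[ 0.49762392 -0.19162744  0.12273421] [ 1.02  0.66 -0.88  1.8   0.29  1.08 -0.25]
sim [ 1.28  0.93 -1.08  1.71  0.14  1.16  0.26] q3,q6,q7 min [-1.08  1.07 -0.25] max [-0.88  1.16  0.26] 6 [0.2 0.1]
st [3, 1, -2] [-1.8, 24.9, -20.0] rows 5
d [-52, 0, 61] [0.0, 0.0, 0.0] rows 2
d [-8, 0, 10] [0.0, 0.0, 0.0] rows 1
```

step_arm(
  increments=[
    [[-1,3,1,-2,-1.8,24.9,-20],[-1,3,1,-2,-1.8,24.9,-20],[-1,3,1,-2,-1.8,24.9,-20],[-1,3,1,-2,-1.8,24.9,-20],[-1,3,1,-2,-1.8,24.9,-20],[-1,3,1,-2,-1.8,24.9,-20],[-1,3,1,-2,-1.8,24.9,-20]],
  ],
)

```text
t: 28.8
eef_pos: [0.4995, -0.1897, 0.1239]
tool_rot: [-0.244, 0.661, 0.669, 0.237]
contact_force: [-0.0, 0.8, -2.7]
gripper_width: 0.554
grasp_force: 83.3
```

step_arm(
  increments=[
    [[-1,-26,0,30,0,0,0],[-1,-52,0,61,0,0,0],[-1,-52,0,61,0,0,0],[-1,-52,0,61,0,0,0],[-1,-52,0,61,0,0,0]],
  ],
)

```text
t: 29.22
eef_pos: [0.5014, -0.189, 0.0481]
tool_rot: [-0.242, 0.659, 0.671, 0.238]
contact_force: [0.0, -0.7, -2.3]
gripper_width: 0.552
grasp_force: 83.3
```

```bash
python3 - <<'E'
from h import *
rl=[-.00425,0,-.0105]
f,r2=upright([.50,-.20],rl,ca=91.1,th=40);p,r=tool();o=p+r.apply(rl);print(p,o,bot.get_obs()["q"].round(2))
plan([("d",f(.037),r2)])
for n in("scene","top"):
    c=cam(n); u=proj(c,[o])[0].astype(int); ap,pr,bb=hullcheck(c,*o,1.1,(u[0]-35,u[1]-35,u[0]+35,u[1]+35)); print(ap,bb);print(pr)
E
```

```text
[ 0.50140254 -0.18902687  0.04812094] [ 0.50158998 -0.19900012  0.05348858] [ 1.24  1.02 -1.02  1.73  0.21  1.06  0.28]
d [-11, -2, 12] [0.0, 0.3, -0.1] rows 1
[[293, 190], [281, 199], [269, 190], [267, 169], [279, 161], [288, 167], [292, 173]] ([267, 161], [293, 199])
[[277.6, 179.2], [264.4, 170.0], [278.8, 160.5], [292.1, 169.3], [280.2, 200.1], [267.5, 191.0], [281.2, 181.4], [294.0, 190.2]]
[[429, 276], [405, 281], [404, 263], [409, 258], [428, 258]] ([404, 258], [429, 281])
[[407.7, 257.2], [429.1, 257.3], [429.9, 278.5], [408.3, 278.4], [403.0, 262.2], [423.3, 262.3], [424.0, 282.4], [403.6, 282.3]]
```

step_arm(
  increments=[
    [[-1,-7,0,8,0,0,0],[-1,-10,0,12,0,0,0],[-1,-12,0,14,0,0,0],[-1,-12,0,14,0,0,0],[0.4,-12,0,14,0,0,0],[0.4,-12,0,14,0,0,0],[0.4,-12,0,14,0,0,0],[0.6,-12,0,14,0,0,0],[0.6,-12,0,14,0,0,0]],
  ],
)

```text
t: 30.07
eef_pos: [0.5, -0.1902, 0.0272]
tool_rot: [-0.243, 0.66, 0.67, 0.237]
contact_force: [0.5, -0.2, -0.5]
gripper_width: 0.802
grasp_force: 0.0
```

step_arm(
  increments=[
    [[0.6,0,0,-20,0,0,0],[0.6,0,0,-40,0,0,0],[0.8,0,0,-80,0,0,0],[1,0,0,-120,0,0,0],[1,0,0,-150,0,0,0],[1,0,0,-150,0,0,0]],
  ],
)

```text
t: 30.57
eef_pos: [0.5045, -0.2917, 0.147]
tool_rot: [-0.238, 0.662, 0.67, 0.239]
contact_force: [1.0, 0.2, -0.1]
gripper_width: 1.004
grasp_force: 0.0
```

```bash
python3 - <<'E'
from h import *
print(tool()[0],bot.get_obs()["q"].round(2))
r=down(1.1);simq([([.43,-.22,.28],r)]); plan([("h",[.43,-.22,.28],r)])
E
```

```text
[ 0.50452229 -0.29165142  0.14698725] [ 1.32  0.95 -1.05  1.53  0.16  1.34  0.34]
sim [ 1.05  0.18 -0.78  1.9   0.15  1.11 -1.34] q3,q6,q7 min [-1.05  0.98 -1.34] max [-0.78  1.34  0.34] 15 [0.2 0.1]
h [141, -73, -57] [-30.5, -31.1, 85.7] rows 14
```

step_arm(
  increments=[
    [[1,141,-73,-57,-30.5,-31.1,85.7],[1,141,-73,-57,-30.5,-31.1,85.7],[1,141,-73,-57,-30.5,-31.1,85.7],[1,141,-73,-57,-30.5,-31.1,85.7],[1,141,-73,-57,-30.5,-31.1,85.7],[1,141,-73,-57,-30.5,-31.1,85.7],[1,141,-73,-57,-30.5,-31.1,85.7],[1,141,-73,-57,-30.5,-31.1,85.7],[1,141,-73,-57,-30.5,-31.1,85.7],[1,141,-73,-57,-30.5,-31.1,85.7]],
  ],
)

```text
t: 31.4
eef_pos: [0.4272, -0.215, 0.2765]
tool_rot: [-0.07, 0.975, 0.199, 0.064]
contact_force: [0.3, -0.5, 0.0]
gripper_width: 1.0
grasp_force: 0.0
```

```bash
python3 - <<'E'
from h import *
print(tool()[0],bot.get_obs()["q"].round(2)); plan([("h",[.42,-.21,.28],down(1.1))])
E
```

```text
[ 0.42723933 -0.21498549  0.27645886] [ 1.32  0.22 -0.97  1.92 -0.    1.06 -0.79]
h [-4, -8, -3] [-8.1, -7.5, 21.9] rows 4
```

step_arm(
  increments=[
    [[1,-4,-8,-3,-8.1,-7.5,21.9],[1,-4,-8,-3,-8.1,-7.5,21.9],[1,-4,-8,-3,-8.1,-7.5,21.9],[1,-4,-8,-3,-8.1,-7.5,21.9],[1,-4,-8,-3,-8.1,-7.5,21.9],[1,-4,-8,-3,-8.1,-7.5,21.9]],
  ],
)

```text
t: 31.9
eef_pos: [0.4207, -0.2093, 0.2795]
tool_rot: [-0.001, 1.0, 0.014, 0.001]
contact_force: [-0.1, -0.6, -0.4]
gripper_width: 1.001
grasp_force: 0.0
```

```bash
python3 - <<'E'
from h import *
print(tool()[0],bot.get_obs()["q"].round(2)); c=cam("wrist"); rim(c,[.5,-.2])
E
```

```text
[ 0.42073542 -0.20931278  0.2795217 ] [ 1.15  0.18 -0.9   1.92  0.15  1.11 -1.35]
rim [296, 112, 50, 52, 2512] [ 502.2 -202. ] [48.6 49.1] 1.4030717611312866
```

```bash
python3 - <<'E'
from h import *
r=down(1.2); P=[[.502,-.202,.14],[.502,-.202,.036],[.502,-.202,.19],[.6237,-.0373,.17]]
plan([(str(i),p,r) for i,p in enumerate(P)]); simq([(p,r) for p in P])
E
```

```text
0 [81, -5, 140] [-0.2, -0.1, 0.3] rows 4
1 [0, 0, 104] [0.0, -0.0, 0.0] rows 3
2 [0, 0, -154] [0.0, -0.0, 0.0] rows 4
3 [126, -162, 20] [0.0, -0.0, 0.0] rows 5
sim [ 0.89  0.49 -0.8   1.92  0.44  0.92 -1.66] q3,q6,q7 min [-0.9   0.91 -1.67] max [-0.8   1.11 -1.35] 6 [0. 0.]
sim [ 0.8   0.63 -0.69  1.98  0.59  0.74 -1.79] q3,q6,q7 min [-0.8   0.74 -1.79] max [-0.69  0.92 -1.66] 4 [0.6 0. ]
sim [ 0.94  0.43 -0.84  1.88  0.37  1.   -1.61] q3,q6,q7 min [-0.84  0.74 -1.79] max [-0.69  1.   -1.61] 6 [0. 0.]
sim [ 0.53  0.58 -0.8   1.7   0.47  1.06 -1.97] q3,q6,q7 min [-0.84  1.   -1.97] max [-0.8   1.06 -1.61] 7 [0. 0.]
```

step_arm(
  increments=[
    [[1,81,-5,140,-0.2,-0.1,0.3],[1,81,-5,140,-0.2,-0.1,0.3],[1,81,-5,140,-0.2,-0.1,0.3],[1,81,-5,140,-0.2,-0.1,0.3],[1,81,-5,140,-0.2,-0.1,0.3],[1,81,-5,140,-0.2,-0.1,0.3]],
  ],
)

```text
t: 32.45
eef_pos: [0.5008, -0.2026, 0.138]
tool_rot: [-0.001, 1.0, 0.01, -0.002]
contact_force: [0.5, 0.8, 0.6]
gripper_width: 0.997
grasp_force: 0.0
```

step_arm(
  increments=[
    [[1,0,0,40,0,0,0],[1,0,0,80,0,0,0],[1,0,0,104,0,0,0],[1,0,0,104,0,0,0],[1,0,0,104,0,0,0]],
  ],
)

```text
t: 32.87
eef_pos: [0.5018, -0.204, 0.0374]
tool_rot: [0.001, 1.0, 0.009, 0.0]
contact_force: [0.6, -0.4, 1.0]
gripper_width: 0.997
grasp_force: 0.0
```

step_arm(
  increments=[
    [[-1,0,0,0,0,0,0],[-1,0,0,0,0,0,0],[-1,0,0,0,0,0,0],[-1,0,0,0,0,0,0],[-1,0,0,0,0,0,0],[-1,0,0,0,0,0,0],[-1,0,0,0,0,0,0]],
  ],
  force=50,
)

```text
t: 33.45
eef_pos: [0.5037, -0.2033, 0.0386]
tool_rot: [0.002, 1.0, 0.01, 0.002]
contact_force: [-1.6, -0.6, 11.3]
gripper_width: 0.553
grasp_force: 52.9
```

step_arm(
  increments=[
    [[-1,0,0,-70,0,0,0],[-1,0,0,-154,0,0,0],[-1,0,0,-154,0,0,0],[-1,0,0,-154,0,0,0],[-1,0,0,-154,0,0,0],[-1,0,0,-154,0,0,0]],
  ],
)

```text
t: 33.95
eef_pos: [0.5029, -0.2034, 0.1925]
tool_rot: [0.002, 1.0, 0.009, 0.002]
contact_force: [-1.0, -1.1, -2.8]
gripper_width: 0.555
grasp_force: 54.1
```

step_arm(
  increments=[
    [[-1,126,-162,20,0,0,0],[-1,126,-162,20,0,0,0],[-1,126,-162,20,0,0,0],[-1,126,-162,20,0,0,0],[-1,126,-162,20,0,0,0],[-1,126,-162,20,0,0,0],[-1,126,-162,20,0,0,0],[-1,126,-162,20,0,0,0]],
  ],
)

```text
t: 34.62
eef_pos: [0.6235, -0.0389, 0.1681]
tool_rot: [0.001, 1.0, 0.01, -0.002]
contact_force: [-0.4, -0.6, -3.5]
gripper_width: 0.556
grasp_force: 53.8
```

```bash
python3 - <<'E'
from h import *
p,r=tool();print(p,bot.get_obs()["q"].round(2),r.as_euler("xyz",degrees=True).round(2))
c=cam("wrist"); m=cv2.inRange(cv2.cvtColor(c["image"],cv2.COLOR_RGB2HSV),(17,140,90),(36,255,255))
n,l,st,ce=cv2.connectedComponentsWithStats(m); i=1+np.argmax(st[1:,4]); print(st[i])
P=plane(c,np.argwhere(l==i)[:,::-1].astype(float),p[2]+.036)[:,:2]*1000; rc=cv2.minAreaRect(P.astype(np.float32)); print(rc,"xmin",P[:,0].min())
for n in("scene","top"):
    c=cam(n); o=[.6237,-.0373,p[2]]; u=proj(c,[o])[0].astype(int); ap,pr,bb=hullcheck(c,*o,1.1,(u[0]-35,u[1]-35,u[0]+35,u[1]+30)); print(ap,bb);print(pr)
E
```

```text
[ 0.62352849 -0.03892789  0.16810746] [ 0.53  0.59 -0.8   1.7   0.47  1.06 -1.97] [1.7986e+02 1.7000e-01 1.1500e+00]
[  260   244   133   166 19844]
((634.072998046875, -39.0303840637207), (68.11808776855469, 47.58784866333008), 1.015439510345459) xmin 599.6178864696501
[[299, 217], [282, 229], [269, 218], [265, 195], [276, 186], [298, 204]] ([265, 186], [299, 229])
[[280.3, 207.8], [263.6, 195.6], [281.6, 183.0], [298.3, 194.6], [283.4, 231.9], [267.6, 219.9], [284.4, 207.5], [300.2, 219.0]]
[[362, 206], [360, 219], [340, 219], [342, 204]] ([340, 204], [363, 220])
[[338.6, 188.9], [361.5, 189.0], [361.7, 211.2], [338.7, 211.1], [337.4, 198.0], [359.0, 198.1], [359.2, 219.2], [337.5, 219.1]]
```

step_arm(
  increments=[
    [[-1,0,-2,40,0,0,0],[-1,0,-2,80,0,0,0],[-1,0,-2,104,0,0,0],[-1,0,-2,107,0,0,0],[-1,0,-2,107,0,0,0],[-1,0,-2,107,0,0,0]],
  ],
)

```text
t: 35.27
eef_pos: [0.6256, -0.0374, 0.0645]
tool_rot: [0.001, 1.0, 0.009, 0.001]
contact_force: [0.1, -0.2, -1.9]
gripper_width: 0.553
grasp_force: 54.0
```

step_arm(
  increments=[
    [[-1,0,0,3,0,0,0],[-1,0,0,5,0,0,0],[-1,0,0,7,0,0,0],[-1,0,0,7,0,0,0]],
  ],
)

```text
t: 35.6
eef_pos: [0.625, -0.037, 0.0563]
tool_rot: [0.001, 1.0, 0.01, 0.0]
contact_force: [0.4, 0.6, -3.3]
gripper_width: 0.556
grasp_force: 54.0
```

step_arm(
  increments=[
    [[-1,0,0,2,0,0,0],[-1,0,0,4,0,0,0],[-1,0,0,5,0,0,0],[-1,0,0,5,0,0,0]],
  ],
)

```text
t: 35.93
eef_pos: [0.6247, -0.0368, 0.0507]
tool_rot: [0.001, 1.0, 0.01, 0.0]
contact_force: [0.3, 0.7, -2.8]
gripper_width: 0.557
grasp_force: 54.0
```

step_arm(
  increments=[
    [[-1,0,0,3,0,0,0],[-1,0,0,5,0,0,0],[-1,0,0,5,0,0,0]],
  ],
)

```text
t: 36.18
eef_pos: [0.6251, -0.0368, 0.0467]
tool_rot: [0.001, 1.0, 0.01, 0.0]
contact_force: [-2.0, -0.3, 3.8]
gripper_width: 0.551
grasp_force: 54.7
```

step_arm(
  increments=[
    [[0.4,0,0,0,0,0,0],[0.4,0,0,0,0,0,0],[0.4,0,0,0,0,0,0],[0.4,0,0,0,0,0,0],[0.4,0,0,-40,0,0,0],[0.4,0,0,-80,0,0,0],[0.4,0,0,-120,0,0,0],[0.4,0,0,-160,0,0,0],[0.4,0,0,-200,0,0,0],[0.4,0,0,-200,0,0,0]],
  ],
)

```text
t: 37.02
eef_pos: [0.629, -0.035, 0.2551]
tool_rot: [0.001, 1.0, 0.01, 0.007]
contact_force: [1.5, 0.4, 0.2]
gripper_width: 0.702
grasp_force: 0.0
```

```bash
cat >> h.py <<'E'
def jars(c,z=.04,a0=100,a1=4000):
    """white bodies+cork -> xy by mean of white pixels bbox-circle at z"""
    hs=cv2.cvtColor(c["image"],cv2.COLOR_RGB2HSV); m=cv2.inRange(hs,(0,0,110),(180,80,255)); m=cv2.morphologyEx(m,cv2.MORPH_OPEN,np.ones((2,2)))
    n,l,st,ce=cv2.connectedComponentsWithStats(m); out=[]
    for i in range(1,n):
        if a0<st[i,4]<a1: out.append((plane(c,[ce[i]],z)[0,:2].round(4),st[i].tolist(),ce[i].round(1)))
    return out
E
python3 - <<'E'
from h import *
print(tool()[0],bot.get_obs()["q"].round(2))
c=cam("top")
for o in (holders(c,50)): print(*o)
for o in jars(c,.03): 
    if .38<o[0][0]<.58: print(o)
c=cam("scene")
for z,xy in((.044,(.5317,-.0390)),(.044,(.6237,-.037))):
    u=proj(c,[[*xy,z]])[0].astype(int); ap,pr,bb=hullcheck(c,*xy,z,1.1,(u[0]-25,u[1]-30,u[0]+22,u[1]+25)); print(ap,bb);print(pr)
hov=[.40,.06,.28]; simq([(hov,down(0)),([.4405,.0593,.10],down(0))]); plan([("h",hov,down(0))])
E
```

```text
[ 0.62895976 -0.03495097  0.25506232] [ 0.56  0.5  -0.85  1.61  0.4   1.2  -1.92]
137 [677.5 157.7] [677.4 157.9] [12.3 54.6] 1.4
403 [624. -38.] [623.7 -37.7] [60.8 49.7] 1.0
1017 [533.7 619.1] [534.4 617.4] [ 69.7 115.6] 69.1
442 [530.7 -39.9] [532.9 -41.2] [59.1 49. ] 1.0
245 [ 494.  -606.7] [ 493.1 -604.2] [34.2 50. ] 14.0
(array([0.5337, 0.3965]), [148, 240, 23, 22, 274], array([160.9, 252.1]))
(array([0.4381, 0.2929]), [190, 283, 23, 21, 269], array([202.5, 293.8]))
(array([0.431, 0.15 ]), [253, 287, 22, 22, 259], array([264.1, 298.2]))
(array([0.4366, 0.0564]), [295, 286, 20, 21, 245], array([304.5, 296.7]))
[[317, 241], [303, 231], [302, 219], [303, 211], [316, 202], [330, 212], [330, 230]] ([302, 202], [330, 241])
[[315.7, 223.7], [300.5, 212.8], [315.3, 201.6], [330.5, 212.0], [316.5, 243.9], [302.1, 233.2], [316.1, 222.1], [330.5, 232.4]]
[[289, 264], [274, 253], [272, 235], [287, 224], [301, 234], [302, 245], [297, 257]] ([272, 224], [302, 264])
[[285.5, 247.8], [270.3, 235.8], [286.4, 223.6], [301.6, 235.0], [288.0, 267.5], [273.6, 255.8], [288.8, 243.8], [303.2, 255.0]]
sim [ 0.75  0.03 -1.03  2.04  0.03  1.09 -1.87] q3,q6,q7 min [-1.03  1.08 -1.96] max [-0.84  1.19 -1.87] 8 [0.1 0. ]
sim [ 0.48  0.43 -0.89  2.16  0.49  0.76 -2.3 ] q3,q6,q7 min [-1.05  0.76 -2.3 ] max [-0.89  1.09 -1.87] 6 [0.5 0. ]
h [-224, -100, -33] [0.1, -0.3, 1.1] rows 6
```

Both holders read as seated. Now the jars, gripped by the cork; first I'll find an elbow-recovery route on the way.

```bash
cat > run2.py <<'E'
from srch import *
from multiprocessing import Pool
q0=bot.get_obs()["q"]; fin=(np.array([.40,.06,.28]),down(0))
def f(s): return search(q0,fin,150,s,goal=lambda q:abs(q[2])+.2*abs(q[6]+1.5))
if __name__=="__main__":
    with Pool(4) as p: b=sum(p.map(f,range(8)),[])
    b.sort(key=lambda b:b[0]+.004*b[1])
    for x in b[:3]: print(x[0].round(2),x[1],x[2])
    import pickle;w=b[0][3]+[fin];pickle.dump(w,open("w.pkl","wb"))
    plan([(str(i),P,T) for i,(P,T) in enumerate(w)]); simq(w,q0)
E
timeout 300 python3 run2.py
```

```text
0.52 42 [ 0.16 -0.01 -0.45  2.07 -0.01  1.09 -1.86]
0.83 22 [ 0.47  0.01 -0.76  2.05  0.01  1.08 -1.86]
0.84 26 [ 0.48  0.01 -0.77  2.05  0.01  1.09 -1.86]
0 [-191, 61, -111] [-39.1, 19.4, 12.5] rows 7
1 [43, 123, 167] [35.2, 14.0, -108.2] rows 17
2 [375, -21, -30] [11.2, 6.7, 98.9] rows 14
sim [ 0.45 -0.06 -0.86  2.13  0.78  1.22 -2.54] q3,q6,q7 min [-0.86  1.1  -2.54] max [-0.81  1.22 -1.92] 8 [0.4 0.1]
sim [ 0.55  0.16 -0.21  1.8   0.22  1.07  0.42] q3,q6,q7 min [-0.86  0.79 -2.54] max [-0.21  1.22  0.42] 19 [0. 0.]
sim [ 0.16 -0.01 -0.45  2.07 -0.01  1.09 -1.86] q3,q6,q7 min [-0.45  1.07 -1.86] max [-0.21  1.16  0.42] 15 [0.9 0.1]
```

```bash
cat > seq.py <<'E'
from h import *
J=[(.4405,.0593),(.4348,.1543),(.4418,.299),(.540,.4055)]
C=[(.5923,.0513),(.5912,.1133),(.5900,.1753),(.5889,.2373)]
def seq(i,r,z=.048):
    j,c=J[i],C[i]; return [([*j,.15],r),([*j,z],r),([*j,.19],r),([*c,.19],r),([*c,z+.009],r),([*c,.2],r)]
E
python3 - <<'E'
from seq import *
for y0 in(0,30):
  q=None;print(y0)
  q=simq([([.40,.06,.28],down(1))],q)
  for i in range(4): q=simq(seq(i,down(1)),q)
  break
E
```

```text
0
sim [ 0.75  0.03 -1.04  2.04  0.03  1.09 -1.85] q3,q6,q7 min [-1.04  1.08 -1.95] max [-0.84  1.19 -1.85] 8 [0.1 0. ]
sim [ 0.56  0.35 -0.96  2.12  0.38  0.86 -2.18] q3,q6,q7 min [-1.05  0.86 -2.18] max [-0.96  1.09 -1.85] 5 [0.2 0. ]
sim [ 0.4   0.52 -0.8   2.19  0.61  0.67 -2.39] q3,q6,q7 min [-0.96  0.67 -2.39] max [-0.8   0.86 -2.18] 4 [0.7 0.1]
sim [ 0.62  0.29 -1.01  2.08  0.3   0.93 -2.11] q3,q6,q7 min [-1.01  0.67 -2.39] max [-0.8   0.93 -2.11] 5 [0.6 0. ]
sim [ 0.47  0.54 -0.89  1.75  0.47  1.08 -2.14] q3,q6,q7 min [-1.01  0.93 -2.15] max [-0.89  1.08 -2.11] 5 [0.9 0.1]
sim [ 0.38  0.69 -0.78  1.84  0.63  0.87 -2.26] q3,q6,q7 min [-0.89  0.87 -2.26] max [-0.78  1.08 -2.14] 5 [0.1 0. ]
sim [ 0.47  0.53 -0.9   1.74  0.46  1.1  -2.13] q3,q6,q7 min [-0.9   0.87 -2.26] max [-0.78  1.1  -2.13] 5 [0.4 0. ]
sim [ 0.35  0.39 -0.98  2.08  0.42  0.88 -2.42] q3,q6,q7 min [-0.98  0.88 -2.42] max [-0.9   1.1  -2.13] 7 [0. 0.]
sim [ 0.2   0.55 -0.82  2.15  0.63  0.7  -2.61] q3,q6,q7 min [-0.98  0.7  -2.61] max [-0.82  0.88 -2.42] 4 [0.6 0.1]
sim [ 0.41  0.33 -1.03  2.04  0.35  0.95 -2.35]
[... 1118 characters left out ...]

sim [-0.18  0.71 -0.85  1.59  0.57  1.11 -2.72] q3,q6,q7 min [-0.91  1.1  -2.72] max [-0.85  1.12 -2.34] 7 [1. 0.]
sim [-0.22  0.82 -0.78  1.64  0.67  0.97 -2.79] q3,q6,q7 min [-0.85  0.97 -2.79] max [-0.78  1.11 -2.72] 4 [0.3 0. ]
sim [-0.16  0.67 -0.87  1.55  0.54  1.18 -2.69] q3,q6,q7 min [-0.87  0.97 -2.79] max [-0.78  1.18 -2.69] 5 [0.3 0. ]
sim [ 0.14  0.61 -0.89  1.66  0.51  1.13 -2.44] q3,q6,q7 min [-0.89  1.13 -2.69] max [-0.87  1.18 -2.44] 6 [0.1 0. ]
sim [ 0.07  0.75 -0.79  1.74  0.65  0.93 -2.54] q3,q6,q7 min [-0.89  0.93 -2.54] max [-0.79  1.13 -2.44] 5 [0.1 0. ]
sim [ 0.14  0.6  -0.9   1.65  0.5   1.15 -2.43] q3,q6,q7 min [-0.9   0.93 -2.54] max [-0.79  1.15 -2.43] 5 [0.4 0. ]
```

step_arm(
  increments=[
    [[1,-224,-100,-33,0.1,-0.3,1],[1,-224,-100,-33,0.1,-0.3,1],[1,-224,-100,-33,0.1,-0.3,1],[1,-224,-100,-33,0.1,-0.3,1],[1,-224,-100,-33,0.1,-0.3,1],[1,-224,-100,-33,0.1,-0.3,1],[1,-224,-100,-33,0.1,-0.3,1],[1,-224,-100,-33,0.1,-0.3,1],[1,-224,-100,-33,0.1,-0.3,1]],
  ],
)

```text
t: 37.87
eef_pos: [0.399, 0.0584, 0.2782]
tool_rot: [0.0, 1.0, 0.0, -0.002]
contact_force: [0.0, 0.2, 0.1]
gripper_width: 1.001
grasp_force: 0.0
```

```bash
cat >> h.py <<'E'
def circ(c,z=.043,near=None):
    """white bodies: enclosing-hull fit, circle centre on plane z (mm), radius"""
    hs=cv2.cvtColor(c["image"],cv2.COLOR_RGB2HSV); m=cv2.inRange(hs,(0,0,90),(180,90,255)); m=cv2.morphologyEx(m,cv2.MORPH_OPEN,np.ones((3,3)))
    n,l,st,ce=cv2.connectedComponentsWithStats(m); out=[]
    for i in range(1,n):
        if 400<st[i,4]<9000:
            P=plane(c,cv2.convexHull(np.argwhere(l==i)[:,::-1].astype(np.int32))[:,0].astype(float),z)[:,:2]*1000
            o,rad=cv2.minEnclosingCircle(P.astype(np.float32)); out.append((np.round(o,1),round(rad,1),st[i].tolist()))
    return [o for o in out if near is None or np.linalg.norm(o[0]-np.array(near)*1000)<50]
E
python3 - <<'E'
from h import *
print(tool()[0],bot.get_obs()["q"].round(2)); c=cam("wrist")
for o in circ(c): print(*o)
crop(c,0,0,640,480,1,"pics/w10.png")
E
```

```text
[0.39896415 0.05837827 0.27821343] [ 0.74  0.04 -1.03  2.04  0.03  1.09 -1.87]
[535.7 382.2] 31.6 [0, 61, 49, 48, 1823]
[445.  285.7] 31.3 [94, 152, 54, 42, 1409]
[441.9  58.8] 23.4 [304, 152, 41, 43, 954]
[438.1 149.8] 26.3 [220, 157, 46, 44, 1037]
[234.4 222.1] 50.5 [175, 308, 42, 58, 700]
[ 233.5 -106.5] 50.7 [435, 308, 43, 59, 702]
[108.1   0.8] 79.6 [310, 390, 112, 39, 2091]
```

View pics/w10.png

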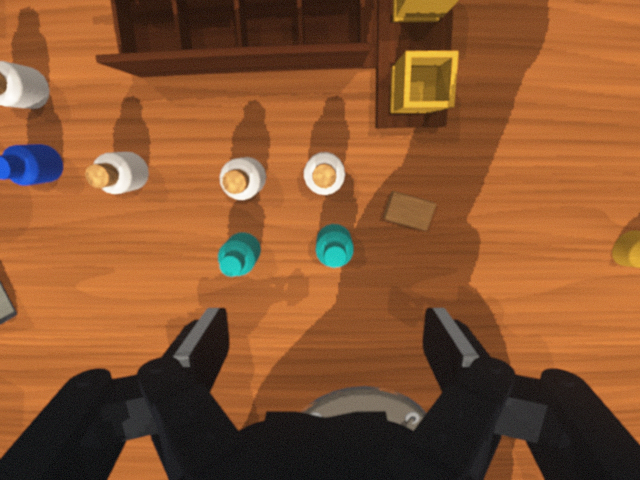

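The wrist view shows the jars with their corks at (323,175), (236,182) and (98,176), and the white body at (20,85). Jar A's circle fit gives r=23.4 mm, as expected.

```bash
python3 - <<'E'
from seq import *
c=cam("wrist"); print(plane(c,[(323,175)],.067))
J[0]=(.4415,.0590); s=seq(0,down(.5)); plan([(str(i),*x) for i,x in enumerate(s)])
E
```

```text
[[0.44287952 0.06044412 0.067     ]]
0 [43, 0, 128] [-0.1, 0.3, -0.5] rows 4
1 [0, 0, 102] [0.0, 0.0, 0.0] rows 3
2 [0, 0, -142] [0.0, 0.0, 0.0] rows 4
3 [150, 9, 0] [0.0, 0.0, 0.0] rows 4
4 [0, 0, 133] [0.0, 0.0, 0.0] rows 4
5 [0, 0, -143] [0.0, 0.0, 0.0] rows 4
```

step_arm(
  increments=[
    [[0.4,43,0,128,0,0.3,-0.5],[0.4,43,0,128,0,0.3,-0.5],[0.4,43,0,128,0,0.3,-0.5],[0.4,43,0,128,0,0.3,-0.5],[0.4,43,0,128,0,0.3,-0.5],[0.4,43,0,128,0,0.3,-0.5],[0.4,43,0,128,0,0.3,-0.5]],
  ],
)

```text
t: 38.55
eef_pos: [0.4422, 0.0599, 0.1522]
tool_rot: [-0.0, 1.0, 0.005, 0.001]
contact_force: [-0.0, 0.7, 0.4]
gripper_width: 0.698
grasp_force: 0.0
```

step_arm(
  increments=[
    [[0.4,0,0,40,0,0,0],[0.4,0,0,75,0,0,0],[0.4,0,0,102,0,0,0],[0.4,0,0,102,0,0,0],[0.4,0,0,102,0,0,0]],
  ],
)

```text
t: 38.97
eef_pos: [0.4419, 0.0594, 0.05]
tool_rot: [0.0, 1.0, 0.005, 0.001]
contact_force: [0.5, 0.5, 1.1]
gripper_width: 0.704
grasp_force: 0.0
```

step_arm(
  increments=[
    [[-1,0,0,0,0,0,0],[-1,0,0,0,0,0,0],[-1,0,0,0,0,0,0],[-1,0,0,0,0,0,0],[-1,0,0,0,0,0,0],[-1,0,0,0,0,0,0],[-1,0,0,0,0,0,0]],
  ],
  force=40,
)

```text
t: 39.55
eef_pos: [0.4431, 0.0597, 0.0506]
tool_rot: [0.0, 1.0, 0.005, 0.002]
contact_force: [-1.8, 0.2, 11.9]
gripper_width: 0.285
grasp_force: 38.7
```

step_arm(
  increments=[
    [[-1,0,0,-70,0,0,0],[-1,0,0,-142,0,0,0],[-1,0,0,-142,0,0,0],[-1,0,0,-142,0,0,0],[-1,0,0,-142,0,0,0]],
  ],
)

```text
t: 39.97
eef_pos: [0.4441, 0.0601, 0.1953]
tool_rot: [0.001, 1.0, 0.005, 0.005]
contact_force: [0.8, -0.2, -2.7]
gripper_width: 0.281
grasp_force: 41.0
```

step_arm(
  increments=[
    [[-1,150,9,0,0,0,0],[-1,150,9,0,0,0,0],[-1,150,9,0,0,0,0],[-1,150,9,0,0,0,0],[-1,150,9,0,0,0,0],[-1,150,9,0,0,0,0]],
  ],
)

```text
t: 40.47
eef_pos: [0.5915, 0.0518, 0.1892]
tool_rot: [-0.0, 1.0, 0.005, -0.001]
contact_force: [-0.6, -0.5, -1.4]
gripper_width: 0.283
grasp_force: 40.9
```

step_arm(
  increments=[
    [[-1,0,0,40,0,0,0],[-1,0,0,80,0,0,0],[-1,0,0,115,0,0,0],[-1,0,0,126,0,0,0],[-1,0,0,130,0,0,0],[-1,0,0,130,0,0,0],[-1,0,0,132,0,0,0],[-1,0,0,132,0,0,0]],
  ],
)

```text
t: 41.13
eef_pos: [0.592, 0.0522, 0.0599]
tool_rot: [-0.0, 1.0, 0.005, 0.001]
contact_force: [0.2, 0.5, -1.6]
gripper_width: 0.289
grasp_force: 40.9
```

step_arm(
  increments=[
    [[-0.1,0,0,1,0,0,0],[-0.1,0,0,1,0,0,0],[-0.1,0,0,1,0,0,0],[-0.1,0,0,-30,0,0,0],[-0.1,0,0,-70,0,0,0],[-0.1,0,0,-110,0,0,0],[-0.1,0,0,-145,0,0,0],[-0.1,0,0,-145,0,0,0]],
  ],
)

```text
t: 41.8
eef_pos: [0.5953, 0.054, 0.2117]
tool_rot: [-0.001, 1.0, 0.005, 0.006]
contact_force: [1.7, 0.7, 0.6]
gripper_width: 0.452
grasp_force: 0.0
```

step_arm(
  increments=[
    [[0.4,-197,-98,-75,0,0,0],[0.4,-197,-98,-75,0,0,0],[0.4,-197,-98,-75,0,0,0],[0.4,-197,-98,-75,0,0,0],[0.4,-197,-98,-75,0,0,0],[0.4,-197,-98,-75,0,0,0],[0.4,-197,-98,-75,0,0,0],[0.4,-197,-98,-75,0,0,0]],
  ],
)

```text
t: 42.47
eef_pos: [0.3931, 0.1482, 0.2792]
tool_rot: [0.001, 1.0, 0.006, 0.002]
contact_force: [1.2, -0.6, 0.0]
gripper_width: 0.698
grasp_force: 0.0
```

```bash
python3 - <<'E'
from seq import *
print(tool()[0],bot.get_obs()["q"].round(2)); c=cam("wrist")
o=circ(c,near=J[1]); print(o)
for k in circ(c,z=.05,near=(.594,.051)): print("cell0",k)
if o:
    J[1]=tuple(o[0][0]/1000); s=seq(1,down(.5),.050); plan([(str(i),*x) for i,x in enumerate(s)])
E
```

```text
[0.39309313 0.14818769 0.27921317] [ 0.59  0.09 -1.13  2.01  0.1   1.09 -2.14]
[(array([435.9, 153.6]), 23.6, [300, 154, 41, 43, 938])]
cell0 (array([581.2,  55. ]), 27.2, [394, 0, 54, 42, 1214])
0 [42, -6, 129] [0.1, -0.1, 0.1] rows 4
1 [0, 0, 100] [-0.0, -0.0, -0.0] rows 3
2 [0, 0, -140] [-0.0, -0.0, -0.0] rows 4
3 [155, 42, 0] [-0.0, -0.0, -0.0] rows 4
4 [0, 0, 131] [-0.0, -0.0, -0.0] rows 4
5 [0, 0, -141] [-0.0, -0.0, -0.0] rows 4
```

step_arm(
  increments=[
    [[0.4,42,-6,129,0,0,0],[0.4,42,-6,129,0,0,0],[0.4,42,-6,129,0,0,0],[0.4,42,-6,129,0,0,0],[0.4,42,-6,129,0,0,0],[0.4,42,-6,129,0,0,0]],
  ],
)

```text
t: 43.02
eef_pos: [0.4353, 0.1547, 0.1497]
tool_rot: [-0.0, 1.0, 0.005, -0.001]
contact_force: [-0.3, -0.1, 0.9]
gripper_width: 0.7
grasp_force: 0.0
```

step_arm(
  increments=[
    [[0.4,0,0,40,0,0,0],[0.4,0,0,75,0,0,0],[0.4,0,0,100,0,0,0],[0.4,0,0,100,0,0,0],[0.4,0,0,100,0,0,0]],
  ],
)

```text
t: 43.43
eef_pos: [0.4361, 0.1546, 0.0512]
tool_rot: [0.0, 1.0, 0.005, 0.001]
contact_force: [0.4, 0.6, 1.5]
gripper_width: 0.7
grasp_force: 0.0
```

step_arm(
  increments=[
    [[-1,0,0,0,0,0,0],[-1,0,0,0,0,0,0],[-1,0,0,0,0,0,0],[-1,0,0,0,0,0,0],[-1,0,0,0,0,0,0],[-1,0,0,0,0,0,0],[-1,0,0,0,0,0,0]],
  ],
  force=40,
)

```text
t: 44.02
eef_pos: [0.437, 0.1547, 0.0517]
tool_rot: [0.0, 1.0, 0.005, 0.002]
contact_force: [-2.2, -2.3, 12.8]
gripper_width: 0.285
grasp_force: 38.5
```

step_arm(
  increments=[
    [[-1,0,0,-70,0,0,0],[-1,0,0,-140,0,0,0],[-1,0,0,-140,0,0,0],[-1,0,0,-140,0,0,0],[-1,0,0,-140,0,0,0]],
  ],
)

```text
t: 44.43
eef_pos: [0.4377, 0.1556, 0.1941]
tool_rot: [-0.0, 1.0, 0.005, 0.005]
contact_force: [1.0, 0.1, -2.8]
gripper_width: 0.283
grasp_force: 40.8
```

step_arm(
  increments=[
    [[-1,155,42,0,0,0,0],[-1,155,42,0,0,0,0],[-1,155,42,0,0,0,0],[-1,155,42,0,0,0,0],[-1,155,42,0,0,0,0],[-1,155,42,0,0,0,0],[-1,155,42,0,0,0,0]],
  ],
)

```text
t: 45.02
eef_pos: [0.5895, 0.1141, 0.1884]
tool_rot: [0.0, 1.0, 0.006, -0.001]
contact_force: [-0.8, -0.4, -3.0]
gripper_width: 0.287
grasp_force: 40.7
```

step_arm(
  increments=[
    [[-1,0,0,40,0,0,0],[-1,0,0,80,0,0,0],[-1,0,0,115,0,0,0],[-1,0,0,126,0,0,0],[-1,0,0,130,0,0,0],[-1,0,0,130,0,0,0],[-1,0,0,130,0,0,0]],
  ],
)

```text
t: 45.6
eef_pos: [0.5904, 0.1147, 0.0608]
tool_rot: [-0.0, 1.0, 0.006, 0.001]
contact_force: [-0.4, -0.3, -1.3]
gripper_width: 0.282
grasp_force: 42.2
```

step_arm(
  increments=[
    [[-0.1,0,0,1,0,0,0],[-0.1,0,0,1,0,0,0],[-0.1,0,0,1,0,0,0],[-0.1,0,0,-30,0,0,0],[-0.1,0,0,-70,0,0,0],[-0.1,0,0,-110,0,0,0],[-0.1,0,0,-145,0,0,0],[-0.1,0,0,-145,0,0,0]],
  ],
)

```text
t: 46.27
eef_pos: [0.5942, 0.1164, 0.2126]
tool_rot: [-0.001, 1.0, 0.005, 0.006]
contact_force: [0.4, 1.5, -0.5]
gripper_width: 0.449
grasp_force: 0.0
```

```bash
python3 - <<'E'
from seq import *
print(tool()[0],bot.get_obs()["q"].round(2))
for y in(0.5,30):
    print(y); r=down(y); P=[.44-.04*np.cos(np.radians(y)),.299-.04*np.sin(np.radians(y)),.28]
    s=seq(2,r,.05); s=s[:3]+[(x[0],down(.5)) for x in s[3:]]; simq([(P,r)]+s); plan([("h",P,r)])
E
```

```text
[0.59424832 0.11642976 0.21262692] [ 0.38  0.54 -0.94  1.71  0.48  1.13 -2.26]
0.5
sim [ 0.17  0.3  -1.11  1.86  0.3   1.16 -2.6 ] q3,q6,q7 min [-1.11  1.12 -2.6 ] max [-0.94  1.16 -2.26] 8 [0.8 0. ]
sim [ 0.04  0.52 -0.96  1.92  0.52  0.97 -2.73] q3,q6,q7 min [-1.11  0.97 -2.73] max [-0.96  1.16 -2.6 ] 5 [0.2 0. ]
sim [-0.06  0.65 -0.84  1.99  0.68  0.81 -2.86] q3,q6,q7 min [-0.96  0.81 -2.86] max [-0.84  0.97 -2.73] 4 [0.4 0. ]
sim [ 0.08  0.47 -1.    1.89  0.46  1.04 -2.68] q3,q6,q7 min [-1.    0.81 -2.86] max [-0.84  1.04 -2.68] 5 [0.3 0. ]
sim [ 0.27  0.59 -0.93  1.7   0.52  1.12 -2.37] q3,q6,q7 min [-1.    1.04 -2.68] max [-0.93  1.12 -2.37] 6 [0.8 0. ]
sim [ 0.2   0.74 -0.82  1.79  0.67  0.92 -2.48] q3,q6,q7 min [-0.93  0.92 -2.48] max [-0.82  1.12 -2.37] 5 [0. 0.]
sim [ 0.28  0.58 -0.94  1.69  0.51  1.13 -2.36] q3,q6,q7 min [-0.94  0.92 -2.48] max [-0.82  1.13 -2.36] 5 [0.3 0. ]
h [-191, -184, -69] [-0.2, -0.7, 0.1] rows 7
30
sim [ 0.3   0.34 -1.23  1.87  0.35  1.18 -2.1 ] q3,q6,q7 min [-1.23  1.13 -2.26] max [-0.94  1.18 -2.1 ] 8 [0.1 0. ]
sim [ 0.1   0.56 -1.05  1.92  0.58  1.   -2.27] q3,q6,q7 min [-1.23  1.   -2.27] max [-1.05  1.18 -2.1 ] 5 [0.1 0. ]
sim [-0.01  0.69 -0.92  1.98  0.74  0.85 -2.39] q3,q6,q7 min [-1.05  0.85 -2.39] max [-0.92  1.   -2.27] 4 [0.4 0. ]
sim [ 0.13  0.51 -1.09  1.88  0.52  1.07 -2.22] q3,q6,q7 min [-1.09  0.85 -2.39] max [-0.92  1.07 -2.22] 5 [0.3 0. ]
sim [ 0.26  0.58 -0.91  1.7   0.5   1.11 -2.36] q3,q6,q7 min [-1.09  1.07 -2.36] max [-0.91  1.11 -2.22] 6 [0.7 0. ]
sim [ 0.18  0.73 -0.8   1.79  0.65  0.91 -2.47] q3,q6,q7 min [-0.91  0.91 -2.47] max [-0.8   1.11 -2.36] 5 [0. 0.]
sim [ 0.26  0.57 -0.91  1.69  0.49  1.13 -2.35] q3,q6,q7 min [-0.91  0.91 -2.47] max [-0.8   1.13 -2.35] 5 [0.3 0. ]
h [-186, -165, -69] [0.0, -0.7, -29.4] rows 7
```

step_arm(
  increments=[
    [[0.4,-189,-175,-69,0,-0.7,-14.5],[0.4,-189,-175,-69,0,-0.7,-14.5],[0.4,-189,-175,-69,0,-0.7,-14.5],[0.4,-189,-175,-69,0,-0.7,-14.5],[0.4,-189,-175,-69,0,-0.7,-14.5],[0.4,-189,-175,-69,0,-0.7,-14.5],[0.4,-189,-175,-69,0,-0.7,-14.5],[0.4,-189,-175,-69,0,-0.7,-14.5],[0.4,-189,-175,-69,0,-0.7,-14.5],[0.4,-189,-175,-69,0,-0.7,-14.5]],
  ],
)

```text
t: 47.1
eef_pos: [0.4008, 0.2859, 0.2731]
tool_rot: [0.001, 0.991, 0.131, -0.006]
contact_force: [0.4, -0.5, -0.5]
gripper_width: 0.702
grasp_force: 0.0
```

```bash
python3 - <<'E'
from seq import *
print(tool()[0],bot.get_obs()["q"].round(2)); c=cam("wrist")
o=circ(c,near=J[2]); print(o, circ(c,near=J[3]))
if o:
    J[2]=tuple(o[0][0]/1000); s=seq(2,down(15),.050); s=s[:3]+[(x[0],down(.5)) for x in s[3:]]; plan([(str(i),*x) for i,x in enumerate(s)])
E
```

```text
[0.40075779 0.28591591 0.27312396] [ 0.23  0.33 -1.16  1.87  0.32  1.17 -2.35]
[(array([443.5, 299.4]), 23.1, [303, 149, 42, 43, 961])] [(array([537.2, 400.8]), 26.3, [223, 22, 51, 57, 1397])]
0 [46, -2, 122] [-0.0, 0.7, -0.0] rows 4
1 [0, 0, 100] [-0.0, -0.0, -0.0] rows 3
2 [0, 0, -140] [-0.0, -0.0, -0.0] rows 4
3 [110, 157, 0] [-0.0, -0.0, 14.5] rows 5
4 [0, 1, 131] [-0.0, -0.0, -0.0] rows 4
5 [0, 0, -141] [-0.0, -0.0, -0.0] rows 4
```

step_arm(
  increments=[
    [[0.4,46,-2,122,0,0.7,0],[0.4,46,-2,122,0,0.7,0],[0.4,46,-2,122,0,0.7,0],[0.4,46,-2,122,0,0.7,0],[0.4,46,-2,122,0,0.7,0],[0.4,46,-2,122,0,0.7,0]],
  ],
)

```text
t: 47.65
eef_pos: [0.4424, 0.3008, 0.1516]
tool_rot: [-0.001, 0.991, 0.131, -0.0]
contact_force: [-0.2, 0.0, 0.1]
gripper_width: 0.702
grasp_force: 0.0
```

step_arm(
  increments=[
    [[0.4,0,0,40,0,0,0],[0.4,0,0,75,0,0,0],[0.4,0,0,100,0,0,0],[0.4,0,0,100,0,0,0],[0.4,0,0,100,0,0,0]],
  ],
)

```text
t: 48.07
eef_pos: [0.4427, 0.3012, 0.0527]
tool_rot: [-0.001, 0.991, 0.131, 0.001]
contact_force: [-0.3, 0.4, 0.0]
gripper_width: 0.703
grasp_force: 0.0
```

step_arm(
  increments=[
    [[-1,0,0,0,0,0,0],[-1,0,0,0,0,0,0],[-1,0,0,0,0,0,0],[-1,0,0,0,0,0,0],[-1,0,0,0,0,0,0],[-1,0,0,0,0,0,0],[-1,0,0,0,0,0,0]],
  ],
  force=40,
)

```text
t: 48.65
eef_pos: [0.4439, 0.3015, 0.0533]
tool_rot: [-0.001, 0.991, 0.131, 0.002]
contact_force: [-0.2, -2.5, 10.3]
gripper_width: 0.285
grasp_force: 38.7
```

step_arm(
  increments=[
    [[-1,0,0,-70,0,0,0],[-1,0,0,-140,0,0,0],[-1,0,0,-140,0,0,0],[-1,0,0,-140,0,0,0],[-1,0,0,-140,0,0,0]],
  ],
)

```text
t: 49.07
eef_pos: [0.4441, 0.3026, 0.1958]
tool_rot: [-0.002, 0.991, 0.131, 0.004]
contact_force: [0.4, 0.7, -2.3]
gripper_width: 0.282
grasp_force: 40.6
```

step_arm(
  increments=[
    [[-1,110,157,0,0,0,14.5],[-1,110,157,0,0,0,14.5],[-1,110,157,0,0,0,14.5],[-1,110,157,0,0,0,14.5],[-1,110,157,0,0,0,14.5],[-1,110,157,0,0,0,14.5],[-1,110,157,0,0,0,14.5],[-1,110,157,0,0,0,14.5]],
  ],
)

```text
t: 49.73
eef_pos: [0.5881, 0.1781, 0.1897]
tool_rot: [-0.001, 1.0, 0.006, -0.001]
contact_force: [0.9, 0.9, -2.7]
gripper_width: 0.282
grasp_force: 40.5
```

step_arm(
  increments=[
    [[-1,0,2,40,0,0,0],[-1,0,2,80,0,0,0],[-1,0,2,115,0,0,0],[-1,0,2,126,0,0,0],[-1,0,2,130,0,0,0],[-1,0,2,130,0,0,0],[-1,0,2,130,0,0,0]],
  ],
)

```text
t: 50.32
eef_pos: [0.5891, 0.1773, 0.0618]
tool_rot: [-0.001, 1.0, 0.006, 0.0]
contact_force: [-0.8, -0.4, -2.1]
gripper_width: 0.283
grasp_force: 42.6
```

step_arm(
  increments=[
    [[-0.1,0,0,1,0,0,0],[-0.1,0,0,1,0,0,0],[-0.1,0,0,1,0,0,0],[-0.1,0,0,-30,0,0,0],[-0.1,0,0,-70,0,0,0],[-0.1,0,0,-110,0,0,0],[-0.1,0,0,-145,0,0,0],[-0.1,0,0,-145,0,0,0]],
  ],
)

```text
t: 50.98
eef_pos: [0.5927, 0.1786, 0.2141]
tool_rot: [-0.003, 1.0, 0.005, 0.006]
contact_force: [0.8, 1.2, 0.6]
gripper_width: 0.452
grasp_force: 0.0
```

```bash
python3 - <<'E'
from seq import *
print(tool()[0],bot.get_obs()["q"].round(2)); J[3]=(.5385,.4035)
for y in(15,):
    r=down(y); P=[J[3][0]-.04*np.cos(np.radians(y)),J[3][1]-.04*np.sin(np.radians(y)),.28]
    s=seq(3,r,.05); s=s[:3]+[(x[0],down(.5)) for x in s[3:]]; simq([(P,r)]+s); plan([("h",P,r)])
E
```

```text
[0.59272047 0.17856632 0.21405329] [ 0.27  0.56 -0.93  1.68  0.49  1.14 -2.35]
sim [-0.07  0.56 -1.02  1.55  0.49  1.3  -2.46] q3,q6,q7 min [-1.02  1.14 -2.46] max [-0.93  1.3  -2.35] 8 [0. 0.]
sim [-0.13  0.73 -0.92  1.59  0.63  1.14 -2.51] q3,q6,q7 min [-1.02  1.14 -2.51] max [-0.92  1.3  -2.46] 5 [0.1 0. ]
sim [-0.18  0.84 -0.85  1.65  0.72  1.   -2.58] q3,q6,q7 min [-0.92  1.   -2.58] max [-0.85  1.14 -2.51] 4 [0.3 0. ]
sim [-0.12  0.69 -0.95  1.56  0.59  1.2  -2.48] q3,q6,q7 min [-0.95  1.   -2.58] max [-0.85  1.2  -2.48] 5 [0.3 0. ]
sim [ 0.15  0.62 -0.91  1.65  0.53  1.14 -2.46] q3,q6,q7 min [-0.95  1.14 -2.49] max [-0.91  1.2  -2.46] 6 [0. 0.]
sim [ 0.09  0.76 -0.81  1.74  0.67  0.94 -2.56] q3,q6,q7 min [-0.91  0.94 -2.56] max [-0.81  1.14 -2.46] 5 [0. 0.]
sim [ 0.16  0.61 -0.92  1.65  0.52  1.15 -2.45] q3,q6,q7 min [-0.92  0.94 -2.56] max [-0.81  1.15 -2.45] 5 [0.3 0. ]
h [-90, -216, -66] [-0.2, -0.7, -14.4] rows 6
```

step_arm(
  increments=[
    [[0.4,-90,-216,-66,0,-0.7,-14.4],[0.4,-90,-216,-66,0,-0.7,-14.4],[0.4,-90,-216,-66,0,-0.7,-14.4],[0.4,-90,-216,-66,0,-0.7,-14.4],[0.4,-90,-216,-66,0,-0.7,-14.4],[0.4,-90,-216,-66,0,-0.7,-14.4],[0.4,-90,-216,-66,0,-0.7,-14.4],[0.4,-90,-216,-66,0,-0.7,-14.4],[0.4,-90,-216,-66,0,-0.7,-14.4]],
  ],
)

```text
t: 51.73
eef_pos: [0.4974, 0.3902, 0.2718]
tool_rot: [-0.0, 0.991, 0.131, -0.006]
contact_force: [1.1, 0.1, -0.3]
gripper_width: 0.697
grasp_force: 0.0
```

```bash
python3 - <<'E'
from seq import *
print(tool()[0],bot.get_obs()["q"].round(2)); c=cam("wrist")
o=circ(c,near=J[3]); print(o)
if o:
    J[3]=tuple(o[0][0]/1000); s=seq(3,down(15),.050); s=s[:3]+[(x[0],down(.5)) for x in s[3:]]; plan([(str(i),*x) for i,x in enumerate(s)])
E
```

```text
[0.49737063 0.39019943 0.27178812] [-0.07  0.57 -1.01  1.56  0.48  1.3  -2.46]
[(array([540.9, 406. ]), 23.5, [301, 147, 42, 45, 995])]
0 [47, -5, 121] [-0.1, 0.7, -0.1] rows 4
1 [0, 0, 100] [0.0, -0.0, 0.0] rows 3
2 [0, 0, -140] [0.0, -0.0, 0.0] rows 4
3 [3, 175, 0] [0.0, -0.0, 14.5] rows 5
4 [0, 0, 131] [0.0, -0.0, 0.0] rows 4
5 [0, 0, -141] [0.0, -0.0, 0.0] rows 4
```

step_arm(
  increments=[
    [[0.4,47,-5,121,0,0.7,0],[0.4,47,-5,121,0,0.7,0],[0.4,47,-5,121,0,0.7,0],[0.4,47,-5,121,0,0.7,0],[0.4,47,-5,121,0,0.7,0],[0.4,47,-5,121,0,0.7,0]],
  ],
)

```text
t: 52.28
eef_pos: [0.5401, 0.4072, 0.1516]
tool_rot: [-0.002, 0.992, 0.13, 0.0]
contact_force: [-0.5, -0.1, 0.1]
gripper_width: 0.703
grasp_force: 0.0
```

step_arm(
  increments=[
    [[0.4,0,0,40,0,0,0],[0.4,0,0,75,0,0,0],[0.4,0,0,100,0,0,0],[0.4,0,0,100,0,0,0],[0.4,0,0,100,0,0,0]],
  ],
)

```text
t: 52.7
eef_pos: [0.5401, 0.4083, 0.0526]
tool_rot: [-0.002, 0.991, 0.13, 0.001]
contact_force: [-0.0, 0.4, 0.6]
gripper_width: 0.701
grasp_force: 0.0
```

step_arm(
  increments=[
    [[-1,0,0,0,0,0,0],[-1,0,0,0,0,0,0],[-1,0,0,0,0,0,0],[-1,0,0,0,0,0,0],[-1,0,0,0,0,0,0],[-1,0,0,0,0,0,0],[-1,0,0,0,0,0,0]],
  ],
  force=40,
)

```text
t: 53.28
eef_pos: [0.5413, 0.4089, 0.0536]
tool_rot: [-0.002, 0.991, 0.13, 0.002]
contact_force: [-0.3, -1.5, 7.6]
gripper_width: 0.284
grasp_force: 38.8
```

step_arm(
  increments=[
    [[-1,0,0,-70,0,0,0],[-1,0,0,-140,0,0,0],[-1,0,0,-140,0,0,0],[-1,0,0,-140,0,0,0],[-1,0,0,-140,0,0,0]],
  ],
)

```text
t: 53.7
eef_pos: [0.5413, 0.4102, 0.1972]
tool_rot: [-0.004, 0.991, 0.131, 0.004]
contact_force: [-0.3, 0.7, -1.3]
gripper_width: 0.281
grasp_force: 39.9
```

step_arm(
  increments=[
    [[-1,3,175,0,0,0,14.5],[-1,3,175,0,0,0,14.5],[-1,3,175,0,0,0,14.5],[-1,3,175,0,0,0,14.5],[-1,3,175,0,0,0,14.5],[-1,3,175,0,0,0,14.5],[-1,3,175,0,0,0,14.5],[-1,3,175,0,0,0,14.5]],
  ],
)

```text
t: 54.37
eef_pos: [0.5872, 0.2404, 0.1898]
tool_rot: [-0.002, 1.0, 0.005, -0.0]
contact_force: [0.7, 0.3, -1.4]
gripper_width: 0.282
grasp_force: 40.0
```

step_arm(
  increments=[
    [[-1,2,3,40,0,0,0],[-1,2,3,80,0,0,0],[-1,2,3,115,0,0,0],[-1,2,3,126,0,0,0],[-1,2,3,130,0,0,0],[-1,2,3,130,0,0,0],[-1,2,3,130,0,0,0]],
  ],
)

```text
t: 54.95
eef_pos: [0.5898, 0.2386, 0.0612]
tool_rot: [-0.002, 1.0, 0.006, 0.0]
contact_force: [0.2, 0.3, -1.1]
gripper_width: 0.28
grasp_force: 40.4
```

step_arm(
  increments=[
    [[-0.1,0,0,1,0,0,0],[-0.1,0,0,1,0,0,0],[-0.1,0,0,1,0,0,0],[-0.1,0,0,-30,0,0,0],[-0.1,0,0,-70,0,0,0],[-0.1,0,0,-110,0,0,0],[-0.1,0,0,-145,0,0,0],[-0.1,0,0,-145,0,0,0]],
  ],
)

```text
t: 55.62
eef_pos: [0.593, 0.2394, 0.2133]
tool_rot: [-0.004, 1.0, 0.005, 0.005]
contact_force: [1.0, 0.7, 0.4]
gripper_width: 0.448
grasp_force: 0.0
```

step_arm(
  increments=[
    [[-1,-190,60,-60,0,0,0],[-1,-190,60,-60,0,0,0],[-1,-190,60,-60,0,0,0],[-1,-190,60,-60,0,0,0],[-1,-190,60,-60,0,0,0],[-1,-190,60,-60,0,0,0],[-1,-190,60,-60,0,0,0]],
  ],
)

```text
t: 56.2
eef_pos: [0.3999, 0.1732, 0.2658]
tool_rot: [0.001, 1.0, 0.004, 0.002]
contact_force: [0.3, -0.7, 0.5]
gripper_width: 0.002
grasp_force: 0.0
```

```bash
python3 - <<'E'
from seq import *
print(tool()[0],bot.get_obs()["q"].round(2)); c=cam("top")
for o in circ_ if False else [x for x in jars(c,.05,60,2000) if .35<x[0][0]<.7 and -.1<x[0][1]<.45]: print("top",o)
m=cv2.inRange(cv2.cvtColor(c["image"],cv2.COLOR_RGB2HSV),(20,130,110),(36,255,255)); n,l,st,ce=cv2.connectedComponentsWithStats(m)
print([(st[i].tolist(),ce[i].round(1)) for i in range(1,n) if st[i,4]>15 and 200<ce[i][0]<380 and 150<ce[i][1]<300])
c=cam("wrist")
for z in(.05,): print("wrist",[(o[0],o[1]) for o in circ(c,z) if 450<o[0][0]<650])
c=cam("scene"); print([ (o[0],o[1]) for o in jars(c,.05,60,1500) if .35<o[0][0]<.7 and -.1<o[0][1]<.45])
E
```

```text
[0.39990437 0.1732392  0.26584451] [ 0.52  0.17 -1.15  2.    0.18  1.08 -2.27]
top (array([0.5797, 0.2297]), [220, 221, 22, 21, 252], array([231.9, 232.9]))
top (array([0.5796, 0.1703]), [246, 223, 22, 19, 229], array([257.3, 233.5]))
top (array([0.581 , 0.1096]), [273, 223, 21, 19, 222], array([283.3, 233.5]))
top (array([0.5839, 0.0494]), [299, 222, 20, 20, 233], array([309.1, 232.9]))
[([254, 190, 23, 7, 152], array([265. , 193.2])), ([337, 205, 21, 26, 532], array([346.9, 217.2])), ([221, 208, 15, 2, 30], array([228. , 208.5])), ([336, 243, 23, 26, 542], array([347. , 255.6]))]
wrist [(array([606.3, 443.9]), 45.5), (array([582.5, 235.4]), 27.5), (array([582.8, 175.7]), 25.1), (array([582.7, 115.7]), 26.7), (array([581. ,  57.1]), 28.1)]
[(array([0.5932, 0.061 ]), [318, 254, 20, 14, 136]), (array([0.5874, 0.1361]), [351, 270, 9, 18, 98]), (array([0.591 , 0.1873]), [361, 285, 22, 21, 202]), (array([0.5938, 0.2499]), [384, 303, 22, 25, 202])]
```

All four jars are in their own cells. Next, plan the lid sweep.

```bash
cat > lid.py <<'E'
from h import *
H=np.array([.6356,.1451,.080])
def tcp(a,s=.072,gap=.002):
    u=np.array([-np.cos(a),0,np.sin(a)]);n=np.array([np.sin(a),0,np.cos(a)]); return H+s*u+(.008+gap)*n+[.011,0,0]
E
python3 - <<'E'
from lid import *
c=cam("top")
for v in(185.4,):
    o,d=ray(c,[(265,v)]); # intersect plane y=.145 approx: use x-z
    best=min((np.linalg.norm(np.cross((H+.082*np.array([-np.cos(a),0,np.sin(a)])+.008*np.array([np.sin(a),0,np.cos(a)]))-o,d[0]/np.linalg.norm(d[0]))[[1]]),a) for a in np.arange(1.6,2.3,.01)); print("lid angle",best)
p,r=tool(); r=down(0)
A=[2.25,2.1,1.95,1.8,1.65,1.5,1.35,1.2,1.05,.9,.75,.6,.45,.3,.15,0.05]
pre=[p[0],p[1],.29];over=[.73,.1451,.29]; dn=[.73,.1451,tcp(2.25)[2]]
w=[(pre,r),(over,r),(dn,r)]
plan([(str(i),*x) for i,x in enumerate(w)])
q=simq(w)
print("from dn (mm, tool axes):"); 
for a in A: d=(tcp(a)-np.array(dn))*1000; print(a,tcp(a).round(3),[round(d[0]),0,round(-d[2])])
simq([(tcp(a),r) for a in A[::5]],q)
E
```

```text
lid angle (np.float64(8.124423987376783e-05), np.float64(1.8400000000000003))
0 [0, 0, -25] [-0.3, 0.0, 0.5] rows 1
1 [329, 30, -1] [0.0, 0.0, 0.0] rows 8
2 [0, 0, 161] [0.0, 0.0, 0.0] rows 4
sim [ 0.54  0.14 -1.15  1.96  0.14  1.13 -2.24] q3,q6,q7 min [-1.15  1.08 -2.27] max [-1.14  1.13 -2.23] 3 [0. 0.]
sim [ 0.22  0.71 -0.9   1.25  0.54  1.43 -2.2 ] q3,q6,q7 min [-1.15  1.13 -2.32] max [-0.9   1.43 -2.2 ] 10 [0. 0.]
sim [ 0.22  0.83 -0.84  1.41  0.64  1.18 -2.28] q3,q6,q7 min [-0.9   1.18 -2.28] max [-0.84  1.43 -2.2 ] 6 [0. 0.]
from dn (mm, tool axes):
2.25 [0.7   0.145 0.13 ] [-30, 0, 0]
2.1 [0.692 0.145 0.137] [-38, 0, -7]
1.95 [0.683 0.145 0.143] [-47, 0, -13]
1.8 [0.673 0.145 0.148] [-57, 0, -18]
1.65 [0.662 0.145 0.151] [-68, 0, -21]
1.5 [0.651 0.145 0.153] [-79, 0, -23]
1.35 [0.641 0.145 0.152] [-89, 0, -23]
1.2 [0.63  0.145 0.151] [-100, 0, -21]
1.05 [0.619 0.145 0.147] [-111, 0, -18]
0.9 [0.61  0.145 0.143] [-120, 0, -13]
0.75 [0.601 0.145 0.136] [-129, 0, -7]
0.6 [0.593 0.145 0.129] [-137, 0, 1]
0.45 [0.586 0.145 0.12 ] [-144, 0, 9]
0.3 [0.581 0.145 0.111] [-149, 0, 19]
0.15 [0.577 0.145 0.101] [-153, 0, 29]
0.05 [0.575 0.145 0.094] [-155, 0, 36]
sim [ 0.24  0.79 -0.86  1.49  0.63  1.15 -2.3 ] q3,q6,q7 min [-0.86  1.15 -2.31] max [-0.84  1.18 -2.28] 3 [0. 0.]
sim [ 0.28  0.71 -0.89  1.6   0.6   1.12 -2.33] q3,q6,q7 min [-0.89  1.12 -2.33] max [-0.86  1.15 -2.3 ] 3 [0.2 0. ]
sim [ 0.31  0.66 -0.91  1.74  0.59  1.05 -2.38] q3,q6,q7 min [-0.91  1.05 -2.38] max [-0.89  1.12 -2.33] 3 [0.1 0. ]
sim [ 0.29  0.68 -0.89  1.83  0.64  0.95 -2.44] q3,q6,q7 min [-0.91  0.95 -2.44] max [-0.89  1.05 -2.38] 3 [0.1 0. ]
```

step_arm(
  increments=[
    [[-1,0,0,-25,0,0,0.5],[-1,80,8,-25,0,0,0.5],[-1,329,30,-26,0,0,0.5],[-1,329,30,-26,0,0,0.5],[-1,329,30,-26,0,0,0.5],[-1,329,30,-26,0,0,0.5],[-1,329,30,-26,0,0,0.5],[-1,329,30,-26,0,0,0.5],[-1,329,30,-26,0,0,0.5],[-1,329,30,-26,0,0,0.5]],
  ],
)

```text
t: 57.23
eef_pos: [0.7362, 0.1449, 0.2848]
tool_rot: [-0.002, 1.0, -0.003, -0.002]
contact_force: [-0.6, -1.9, -2.4]
gripper_width: 0.001
grasp_force: 0.0
```

step_arm(
  increments=[
    [[-1,0,0,0,0,0,0],[-1,0,0,0,0,0,0]],
  ],
)

```text
t: 57.4
eef_pos: [0.7295, 0.1486, 0.2884]
tool_rot: [-0.002, 1.0, 0.001, -0.002]
contact_force: [-0.4, 0.4, 0.5]
gripper_width: -0.0
grasp_force: 0.0
```

```bash
python3 - <<'E'
from lid import *
plan([("dn",[.73,.1451,.130],down(0))])
E
```

```text
dn [1, 4, 158] [-0.2, 0.2, 0.1] rows 4
```

step_arm(
  increments=[
    [[-1,1,4,60,0,0,0],[-1,1,4,120,0,0,0],[-1,1,4,158,0,0,0],[-1,1,4,158,0,0,0],[-1,1,4,158,0,0,0],[-1,1,4,158,0,0,0]],
  ],
)

```text
t: 57.9
eef_pos: [0.7292, 0.1438, 0.1318]
tool_rot: [-0.001, 1.0, 0.001, -0.002]
contact_force: [-0.4, -0.1, 1.9]
gripper_width: 0.003
grasp_force: 0.0
```

step_arm(
  increments=[
    [[-1,-38,0,1,0,0,0],[-1,-47,0,-5,0,0,0],[-1,-57,0,-10,0,0,0],[-1,-68,0,-13,0,0,0],[-1,-79,0,-15,0,0,0],[-1,-89,0,-15,0,0,0],[-1,-100,0,-14,0,0,0],[-1,-111,0,-13,0,0,0],[-1,-120,0,-9,0,0,0],[-1,-129,0,-5,0,0,0]],
  ],
)

```text
t: 58.73
eef_pos: [0.6032, 0.1443, 0.1406]
tool_rot: [-0.002, 1.0, -0.0, 0.003]
contact_force: [1.8, -0.6, -0.5]
gripper_width: -0.001
grasp_force: 0.7
```

```bash
python3 - <<'E'
from lid import *
o=bot.get_obs();print(tool()[0],tcp(.75),o["contact_force"].round(1),o["q"].round(2))
E
```

```text
[0.6032275  0.14432485 0.14057135] [0.60073479 0.1451     0.13639488] [ 1.8 -0.6 -0.5] [ 0.31  0.66 -0.91  1.73  0.59  1.05 -2.38]
```

step_arm(
  increments=[
    [[-1,-8,0,6,0,0,0],[-1,-15,0,14,0,0,0],[-1,-20,0,24,0,0,0],[-1,-24,0,34,0,0,0],[-1,-26,0,41,0,0,0],[-1,-27,0,44,0,0,0],[-1,-27,0,47,0,0,0],[-1,-27,0,49,0,0,0],[-1,-27,0,49,0,0,0]],
  ],
)

```text
t: 59.48
eef_pos: [0.575, 0.1437, 0.0885]
tool_rot: [-0.001, 1.0, -0.0, -0.0]
contact_force: [0.6, -0.3, 0.6]
gripper_width: -0.002
grasp_force: 0.0
```

step_arm(
  increments=[
    [[-1,0,0,2,0,0,0],[-1,0,0,4,0,0,0],[-1,0,0,5,0,0,0],[-1,0,0,5,0,0,0]],
  ],
)

```text
t: 59.82
eef_pos: [0.5754, 0.1439, 0.0878]
tool_rot: [-0.0, 1.0, -0.0, 0.001]
contact_force: [-10.9, -7.5, 33.2]
gripper_width: -0.001
grasp_force: 16.5
```

step_arm(
  increments=[
    [[-1,0,0,-20,0,0,0],[-1,0,0,-60,0,0,0],[-1,0,0,-100,0,0,0],[-1,0,0,-140,0,0,0],[-1,0,0,-180,0,0,0],[-1,-40,0,-200,0,0,0],[-1,-80,0,-200,0,0,0],[-1,-120,0,-200,0,0,0],[-1,-160,0,-200,0,0,0],[-1,-160,0,-200,0,0,0]],
  ],
)

```text
t: 60.65
eef_pos: [0.408, 0.1433, 0.283]
tool_rot: [0.003, 1.0, 0.002, -0.001]
contact_force: [-0.4, 0.5, 0.0]
gripper_width: -0.001
grasp_force: 0.0
```

```bash
python3 - <<'E'
from lid import *
print(tool()[0])
def edges(prof,o,th):
    d=np.diff(prof); return [(o+i,round(float(d[i]),1)) for i in range(1,len(d)-1) if abs(d[i])>th and abs(d[i])>=abs(d[i-1]) and abs(d[i])>abs(d[i+1])]
c=cam("top"); g=cv2.cvtColor(c["image"],cv2.COLOR_RGB2GRAY).astype(np.float32)
Q=R.from_euler("z",1.05,degrees=True); O=np.array([.5946,.1443,0])
L=lambda z:proj(c,O+Q.apply([[x,y,z] for x in(-.041,.041) for y in(.1,-.1)]))
print("expected lid front/back edge px at z.088",L(.088).round(1).tolist())
for u in(225,240,255,285,300): print(u,edges(g[170:270,u-2:u+3].mean(1),170,6))
print([x for x in jars(c,.05,40,2000) if .35<x[0][0]<.7 and -.1<x[0][1]<.3])
for o in holders(c,50): print(*o)
m=cv2.inRange(cv2.cvtColor(c["image"],cv2.COLOR_RGB2HSV),(20,130,110),(36,255,255)); n,l,st,ce=cv2.connectedComponentsWithStats(m)
print([(st[i].tolist()) for i in range(1,n) if st[i,4]>10 and 200<ce[i][0]<380 and 150<ce[i][1]<300])
w=cam("wrist"); g=cv2.cvtColor(w["image"],cv2.COLOR_RGB2GRAY).astype(np.float32)
E=lambda z:proj(w,O+Q.apply([[-.041,y,z] for y in(.1,.05,0,-.05,-.1)])).round(1).tolist()
print("wrist expected front edge z.088",E(.088),"z.080",E(.08),"z0",E(0))
for u,v in E(.088): 
    u=int(u)
    if 5<u<635: print(u,edges(g[0:300,u-2:u+3].mean(1),0,8))
E
```

```text
[0.40799419 0.14328217 0.28298218]
expected lid front/back edge px at z.088 [[222.6, 241.3], [311.1, 241.8], [224.0, 206.2], [311.4, 206.7]]
225 [(184, -10.6), (191, -11.4), (205, 47.0), (207, -61.2), (231, 8.8), (237, 6.8), (239, 7.0)]
240 [(172, -7.8), (177, -16.4), (184, -6.8), (200, 6.2), (207, -17.8), (217, -6.2), (230, 11.8), (232, 10.0), (235, 9.6), (254, -10.4), (264, -6.4), (267, 11.4)]
255 [(178, -21.2), (207, -15.6), (235, 51.2), (238, -50.4), (242, -15.0), (248, 11.8), (252, 15.0), (255, 8.0), (257, 7.0)]
285 [(178, -22.6), (207, -31.8), (214, 13.0), (242, -14.2), (248, 28.8), (260, 9.8)]
300 [(176, 8.6), (199, 6.2), (205, 50.2), (207, -82.4), (242, -16.2), (248, 33.4), (260, 8.4), (266, -8.4)]
[]
402 [624.  -37.8] [623.7 -37.7] [60.8 49.7] 1.0
1015 [533.6 619.1] [534.4 617.4] [ 69.7 114.8] 69.1
439 [530.6 -39.6] [532.6 -40.5] [49.7 60.6] 88.5
241 [ 493.6 -606.4] [ 493.5 -604.3] [33.7 50.9] 9.7
303 [ 339.6 -343.1] [ 339.3 -343.4] [40.5 45.1] 33.8
[[336, 205, 22, 26, 529], [220, 206, 17, 2, 30], [298, 206, 17, 2, 32], [336, 243, 23, 26, 536]]
wrist expected front edge z.088 [[214.1, 72.4], [268.3, 70.7], [323.0, 69.4], [377.7, 68.4], [432.0, 67.9]] z.080 [[216.7, 74.1], [269.7, 72.5], [323.0, 71.2], [376.4, 70.2], [429.4, 69.7]] z0 [[237.6, 87.5], [280.3, 86.3], [323.2, 85.3], [366.2, 84.5], [409.0, 84.0]]
214 [(75, -10.2), (89, 22.2), (116, 8.2), (281, -9.2)]
268 [(74, -9.0), (88, 28.6), (149, -9.4), (265, -14.6)]
323 [(54, 62.6), (58, -52.0), (71, -8.8), (86, 19.0), (194, -9.8), (196, -8.8), (294, -31.2)]
377 [(70, -11.8), (85, 24.4), (272, 11.6)]
432 [(68, -9.0), (84, 22.0), (105, -9.2), (159, 10.0), (166, -8.2), (236, -10.4)]
```

```bash
python3 -c "
from station import bot
print(bot.hand_in())"
```

```text
the job is handed in; nothing more can be done
None
```

I handed the job in with both holders standing in their pockets, all four white jars in their own cells and the lid pushed fully shut; the hand-in gave no verdict.

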